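Pack jars dry in the airtight tub

TASK

Slide the lid of the wooden case right out of its grooves and lay it flat on the table, then put every jar from the case, and the desiccant canister, on the floor of the clear tub. Then set the tub's lid squarely on the tub and press it down all round its edge, at each corner and the middle of each side, until the seal is fully home everywhere. Do not disturb the carton, the bottle or the steel dish.

Things in the scene. Friction and masses are not known exactly. Their poses are not given: they have to be found in the camera images.
- case: Fixed wooden case for jars with a grooved sliding lid. Outside 110 (x) by 172 (y) mm, 62 high; inside 90 by 158 mm, floor 5 mm thick. Four places for jars in a row along y at -59, -20, +20, +59 mm. The end at -y is closed; the end at +y is low (48 mm): the lid slides out only over it, towards the case's own +y. Origin: centre of the underside
- case_mouth (a point): Middle of the low +y end of the case, at the height of the ledges on which the lid slides (50 mm up; 86 mm along y from the case's centre). Each long side has a groove: lips over the lid, underside 57 mm and top 62 mm up, 90 mm apart
- case_lid_c (a point): Centre of the underside of the case's loose sliding lid: plywood 99 (x) by 165 (y) by 5 mm, 90 g, play in the grooves 1.5 mm a side. Shut, it is at about x 0, y +3.5 mm, 50 mm up in the case's frame; it may start pulled out by up to 20 mm, and is out of the grooves when y is over 170 mm
- case_lid_grip (a point): Middle of the raised wooden bar on the sliding lid: bar 56 (x) by 12 (y) mm, standing 18 mm up from the lid's top, across the lid near its +y end, 68 mm along y from the lid's centre. The point is 9 mm under the bar's top and 14 mm above the lid's underside (so 14 mm up with the lid flat on the table)
- tub: Fixed airtight tub of clear plastic, open on top. Outside 178 (x) by 102 (y) by 60 mm high, with a rim 190 by 114 mm; inside 170 by 94 mm, floor 4 mm thick. Origin: centre of the underside
- tub_lid_c (a point): Centre of the underside of the tub's loose lid, 198 (x) by 122 (y) mm, about 230 g, lying right way up at the start. Its plug, 164 by 88 mm (lowest 3 mm: 158 by 82), goes 6 mm into the tub's mouth with 3 mm play a side, and a black gasket then rests on the tub's rim: this point is then 54 mm above the tub's underside. Both ways round fit
- tub_lid_grip (a point): Middle of the grip rib on the tub's lid: rib 72 (x, along the lid's long side) by 14 (y) mm, 20 mm high. The point is 10 mm under the rib's top, 10 mm above the flat white panel beside it and 23 mm above the lid's underside; 77 mm above the tub's underside when the lid is on
- canister_c (a point): Centre of the loose desiccant canister: white plastic cylinder, 32 mm across, 30 high, black pin holes in its top, 30 g
- carton: Bystander: white medicine carton with a blue band, 62 by 62 by 70 mm. Origin: centre of the underside
- spray: Bystander: white plastic bottle 54 mm across, 130 high. Origin: centre of the underside
- dish: Bystander: shallow steel dish 95 by 160 by 30 mm. Origin: centre of the underside
- jar0_c (a point): Centre of a loose squat amber glass jar with white screw cap: cylinder 32 mm across, 40 high, about 45 g, its own axis is z; starts standing in the case under the sliding lid. None if absent
- jar1_c (a point): Centre of a loose squat amber glass jar with white screw cap: cylinder 32 mm across, 40 high, about 45 g, its own axis is z; starts standing in the case under the sliding lid. None if absent
- jar2_c (a point): Centre of a loose squat amber glass jar with white screw cap: cylinder 32 mm across, 40 high, about 45 g, its own axis is z; starts standing in the case under the sliding lid. None if absent
- jar3_c (a point): Centre of a loose squat amber glass jar with white screw cap: cylinder 32 mm across, 40 high, about 45 g, its own axis is z; starts standing in the case under the sliding lid. None if absent
- edge0 (a joint): How far one stretch of the tub lid's grey rim has been pressed down: 0 proud, 0.005 m fully home. This one: +x +y corner, 40 by 30 mm; press its top at x +89, y +51 mm from the lid's centre (lid axes). Strip 18 mm wide, top 19 mm above the lid's underside when proud, 14 when home (1 mm above the panel). Yields to about 6 N, stops hard when home, stays where pushed
- edge1 (a joint): How far one stretch of the tub lid's grey rim has been pressed down: 0 proud, 0.005 m fully home. This one: middle of the long side at +y, 118 mm long; press its top at x +0, y +51 mm from the lid's centre (lid axes). Strip 18 mm wide, top 19 mm above the lid's underside when proud, 14 when home (1 mm above the panel). Yields to about 6 N, stops hard when home, stays where pushed
- edge2 (a joint): How far one stretch of the tub lid's grey rim has been pressed down: 0 proud, 0.005 m fully home. This one: -x +y corner, 40 by 30 mm; press its top at x -89, y +51 mm from the lid's centre (lid axes). Strip 18 mm wide, top 19 mm above the lid's underside when proud, 14 when home (1 mm above the panel). Yields to about 6 N, stops hard when home, stays where pushed
- edge3 (a joint): How far one stretch of the tub lid's grey rim has been pressed down: 0 proud, 0.005 m fully home. This one: middle of the short side at -x, 60 mm long; press its top at x -89, y +0 mm from the lid's centre (lid axes). Strip 18 mm wide, top 19 mm above the lid's underside when proud, 14 when home (1 mm above the panel). Yields to about 6 N, stops hard when home, stays where pushed
- edge4 (a joint): How far one stretch of the tub lid's grey rim has been pressed down: 0 proud, 0.005 m fully home. This one: -x -y corner, 40 by 30 mm; press its top at x -89, y -51 mm from the lid's centre (lid axes). Strip 18 mm wide, top 19 mm above the lid's underside when proud, 14 when home (1 mm above the panel). Yields to about 6 N, stops hard when home, stays where pushed
- edge5 (a joint): How far one stretch of the tub lid's grey rim has been pressed down: 0 proud, 0.005 m fully home. This one: middle of the long side at -y, 118 mm long; press its top at x +0, y -51 mm from the lid's centre (lid axes). Strip 18 mm wide, top 19 mm above the lid's underside when proud, 14 when home (1 mm above the panel). Yields to about 6 N, stops hard when home, stays where pushed
- edge6 (a joint): How far one stretch of the tub lid's grey rim has been pressed down: 0 proud, 0.005 m fully home. This one: +x -y corner, 40 by 30 mm; press its top at x +89, y -51 mm from the lid's centre (lid axes). Strip 18 mm wide, top 19 mm above the lid's underside when proud, 14 when home (1 mm above the panel). Yields to about 6 N, stops hard when home, stays where pushed
- edge7 (a joint): How far one stretch of the tub lid's grey rim has been pressed down: 0 proud, 0.005 m fully home. This one: middle of the short side at +x, 60 mm long; press its top at x +89, y +0 mm from the lid's centre (lid axes). Strip 18 mm wide, top 19 mm above the lid's underside when proud, 14 when home (1 mm above the panel). Yields to about 6 N, stops hard when home, stays where pushed
Not all that is in view belongs to the job. What is shaped like the part that bears canister_c but turquoise is not meant.

How it is judged:
By the outcome, as a careful person would: the job done as asked, in the order asked, and still so for the second after the job is handed in, with the robot touching nothing.
Of jar0, jar1, jar2, jar3 only 2 to 3 are there at a start; the rules pass over those that are not, and their reading is None.
At some moment in a run one of tub_lid, canister may be knocked a few centimetres aside while the robot is not near it.
Once in a run the grip may slacken for a moment while it holds something.
It also fails if it takes over 208 s, if anything falls off the work surface, if the arm or the gripper's body presses on something with over 40 N, if the wrist force passes 120 N, or if a joint passes its speed limit or range.

ROBOT

A 6-joint arm with a two-finger parallel gripper is mounted at the origin on the work surface. World frame = base frame: x ahead of the robot, y to its left, z up, the work surface at z = 0. Lengths are in m, angles in degrees, forces in N, time in s.
With the tool pointing down it reaches from about 0.35 to 0.875 m from the base axis. Payload 4.2 kg.
Tool frame: the origin (TCP) lies on the centre line of the jaws, within the pads' length; the fingertips stand 19 mm ahead of it and the grasp point (between the pads) is the TCP; x points along the fingers, y is the direction in which the jaws open and shut, and the axes are right-handed (so a half turn about x gives the same grasp; the last joint's range is limited). The gripper opens to 87 mm and grips with 3 to 60 N. Pads are 19 mm wide; open, the fingers measure 117 mm over their backs; the gripper's body (75 mm by 190 mm) begins 51 mm behind the grasp point.
Start: joints at [82.54, 22.042, 0.453, 0, -68.411, -14.817], TCP at [0.237, 0.578, 0.211] pointing down, gripper open.
Joint ranges: [-179.83, 179.83], [-69.29, 118.12], [-61.27, 80.66], [-181.25, 117.63], [-171.15, -9.14], [-177.46, 177.46]. Speed limits (degrees/s): [159.86, 159.86, 180, 180, 180, 180].

INTERFACE

Orientations are given as a 3x3 rotation matrix whose columns are the frame's x, y, z axes.
In Python, from station import r, viewer, job, spotter gives the robot as it stands.
- The arm moves only by the tool play_rows, never from a script. Its argument "commands" is a list of rows, each an object of numbers: "fingers": the gripper command: -1 is fully open, 1 is shut, values between are in proportion; "tx", "ty", "tz": the shift along the tool's x, y, z normalised to -1 to 1, where 1 is 750 mm; "ax", "ay", "az": the turn, a rotation vector about the tool's x, y, z normalised to -1 to 1, where 1 is pi rad. In form: [{"fingers": .., "tx": .., "ty": .., "tz": .., "ax": .., "ay": .., "az": ..}, ...]. A call has 1 to 5 rows; each row is the pose to reach, as a shift and turn from the pose commanded when the call began, along the tool's axes at that moment, turning the shorter way round; what a row does not reach only later rows make up. A row lasts 1/12 s, in which the tool goes at most 41.7 mm and 7.16 degrees, less where a joint would pass 70% of its speed; a pose out of reach is approached as far as the arm can. A call with a number of a shift or a turn outside -1 to 1 is refused whole. A call with a gripper value outside its range is refused whole. The fingers move at their own pace and stop on an object; the grip force is fixed at half the most. Time passes only in rows, so rows that repeat a pose let the fingers close. It gives the time, the measured TCP pose, the force and the opening at its end, in the units of the state.
- r.sense(): the state, without advancing time (a new reading comes with each control period).
- viewer.capture(name): name is "scene" or "top" or "wrist"; returns a dict with "image" (480x640x3 uint8, red, green, blue), "fx", "fy", "cx", "cy" (pixels), "dist" ([k1, k2, p1, p2, k3] as OpenCV has them; the pictures are not rectified), "R" (3x3) and "t" (3): a world point X has camera coordinates R X + t; the wrist camera has in their place "mount" (4x4, takes a point from camera to tool coordinates, whose origin is the TCP and whose axes are the tool frame's). Camera axes: x right, y down, z forward; pixel columns grow to the right and rows downward; lengths in m; the calibration is good to about 2 mm. A picture is of the moment at which its call begins: read the wrist's pose just before it. There is no depth.
- job.finish_job(): hands the job in, once; it reports no verdict.
Trained networks look in a picture, given as the dict that the camera call returned (one of the last four; its "shot" number tells which), for a name from the list of things; names that differ only in an ending like _2 or _b are one class to them, and where a whole thing is asked for, a point or a joint stands for the part that bears it (a point fixed in the world has none). Each returns a list of dicts, best first, with "score" (0 to 1); they miss things now and then, are a little off and sometimes report something else, mostly with a low value. They report only what shows in the picture. A call takes as long as a camera call. They do not tell look-alikes from the thing itself.
- spotter.find_in(name, picture): "uv" ([column, row] in pixels, amid what is visible of it).
- spotter.silhouettes(name, picture): "region" (480x640 bool, what is visible of it) and "uv" ([column, row] in pixels, amid what is visible of it).
The state is a dict: "time_s": time; "joints": joint angles; "joint_velocities": joint speeds; "effort": joint torques, N m; "tcp_pos": TCP position; "ee_rot": TCP orientation; "wrist_force": force on the tool from outside, world axes, zero at the start; "moment": the same for the moment, N m; "gripper_width": opening from 0.0 (shut) to 1.0 (fully open).
Only numpy, scipy, OpenCV 4.12 (cv2) and the standard library are available. Lean on these libraries where they do the work, as an engineer would, in place of code of your own. Each camera call takes 0.05 s, during which the arm holds its last target. There are 200 camera calls.

## Working session

There is one attempt and no reset: what is moved stays moved. The work goes in short steps, Python scripts to look and compute and a tool call to move; the robot and the scene stay as the last step left them, time stands still between calls to the robot, and variables do not carry over. Pictures are saved under pics/ and viewed, about 12 in all and at most 16, crops included, and the job is handed in when it is done.

Besides the shell and the picture viewer there is one more tool, called after "Call:" by a JSON object that holds its "api" and its "payload". play_rows: Moves the arm, as the interface text tells. Its arguments: {"type":"object","properties":{"commands":{"type":"array"}},"required":["commands"]}

```bash
ls; mkdir -p pics; cat > h.py <<'E'
import numpy as np, cv2
from station import r, viewer, job, spotter
def cam(p, s=None):
    """returns K,dist,R,t (world->cam)"""
    K=np.array([[p['fx'],0,p['cx']],[0,p['fy'],p['cy']],[0,0,1]]);d=np.array(p['dist'])
    if 'mount' in p:
        M=np.array(p['mount']);T=np.eye(4);T[:3,:3]=np.array(s['ee_rot']);T[:3,3]=s['tcp_pos']
        W=np.linalg.inv(T@M);return K,d,W[:3,:3],W[:3,3]
    return K,d,np.array(p['R']),np.array(p['t'])
def toworld(uv,z,c):
    K,d,R,t=c
    u=cv2.undistortPoints(np.array(uv,float).reshape(-1,1,2),K,d).reshape(-1,2)
    rays=np.c_[u,np.ones(len(u))]@R
    o=-R.T@t
    return o+rays*((z-o[2])/rays[:,2])[:,None]
def proj(X,c):
    K,d,R,t=c
    return cv2.projectPoints(np.array(X,float).reshape(-1,1,3),cv2.Rodrigues(R)[0],t,K,d)[0].reshape(-1,2)
def shot(n,name=None):
    s=r.sense();p=viewer.capture(n)
    if name: cv2.imwrite(f'pics/{name}.png',p['image'][:,:,::-1])
    return p,cam(p,s)
E
python3 - <<'E'
from h import *
s=r.sense();print({k:np.round(v,3).tolist() for k,v in s.items()})
for n in ['scene','top']:
    p,c=shot(n,n+'0')
    print(n,'campos',np.round(-c[2].T@c[3],3))
    for k,z in [('case',0.06),('case_lid_c',.055),('case_lid_grip',.073),('tub',.06),('tub_lid_c',.015),('tub_lid_grip',.033),('canister_c',.03),('carton',.07),('spray',.13),('dish',.03)]:
        print(k,[(np.round(q['uv']).tolist(),round(q['score'],2),np.round(toworld(q['uv'],z,c)[0][:2],3).tolist()) for q in spotter.find_in(k,p)[:3]])
E
```

```text
pics
{'time_s': 0.0, 'joints': [82.542, 22.091, 0.379, -0.029, -68.411, -14.814], 'joint_velocities': [0.172, 0.016, 0.016, 0.001, -0.015, -0.039], 'effort': [0.001, -39.066, 18.741, 4.22, 0.011, -0.0], 'tcp_pos': [0.237, 0.578, 0.21], 'ee_rot': [[-0.001, -0.379, -0.925], [-0.002, -0.925, 0.379], [-1.0, 0.002, -0.0]], 'wrist_force': [0.904, -0.657, 1.373], 'moment': [-0.013, 0.016, -0.051], 'gripper_width': 1.0}
scene campos [0.976 0.34  0.901]
case [([400.0, 262.0], 0.95, [0.583, 0.115])]
case_lid_c [([431.0, 256.0], 0.63, [0.527, 0.144])]
case_lid_grip [([431.0, 258.0], 0.67, [0.54, 0.15])]
tub [([292.0, 112.0], 0.89, [0.502, -0.301]), ([336.0, 165.0], 0.6, [0.525, -0.131])]
tub_lid_c [([350.0, 178.0], 0.82, [0.5, -0.11])]
tub_lid_grip [([350.0, 178.0], 0.94, [0.511, -0.1]), ([264.0, 282.0], 0.17, [0.794, -0.027])]
canister_c [([335.0, 267.0], 0.84, [0.671, 0.035]), ([332.0, 318.0], 0.67, [0.744, 0.107])]
carton [([402.0, 366.0], 0.87, [0.722, 0.257])]
spray [([265.0, 284.0], 0.88, [0.815, 0.017]), ([350.0, 177.0], 0.54, [0.562, -0.053])]
dish [([204.0, 202.0], 0.61, [0.776, -0.251]), ([331.0, 164.0], 0.37, [0.517, -0.155])]
top campos [ 0.45  -0.042  1.396]
case [([371.0, 315.0], 0.72, [0.506, -0.152]), ([256.0, 245.0], 0.68, [0.658, 0.106]), ([274.0, 296.0], 0.55, [0.544, 0.064])]
case_lid_c [([237.0, 301.0], 0.87, [0.532, 0.146])]
case_lid_grip [([239.0, 300.0], 0.58, [0.533, 0.139])]
tub [([452.0, 328.0], 0.67, [0.481, -0.331])]
tub_lid_c [([350.0, 320.0], 0.81, [0.498, -0.108])]
tub_lid_grip [([348.0, 322.0], 0.87, [0.491, -0.102])]
canister_c [([258.0, 242.0], 0.75, [0.669, 0.107]), ([350.0, 318.0], 0.7, [0.501, -0.106]), ([290.0, 245.0], 0.45, [0.664, 0.032])]
carton [([195.0, 223.0], 0.86, [0.704, 0.244])]
spray [([309.0, 189.0], 0.94, [0.771, -0.011])]
dish [([411.0, 203.0], 0.7, [0.769, -0.247])]
```

```bash
python3 - <<'E'
import cv2
a=cv2.imread('pics/top0.png')[150:400,140:540];cv2.imwrite('pics/top0c.png',cv2.resize(a,(800,500),interpolation=cv2.INTER_CUBIC))
E
```

```text
(no output)
```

View pics/top0c.png

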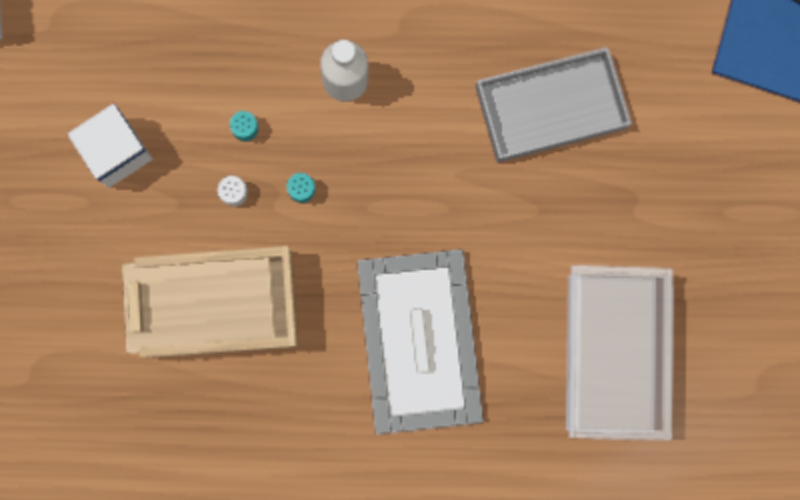

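View pics/scene0.png

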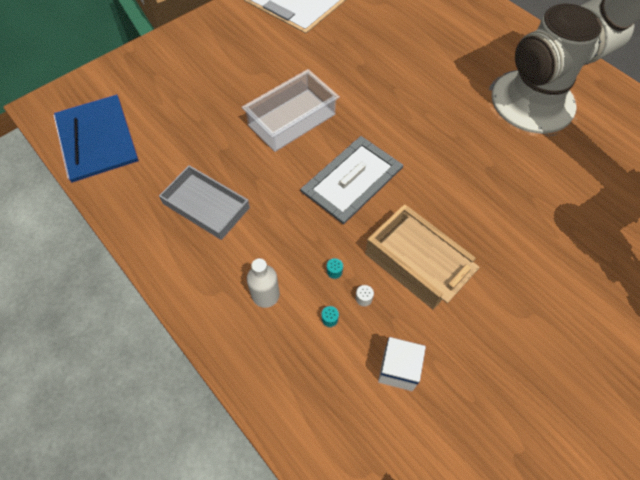

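The top view shows the case at left with its lid bar towards +y (crop 134,305), the tub lid in the middle, the tub at right, and the white canister at crop (232,190) between two turquoise decoys. I'll work out rough poses and the move to an overview.

```bash
python3 - <<'E'
from h import *
p,c=shot('top')
f=lambda L,z: np.round(toworld(np.array(L)/2+[140,150],z,c),3)[:,:2].tolist()
print('tub',f([(570,267),(672,268),(672,438),(568,438)],.06))
print('tublid',f([(358,260),(463,251),(482,421),(377,433)],.019))
print('case far end',f([(288,248),(295,347)],.062),'low end',f([(124,263),(128,355)],.05))
print('bar',f([(134,305)],.073),'can',f([(232,190)],.03))
E
```

```text
tub [[0.578, -0.272], [0.578, -0.387], [0.39, -0.385], [0.39, -0.269]]
tublid [[0.586, -0.035], [0.599, -0.156], [0.406, -0.178], [0.391, -0.06]]
case far end [[0.594, 0.042], [0.485, 0.032]] low end [[0.575, 0.227], [0.472, 0.218]]
bar [[0.527, 0.209]] can [[0.663, 0.11]]
```

Call:
{"api": "play_rows", "payload": {"commands": [{"fingers":-1,"tx":-0.12,"ty":0,"tz":0,"ax":0,"ay":0,"az":0},{"fingers":-1,"tx":-0.12,"ty":0,"tz":0,"ax":0,"ay":0,"az":0},{"fingers":-1,"tx":-0.12,"ty":0,"tz":0,"ax":0,"ay":0,"az":0},{"fingers":-1,"tx":-0.12,"ty":0,"tz":0,"ax":-0.124,"ay":0,"az":0},{"fingers":-1,"tx":-0.12,"ty":0,"tz":0,"ax":-0.124,"ay":0,"az":0}]}}

```text
time_s: 1.57
tcp_pos: [0.2369, 0.5789, 0.3027]
ee_rot: [[0.0, -0.133, -0.991], [0.003, -0.991, 0.133], [-1.0, -0.003, 0.0]]
wrist_force: [0.6, 0.3, 0.1]
gripper_width: 0.999
```

```bash
python3 - <<'E'
from h import *
s=r.sense();print(s['tcp_pos'],np.round(s['ee_rot'],3),s['joints'],s['time_s'])
E
```

```text
[0.23692071 0.57885731 0.30266134] [[ 0.    -0.133 -0.991]
 [ 0.003 -0.991  0.133]
 [-1.    -0.003  0.   ]] [ 8.25391661e+01  1.94515841e+01  9.53894358e+00 -8.93307840e-03
 -7.98883977e+01 -1.52809623e-01] 1.5667
```

Call:
{"api": "play_rows", "payload": {"commands": [{"fingers":-1,"tx":0,"ty":0.153,"tz":-0.129,"ax":-0.0425,"ay":0,"az":0},{"fingers":-1,"tx":0,"ty":0.153,"tz":-0.129,"ax":-0.0425,"ay":0,"az":0},{"fingers":-1,"tx":0,"ty":0.153,"tz":-0.129,"ax":-0.0425,"ay":0,"az":0},{"fingers":-1,"tx":0,"ty":0.153,"tz":-0.129,"ax":-0.0425,"ay":0,"az":0},{"fingers":-1,"tx":0,"ty":0.153,"tz":-0.129,"ax":-0.0425,"ay":0,"az":0}]}}

```text
time_s: 1.98
tcp_pos: [0.3187, 0.4476, 0.3022]
ee_rot: [[0.001, -0.009, -1.0], [0.001, -1.0, 0.009], [-1.0, -0.001, -0.001]]
wrist_force: [-0.4, 0.4, 0.1]
gripper_width: 1.001
```

Call:
{"api": "play_rows", "payload": {"commands": [{"fingers":-1,"tx":-0.033,"ty":0.195,"tz":-0.122,"ax":0,"ay":0,"az":0},{"fingers":-1,"tx":-0.033,"ty":0.195,"tz":-0.122,"ax":0,"ay":0,"az":0},{"fingers":-1,"tx":-0.033,"ty":0.195,"tz":-0.122,"ax":0,"ay":0,"az":0},{"fingers":-1,"tx":-0.033,"ty":0.195,"tz":-0.122,"ax":0,"ay":0,"az":0},{"fingers":-1,"tx":-0.033,"ty":0.195,"tz":-0.122,"ax":0,"ay":0,"az":0}]}}

```text
time_s: 2.4
tcp_pos: [0.4097, 0.3011, 0.3276]
ee_rot: [[0.003, -0.009, -1.0], [0.001, -1.0, 0.009], [-1.0, -0.001, -0.003]]
wrist_force: [-0.2, 0.6, 0.5]
gripper_width: 1.001
```

Call:
{"api": "play_rows", "payload": {"commands": [{"fingers":-1,"tx":-0.033,"ty":0.195,"tz":-0.122,"ax":0,"ay":0,"az":0},{"fingers":-1,"tx":-0.033,"ty":0.195,"tz":-0.122,"ax":0,"ay":0,"az":0},{"fingers":-1,"tx":-0.033,"ty":0.195,"tz":-0.122,"ax":0,"ay":0,"az":0},{"fingers":-1,"tx":-0.033,"ty":0.195,"tz":-0.122,"ax":0,"ay":0,"az":0},{"fingers":-1,"tx":-0.033,"ty":0.195,"tz":-0.122,"ax":0,"ay":0,"az":0}]}}

```text
time_s: 2.82
tcp_pos: [0.5007, 0.1544, 0.3516]
ee_rot: [[0.002, -0.01, -1.0], [-0.0, -1.0, 0.01], [-1.0, 0.0, -0.002]]
wrist_force: [0.1, -0.3, -0.3]
gripper_width: 0.999
```

```bash
python3 - <<'E'
from h import *
s=r.sense();print(s['tcp_pos'],np.round(s['ee_rot'],3).tolist(),s['time_s'])
p,c=shot('wrist','w1')
print(np.round(-c[2].T@c[3],3),np.round(c[2],2).tolist())
for k,z in [('case',0.06),('case_lid_c',.055),('case_lid_grip',.073)]:
    print(k,[(np.round(q['uv']).tolist(),round(q['score'],2),np.round(toworld(q['uv'],z,c)[0][:2],3).tolist()) for q in spotter.find_in(k,p)[:3]])
E
```

```text
[0.50071072 0.15441564 0.35162191] [[0.002, -0.01, -1.0], [-0.0, -1.0, 0.01], [-1.0, 0.0, -0.002]] 2.8167
[0.572 0.153 0.525] [[-0.01, -1.0, 0.0], [-0.97, 0.01, 0.26], [-0.26, 0.0, -0.97]]
case [([400.0, 167.0], 0.64, [0.549, 0.057])]
case_lid_c [([340.0, 180.0], 0.92, [0.532, 0.14]), ([530.0, 198.0], 0.74, [0.505, -0.137])]
case_lid_grip [([336.0, 180.0], 0.85, [0.533, 0.146]), ([530.0, 196.0], 0.18, [0.51, -0.125])]
```

View pics/w1.png

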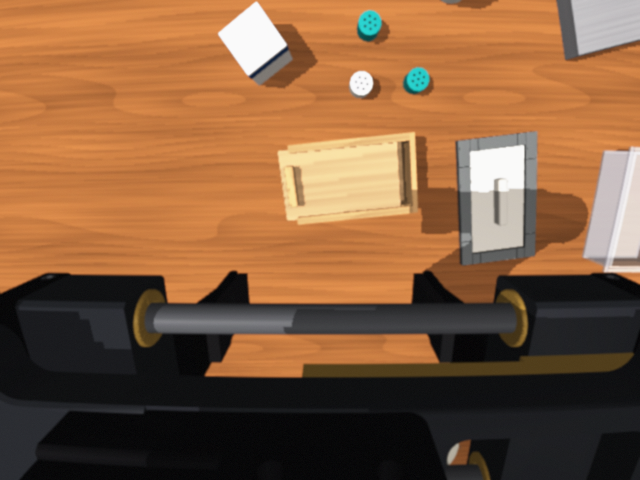

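The wrist view has the case at (280–417,132–223) with the bar at (292,186). I'll zoom in to fit its pose.

```bash
python3 - <<'E'
import cv2
a=cv2.imread('pics/w1.png')[125:230,270:430];cv2.imwrite('pics/w1c.png',cv2.resize(a,(800,525),interpolation=cv2.INTER_CUBIC))
E
```

```text
(no output)
```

View pics/w1c.png

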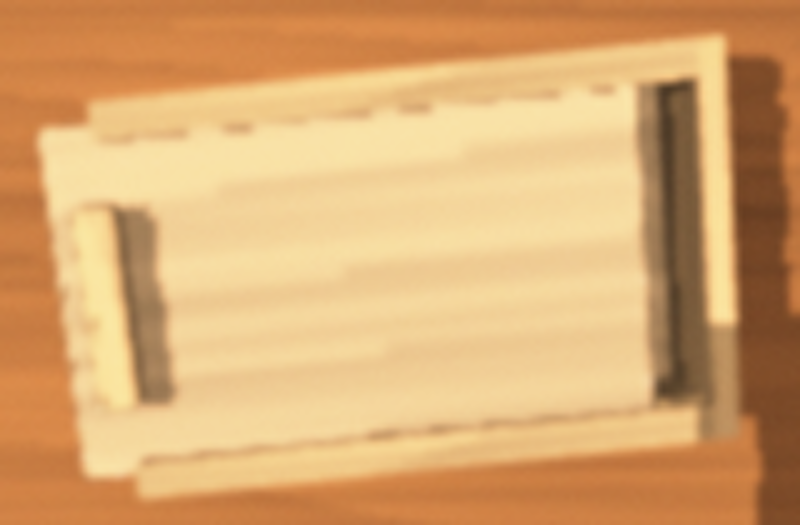

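```bash
python3 - <<'E'
from h import *
p,c=shot('wrist')
f=lambda L,z: toworld(np.array(L)/5+[270,125],z,c)[:,:2]
q=f([(725,36),(738,435),(90,103),(138,495)],.062)
print(q.round(4).tolist())
m=np.array([[55,-86],[-55,-86],[55,86],[-55,86]])/1000
M=m-m.mean(0);H=M.T@(q-q.mean(0));a=np.arctan2(H[0,1]-H[1,0],H[0,0]+H[1,1])
R=np.array([[np.cos(a),-np.sin(a)],[np.sin(a),np.cos(a)]])
print('centre',q.mean(0),'yaw',np.degrees(a),'res',((q-q.mean(0))-M@R.T).round(4).tolist())
b=f([(97,205),(118,404)],.073);print('bar',b,b.mean(0),'in case frame',(b.mean(0)-q.mean(0))@R)
l=f([(40,130),(85,475),(640,88),(650,405)],.055);print('lid in case',((l-q.mean(0))@R).round(4).tolist())
E
```

```text
[[0.5925, 0.0439], [0.4841, 0.034], [0.5756, 0.2142], [0.4674, 0.2044]]
centre [0.52987479 0.12413428] yaw 5.5056342336721364 res [[-0.0004, 0.0001], [0.0007, 0.0007], [-0.0008, -0.0008], [0.0005, -0.0001]]
bar [[0.54905951 0.21191235]
 [0.49545402 0.20801959]] [0.52225676 0.20996597] in case frame [0.00065212 0.08616663]
lid in case [[0.0486, 0.1007], [-0.0485, 0.1012], [0.0433, -0.0638], [-0.0445, -0.0621]]
```

Call:
{"api": "play_rows", "payload": {"commands": [{"fingers":-1,"tx":0.15,"ty":-0.0744,"tz":-0.0279,"ax":-0.0339,"ay":0,"az":0},{"fingers":-1,"tx":0.15,"ty":-0.0744,"tz":-0.0279,"ax":-0.0339,"ay":0,"az":0},{"fingers":-1,"tx":0.15,"ty":-0.0744,"tz":-0.0279,"ax":-0.0339,"ay":0,"az":0},{"fingers":-1,"tx":0.15,"ty":-0.0744,"tz":-0.0279,"ax":-0.0339,"ay":0,"az":0},{"fingers":-1,"tx":0.15,"ty":-0.0744,"tz":-0.0279,"ax":-0.0339,"ay":0,"az":0}]}}

```text
time_s: 3.48
tcp_pos: [0.5178, 0.2147, 0.2353]
ee_rot: [[-0.005, 0.105, -0.995], [-0.004, -0.995, -0.105], [-1.0, 0.003, 0.005]]
wrist_force: [-0.2, 0.2, 1.8]
gripper_width: 1.002
```

Call:
{"api": "play_rows", "payload": {"commands": [{"fingers":-1,"tx":0.05,"ty":0,"tz":0,"ax":0,"ay":0,"az":0},{"fingers":-1,"tx":0.1,"ty":0,"tz":0,"ax":0,"ay":0,"az":0},{"fingers":-1,"tx":0.15,"ty":0,"tz":0,"ax":0,"ay":0,"az":0},{"fingers":-1,"tx":0.15,"ty":0,"tz":0,"ax":0,"ay":0,"az":0},{"fingers":-1,"tx":0.15,"ty":0,"tz":0,"ax":0,"ay":0,"az":0}]}}

```text
time_s: 3.9
tcp_pos: [0.5197, 0.2137, 0.1267]
ee_rot: [[0.0, 0.102, -0.995], [-0.001, -0.995, -0.102], [-1.0, 0.001, -0.0]]
wrist_force: [0.6, 0.0, 1.2]
gripper_width: 1.002
```

```bash
python3 - <<'E'
from h import *
s=r.sense();print(s['tcp_pos'],np.round(s['ee_rot'],4).tolist(),s['time_s'])
p,c=shot('wrist','w2')
print(proj([[.5222,.210,.073],s['tcp_pos']],c))
for k,z in [('case_lid_grip',.064)]:
    print(k,[(np.round(q['uv']).tolist(),round(q['score'],2),np.round(toworld(q['uv'],z,c)[0][:2],3).tolist()) for q in spotter.find_in(k,p)[:3]])
E
```

```text
[0.51972292 0.21372816 0.12665132] [[0.0003, 0.1025, -0.9947], [-0.0012, -0.9947, -0.1025], [-1.0, 0.0012, -0.0002]] 3.9
[[334.78856915 250.38727525]
 [329.19340521 281.98876312]]
case_lid_grip [([418.0, 236.0], 0.9, [0.537, 0.15])]
```

View pics/w2.png

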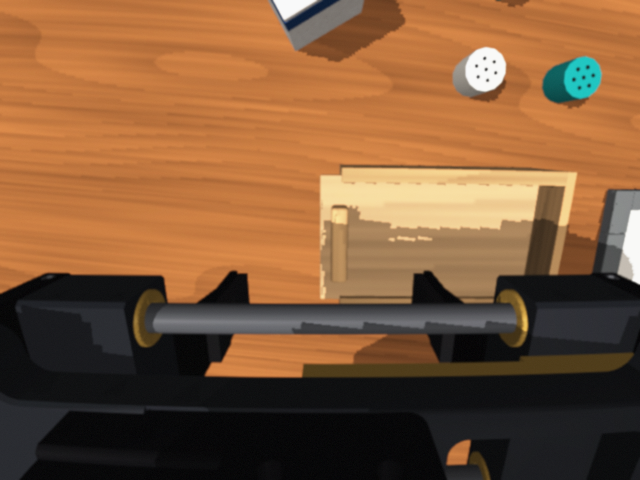

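```bash
python3 - <<'E'
from h import *
p,c=shot('wrist')
a=cv2.imread('pics/w2.png')[150:310,300:600];cv2.imwrite('pics/w2c.png',cv2.resize(a,(800,427),interpolation=cv2.INTER_CUBIC))
C=np.array([.5299,.1241]);t=np.radians(5.5);R=np.array([[np.cos(t),-np.sin(t)],[np.sin(t),np.cos(t)]])
P=lambda x,y,z: np.r_[C+R@[x,y],z]
print('far corner',proj([P(.055,-.086,.062),P(.055,.086,.062),P(.028,.0926,.073),P(.028,.0806,.073),P(-.028,.0866,.073)],c).round(1).tolist())
E
```

```text
far corner [[569.9, 179.0], [337.5, 175.4], [327.9, 215.3], [344.9, 215.4], [335.5, 289.0]]
```

View pics/w2c.png

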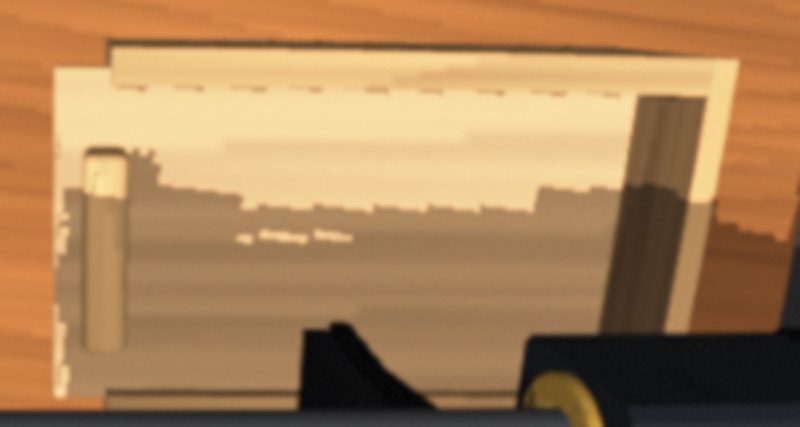

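```bash
python3 - <<'E'
from h import *
for i in range(2):
    s=r.sense();p,c=shot('wrist','w3');print(s['time_s'],s['tcp_pos'],np.round(s['ee_rot'],4).tolist())
a=cv2.imread('pics/w2.png').astype(int);b=cv2.imread('pics/w3.png').astype(int)
print(np.abs(a-b).mean(), cv2.phaseCorrelate(a[:270].mean(2),b[:270].mean(2)))
C=np.array([.5299,.1241]);t=np.radians(5.5);R=np.array([[np.cos(t),-np.sin(t)],[np.sin(t),np.cos(t)]])
# table-level carton/canister compare scene+top
for n in ['scene','top','wrist']:
    p,c=shot(n)
    for k,z in [('canister_c',.03),('carton',.035),('case_lid_grip',.064)]:
        print(n,k,[(np.round(q['uv']).tolist(),round(q['score'],2),np.round(toworld(q['uv'],z,c)[0][:2],4).tolist()) for q in spotter.find_in(k,p)[:2]])
# self-check: fingertips in wrist image
s=r.sense();T=np.array(s['ee_rot']);o=s['tcp_pos'];c=cam(p,s)
print(proj([o+T@[.019,.0435,0],o+T@[.019,-.0435,0],o+T@[.019,.0435,-.0095]],c))
E
```

```text
4.05 [0.52170888 0.21506617 0.12946635] [[0.0063, 0.1021, -0.9948], [0.0036, -0.9948, -0.1021], [-1.0, -0.003, -0.0066]]
4.1 [0.5214001  0.21487715 0.1291464 ] [[0.0057, 0.1017, -0.9948], [0.0036, -0.9948, -0.1017], [-1.0, -0.003, -0.006]]
4.399458550347222 ((-0.06640506083101627, 3.472029325520566), 0.714580212248933)
scene canister_c [([336.0, 267.0], 0.8, [0.6707, 0.0348]), ([350.0, 179.0], 0.72, [0.511, -0.1009])]
scene carton [([400.0, 361.0], 0.75, [0.7073, 0.2456]), ([363.0, 298.0], 0.21, [0.6758, 0.1172])]
scene case_lid_grip [([429.0, 255.0], 0.97, [0.5339, 0.1416]), ([400.0, 364.0], 0.65, [0.7204, 0.2517])]
top canister_c [([262.0, 214.0], 0.73, [0.7361, 0.0988]), ([255.0, 245.0], 0.69, [0.6637, 0.1129])]
top carton [([195.0, 224.0], 0.56, [0.7092, 0.2527])]
top case_lid_grip [([251.0, 304.0], 0.64, [0.5263, 0.1122])]
wrist canister_c [([479.0, 72.0], 0.63, [0.6605, 0.114]), ([574.0, 80.0], 0.59, [0.6648, 0.0375])]
wrist carton [([307.0, 17.0], 0.92, [0.6818, 0.2463]), ([620.0, 208.0], 0.68, [0.572, -0.0269])]
wrist case_lid_grip [([418.0, 236.0], 0.71, [0.537, 0.15])]
[[399.57908012 270.04873629]
 [258.92601387 270.02870021]
 [400.46397099 255.42854541]]
```

Call:
{"api": "play_rows", "payload": {"commands": [{"fingers":-1,"tx":0,"ty":0,"tz":0,"ax":0,"ay":0,"az":0},{"fingers":-1,"tx":0,"ty":0,"tz":0,"ax":0,"ay":0,"az":0},{"fingers":-1,"tx":0,"ty":0,"tz":0,"ax":0,"ay":0,"az":0},{"fingers":-1,"tx":0,"ty":0,"tz":0,"ax":0,"ay":0,"az":0},{"fingers":-1,"tx":0,"ty":0,"tz":0,"ax":0,"ay":0,"az":0}]}}

```text
time_s: 5.17
tcp_pos: [0.5195, 0.2135, 0.1255]
ee_rot: [[0.0, 0.101, -0.995], [-0.0, -0.995, -0.101], [-1.0, 0.0, -0.0]]
wrist_force: [0.3, 0.8, -0.1]
gripper_width: 0.998
```

```bash
python3 - <<'E'
from h import *
s=r.sense();p,c=shot('wrist','w4');print(s['time_s'],s['tcp_pos'],np.round(s['ee_rot'],4).tolist())
a=cv2.imread('pics/w2.png').astype(float);b=cv2.imread('pics/w4.png').astype(float)
d=np.array(cv2.phaseCorrelate(a[160:270,320:600].mean(2),b[160:270,320:600].mean(2))[0]);print(d)
M=np.array([(738,60),(110,45)])/2.667+[300,150]+d
print('case corners +x',toworld(M,.062,c)[:,:2].round(4).tolist(),'w1 said',[[0.5925, 0.0439],[0.5756, 0.2142]])
B=np.array([(105,149),(105,351)])/2.667+[300,150]+d
print('bar',toworld(B[:1],.073,c)[0].round(4),toworld(B[1:],.055,c)[0].round(4))
E
```

```text
5.1667 [0.51951814 0.21354772 0.12554418] [[0.0, 0.1011, -0.9949], [-0.0, -0.9949, -0.1011], [-1.0, 0.0, -0.0]]
[ 0.40030721 -0.24927032]
case corners +x [[0.5955, 0.0405], [0.5804, 0.2111]] w1 said [[0.5925, 0.0439], [0.5756, 0.2142]]
bar [0.5547 0.2099 0.073 ] [0.4918 0.2025 0.055 ]
```

Call:
{"api": "play_rows", "payload": {"commands": [{"fingers":-1,"tx":0.02,"ty":0.0088,"tz":-0.0078,"ax":0.003,"ay":0,"az":0},{"fingers":-1,"tx":0.04,"ty":0.0088,"tz":-0.0078,"ax":0.003,"ay":0,"az":0},{"fingers":-1,"tx":0.055,"ty":0.0088,"tz":-0.0078,"ax":0.003,"ay":0,"az":0},{"fingers":-1,"tx":0.0653,"ty":0.0088,"tz":-0.0078,"ax":0.003,"ay":0,"az":0},{"fingers":-1,"tx":0.0653,"ty":0.0088,"tz":-0.0078,"ax":0.003,"ay":0,"az":0}]}}

```text
time_s: 5.63
tcp_pos: [0.525, 0.2068, 0.0748]
ee_rot: [[-0.003, 0.091, -0.996], [-0.002, -0.996, -0.091], [-1.0, 0.002, 0.003]]
wrist_force: [-0.3, -0.3, 0.4]
gripper_width: 1.001
```

Call:
{"api": "play_rows", "payload": {"commands": [{"fingers":-1,"tx":0,"ty":0,"tz":0,"ax":0,"ay":0,"az":0},{"fingers":-1,"tx":0,"ty":0,"tz":0,"ax":0,"ay":0,"az":0},{"fingers":0.5,"tx":0,"ty":0,"tz":0,"ax":0,"ay":0,"az":0},{"fingers":0.5,"tx":0,"ty":0,"tz":0,"ax":0,"ay":0,"az":0},{"fingers":0.5,"tx":0,"ty":0,"tz":0,"ax":0,"ay":0,"az":0}]}}

```text
time_s: 6.05
tcp_pos: [0.5263, 0.2078, 0.0772]
ee_rot: [[0.001, 0.092, -0.996], [0.001, -0.996, -0.092], [-1.0, -0.001, -0.001]]
wrist_force: [-0.1, 0.0, -0.6]
gripper_width: 0.855
```

Call:
{"api": "play_rows", "payload": {"commands": [{"fingers":1,"tx":0,"ty":0,"tz":0,"ax":0,"ay":0,"az":0},{"fingers":1,"tx":0,"ty":0,"tz":0,"ax":0,"ay":0,"az":0},{"fingers":1,"tx":0,"ty":0,"tz":0,"ax":0,"ay":0,"az":0},{"fingers":1,"tx":0,"ty":0,"tz":0,"ax":0,"ay":0,"az":0},{"fingers":1,"tx":0,"ty":0,"tz":0,"ax":0,"ay":0,"az":0}]}}

```text
time_s: 6.47
tcp_pos: [0.526, 0.2075, 0.0766]
ee_rot: [[-0.0, 0.092, -0.996], [-0.0, -0.996, -0.092], [-1.0, 0.0, 0.0]]
wrist_force: [-0.1, -0.6, 0.4]
gripper_width: 0.478
```

Call:
{"api": "play_rows", "payload": {"commands": [{"fingers":1,"tx":0,"ty":0,"tz":0,"ax":0,"ay":0,"az":0},{"fingers":1,"tx":0,"ty":0,"tz":0,"ax":0,"ay":0,"az":0},{"fingers":1,"tx":0,"ty":0,"tz":0,"ax":0,"ay":0,"az":0},{"fingers":1,"tx":0,"ty":0,"tz":0,"ax":0,"ay":0,"az":0},{"fingers":1,"tx":0,"ty":0,"tz":0,"ax":0,"ay":0,"az":0}]}}

```text
time_s: 6.88
tcp_pos: [0.526, 0.2075, 0.0765]
ee_rot: [[-0.0, 0.092, -0.996], [-0.0, -0.996, -0.092], [-1.0, 0.0, 0.0]]
wrist_force: [-0.5, -0.3, -0.4]
gripper_width: 0.096
```

Call:
{"api": "play_rows", "payload": {"commands": [{"fingers":1,"tx":0,"ty":0,"tz":0,"ax":0,"ay":0,"az":0},{"fingers":1,"tx":0,"ty":0,"tz":0,"ax":0,"ay":0,"az":0},{"fingers":1,"tx":0,"ty":0,"tz":0,"ax":0,"ay":0,"az":0}]}}

```text
time_s: 7.13
tcp_pos: [0.526, 0.2076, 0.0766]
ee_rot: [[0.0, 0.092, -0.996], [-0.0, -0.996, -0.092], [-1.0, 0.0, -0.0]]
wrist_force: [0.9, -0.1, 0.6]
gripper_width: 0.007
```

```bash
python3 - <<'E'
from h import *
p,c=shot('wrist','w5');p,c=shot('scene')
a=cv2.imread('pics/w5.png')[100:300,220:460];a=cv2.resize(a,(480,400),interpolation=cv2.INTER_CUBIC)
b=p['image'][210:310,360:490,::-1];b=cv2.resize(b,(520,400),interpolation=cv2.INTER_CUBIC)
cv2.imwrite('pics/m5.png',cv2.resize(np.hstack([a,b]),(800,320)))
E
```

```text
(no output)
```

View pics/m5.png

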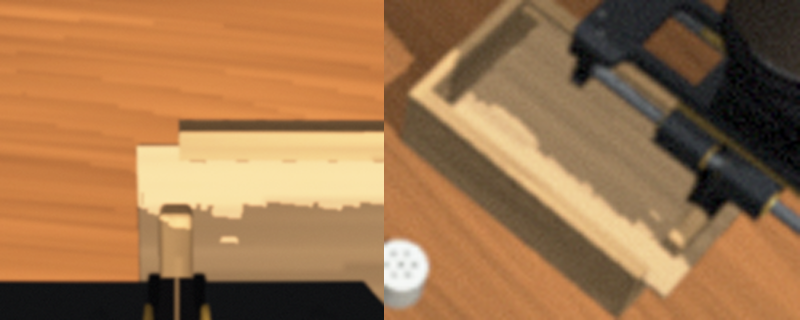

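```bash
python3 - <<'E'
import cv2
a=cv2.imread('pics/w5.png')[215:335,270:390];cv2.imwrite('pics/w5c.png',cv2.resize(a,(600,600),interpolation=cv2.INTER_CUBIC))
E
```

```text
(no output)
```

View pics/w5c.png

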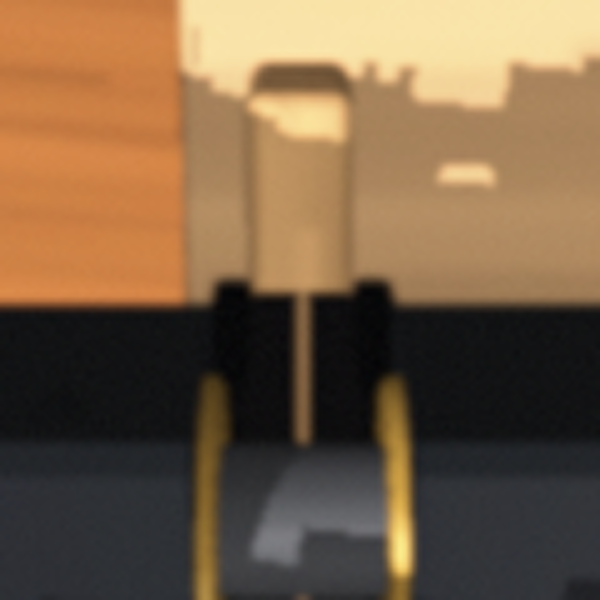

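```bash
python3 - <<'E'
from h import *
s=r.sense();p,c=shot('wrist');print(s['tcp_pos'])
T=np.array(s['ee_rot']);o=s['tcp_pos']
for dx in (0.019,0.01,0,-0.02,-.04): print('along',dx,'front edge',proj([o+T@[dx,0.0,-.0095],o+T@[dx,0,.0095]],c).round(0).tolist())
B=np.array([[330.,228],[330,233]])
for z in (.04,.055,.073,.09): print(z,toworld(B,z,c).round(4).tolist())
print('cam',-c[2].T@c[3],c[0][0,0])
w=np.array([[320.4,250],[340.4,250]])
for z in (.04,.055,.073): q=toworld(w,z,c); print('bar w',z,np.linalg.norm(q[1]-q[0]))
E
```

```text
[0.5259885 0.2075216 0.0765647]
along 0.019 front edge [[329.0, 255.0], [329.0, 284.0]]
along 0.01 front edge [[329.0, 260.0], [329.0, 290.0]]
along 0 front edge [[329.0, 266.0], [329.0, 297.0]]
along -0.02 front edge [[329.0, 280.0], [329.0, 314.0]]
along -0.04 front edge [[329.0, 297.0], [329.0, 335.0]]
0.04 [[0.5485, 0.2091, 0.04], [0.5451, 0.2088, 0.04]]
0.055 [[0.552, 0.2095, 0.055], [0.5489, 0.2092, 0.055]]
0.073 [[0.5562, 0.2099, 0.073], [0.5534, 0.2096, 0.073]]
0.09 [[0.5602, 0.2102, 0.09], [0.5576, 0.21, 0.09]]
cam [0.59758899 0.21373345 0.2497841 ] 331.34357104351193
bar w 0.04 0.013238558635353254
bar w 0.055 0.012291974118537986
bar w 0.073 0.011156072698359653
```

```bash
python3 - <<'E'
from h import *
s=r.sense();p=viewer.capture('wrist');M=np.array(p['mount']);print(M.round(4).tolist(),p['cx'],p['cy'],p['dist'])
K=np.array([[p['fx'],0,p['cx']],[0,p['fy'],p['cy']],[0,0,1]])
u=cv2.undistortPoints(np.array([[[247.,272]],[[413.,272]]]),K,np.array(p['dist'])).reshape(-1,2)
d=.087/(u[1,0]-u[0,0]);print('depth',d)
for q in u: print('tool coords',(M@np.r_[q*d,d,1]).round(4))
w4=cv2.imread('pics/w4.png');cv2.imwrite('pics/fing.png',np.hstack([cv2.resize(w4[240:390,190:330],(400,428)),cv2.resize(w4[240:390,330:470],(400,428))]))
E
```

```text
[[-0.0005, -0.2632, 0.9648, -0.1732], [1.0, 0.0002, 0.0006, 0.0004], [-0.0003, 0.9648, 0.2632, -0.0719], [0.0, 0.0, 0.0, 1.0]] 330.07263806105396 239.73904146532598 [-0.05393703  0.          0.          0.          0.        ]
depth 0.17297410300038715
tool coords [-0.0108 -0.0431 -0.01    1.    ]
tool coords [-0.0108  0.0439 -0.01    1.    ]
```

View pics/fing.png

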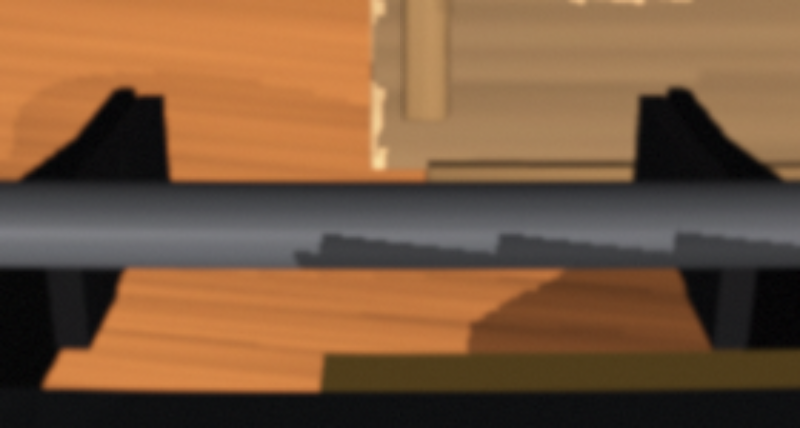

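The closed fingers never met the bar. The wrist picture puts the visible fingertips about 11 mm behind the TCP, about 30 mm shorter than stated. I'll reopen and go lower in guarded steps.

Call:
{"api": "play_rows", "payload": {"commands": [{"fingers":-0.3,"tx":0,"ty":0,"tz":0,"ax":0,"ay":0,"az":0},{"fingers":-0.3,"tx":0,"ty":0,"tz":0,"ax":0,"ay":0,"az":0},{"fingers":-0.3,"tx":0,"ty":0,"tz":0,"ax":0,"ay":0,"az":0},{"fingers":-0.3,"tx":0,"ty":0,"tz":0,"ax":0,"ay":0,"az":0},{"fingers":-0.3,"tx":0,"ty":0,"tz":0,"ax":0,"ay":0,"az":0}]}}

```text
time_s: 7.75
tcp_pos: [0.526, 0.2076, 0.0766]
ee_rot: [[0.0, 0.092, -0.996], [0.0, -0.996, -0.092], [-1.0, -0.0, -0.0]]
wrist_force: [-0.1, 0.3, -0.6]
gripper_width: 0.297
```

Call:
{"api": "play_rows", "payload": {"commands": [{"fingers":-0.3,"tx":0,"ty":0,"tz":0,"ax":0,"ay":0,"az":0},{"fingers":-0.3,"tx":0,"ty":0,"tz":0,"ax":0,"ay":0,"az":0},{"fingers":-0.3,"tx":0.005,"ty":0,"tz":0,"ax":0,"ay":0,"az":0},{"fingers":-0.3,"tx":0.01,"ty":0,"tz":0,"ax":0,"ay":0,"az":0},{"fingers":-0.3,"tx":0.01,"ty":0,"tz":0,"ax":0,"ay":0,"az":0}]}}

```text
time_s: 8.17
tcp_pos: [0.5253, 0.2072, 0.068]
ee_rot: [[-0.002, 0.091, -0.996], [-0.001, -0.996, -0.091], [-1.0, 0.001, 0.002]]
wrist_force: [-0.2, 0.9, 0.1]
gripper_width: 0.626
```

Call:
{"api": "play_rows", "payload": {"commands": [{"fingers":-0.3,"tx":0.004,"ty":0,"tz":0,"ax":0,"ay":0,"az":0},{"fingers":-0.3,"tx":0.008,"ty":0,"tz":0,"ax":0,"ay":0,"az":0},{"fingers":-0.3,"tx":0.012,"ty":0,"tz":0,"ax":0,"ay":0,"az":0},{"fingers":-0.3,"tx":0.012,"ty":0,"tz":0,"ax":0,"ay":0,"az":0}]}}

```text
time_s: 8.5
tcp_pos: [0.5255, 0.2073, 0.0592]
ee_rot: [[-0.001, 0.091, -0.996], [-0.001, -0.996, -0.091], [-1.0, 0.001, 0.001]]
wrist_force: [0.2, -0.2, -0.4]
gripper_width: 0.653
```

Call:
{"api": "play_rows", "payload": {"commands": [{"fingers":-0.3,"tx":0.005,"ty":0,"tz":0,"ax":0,"ay":0,"az":0},{"fingers":-0.3,"tx":0.01,"ty":0,"tz":0,"ax":0,"ay":0,"az":0},{"fingers":-0.3,"tx":0.01,"ty":0,"tz":0,"ax":0,"ay":0,"az":0}]}}

```text
time_s: 8.75
tcp_pos: [0.5255, 0.2073, 0.0517]
ee_rot: [[-0.001, 0.091, -0.996], [-0.001, -0.996, -0.091], [-1.0, 0.001, 0.001]]
wrist_force: [0.4, -0.3, 0.3]
gripper_width: 0.646
```

Call:
{"api": "play_rows", "payload": {"commands": [{"fingers":-0.3,"tx":0.004,"ty":0,"tz":0,"ax":0,"ay":0,"az":0},{"fingers":-0.3,"tx":0.006,"ty":0,"tz":0,"ax":0,"ay":0,"az":0},{"fingers":-0.3,"tx":0.006,"ty":0,"tz":0,"ax":0,"ay":0,"az":0},{"fingers":-0.3,"tx":0.006,"ty":0,"tz":0,"ax":0,"ay":0,"az":0}]}}

```text
time_s: 9.08
tcp_pos: [0.526, 0.2075, 0.048]
ee_rot: [[-0.0, 0.092, -0.996], [-0.0, -0.996, -0.092], [-1.0, 0.0, 0.0]]
wrist_force: [0.7, 0.4, -0.7]
gripper_width: 0.651
```

Call:
{"api": "play_rows", "payload": {"commands": [{"fingers":1,"tx":0,"ty":0,"tz":0,"ax":0,"ay":0,"az":0},{"fingers":1,"tx":0,"ty":0,"tz":0,"ax":0,"ay":0,"az":0},{"fingers":1,"tx":0,"ty":0,"tz":0,"ax":0,"ay":0,"az":0},{"fingers":1,"tx":0,"ty":0,"tz":0,"ax":0,"ay":0,"az":0},{"fingers":1,"tx":0,"ty":0,"tz":0,"ax":0,"ay":0,"az":0}]}}

```text
time_s: 9.5
tcp_pos: [0.526, 0.2076, 0.0482]
ee_rot: [[0.0, 0.092, -0.996], [0.0, -0.996, -0.092], [-1.0, -0.0, -0.0]]
wrist_force: [-0.7, 0.1, 0.4]
gripper_width: 0.356
```

Call:
{"api": "play_rows", "payload": {"commands": [{"fingers":1,"tx":0,"ty":0,"tz":0,"ax":0,"ay":0,"az":0},{"fingers":1,"tx":0,"ty":0,"tz":0,"ax":0,"ay":0,"az":0},{"fingers":1,"tx":0,"ty":0,"tz":0,"ax":0,"ay":0,"az":0},{"fingers":1,"tx":0,"ty":0,"tz":0,"ax":0,"ay":0,"az":0},{"fingers":1,"tx":0,"ty":0,"tz":0,"ax":0,"ay":0,"az":0}]}}

```text
time_s: 9.92
tcp_pos: [0.526, 0.2076, 0.0481]
ee_rot: [[0.0, 0.092, -0.996], [0.0, -0.996, -0.092], [-1.0, -0.0, -0.0]]
wrist_force: [-0.5, 0.3, 0.1]
gripper_width: 0.133
```

Call:
{"api": "play_rows", "payload": {"commands": [{"fingers":1,"tx":0,"ty":-0.01,"tz":0,"ax":0,"ay":0,"az":0},{"fingers":1,"tx":0,"ty":-0.025,"tz":0,"ax":0,"ay":0,"az":0},{"fingers":1,"tx":0,"ty":-0.04,"tz":0,"ax":0,"ay":0,"az":0},{"fingers":1,"tx":0,"ty":-0.055,"tz":0,"ax":0,"ay":0,"az":0},{"fingers":1,"tx":0,"ty":-0.07,"tz":0,"ax":0,"ay":0,"az":0}]}}

```text
time_s: 10.33
tcp_pos: [0.521, 0.2614, 0.048]
ee_rot: [[0.0, 0.092, -0.996], [-0.0, -0.996, -0.092], [-1.0, 0.0, -0.0]]
wrist_force: [0.6, -1.8, -0.6]
gripper_width: 0.135
```

Call:
{"api": "play_rows", "payload": {"commands": [{"fingers":1,"tx":0,"ty":-0.018,"tz":0,"ax":0,"ay":0,"az":0},{"fingers":1,"tx":0,"ty":-0.036,"tz":0,"ax":0,"ay":0,"az":0},{"fingers":1,"tx":0,"ty":-0.054,"tz":0,"ax":0,"ay":0,"az":0},{"fingers":1,"tx":0,"ty":-0.07,"tz":0,"ax":0,"ay":0,"az":0},{"fingers":1,"tx":0,"ty":-0.08,"tz":0,"ax":0,"ay":0,"az":0}]}}

```text
time_s: 10.75
tcp_pos: [0.5155, 0.3216, 0.048]
ee_rot: [[0.0, 0.093, -0.996], [0.0, -0.996, -0.093], [-1.0, -0.0, -0.0]]
wrist_force: [0.5, 0.0, -0.2]
gripper_width: 0.132
```

Call:
{"api": "play_rows", "payload": {"commands": [{"fingers":1,"tx":0,"ty":-0.018,"tz":0,"ax":0,"ay":0,"az":0},{"fingers":1,"tx":0,"ty":-0.036,"tz":0,"ax":0,"ay":0,"az":0},{"fingers":1,"tx":0,"ty":-0.054,"tz":0,"ax":0,"ay":0,"az":0},{"fingers":1,"tx":0,"ty":-0.075,"tz":0,"ax":0,"ay":0,"az":0},{"fingers":1,"tx":0,"ty":-0.095,"tz":0,"ax":0,"ay":0,"az":0}]}}

```text
time_s: 11.17
tcp_pos: [0.509, 0.3922, 0.048]
ee_rot: [[0.0, 0.092, -0.996], [0.0, -0.996, -0.092], [-1.0, -0.0, -0.0]]
wrist_force: [-0.2, -0.5, -0.6]
gripper_width: 0.134
```

Call:
{"api": "play_rows", "payload": {"commands": [{"fingers":1,"tx":0,"ty":-0.02,"tz":0,"ax":0,"ay":0,"az":0},{"fingers":1,"tx":0,"ty":-0.03,"tz":0,"ax":0,"ay":0,"az":0},{"fingers":1,"tx":0,"ty":-0.03,"tz":0,"ax":0,"ay":0,"az":0},{"fingers":1,"tx":0,"ty":-0.03,"tz":0,"ax":0,"ay":0,"az":0}]}}

```text
time_s: 11.5
tcp_pos: [0.5067, 0.4132, 0.0477]
ee_rot: [[-0.001, 0.092, -0.996], [-0.001, -0.996, -0.092], [-1.0, 0.001, 0.001]]
wrist_force: [-0.6, 0.0, -1.2]
gripper_width: 0.13
```

```bash
python3 - <<'E'
from h import *
s=r.sense();print(s['tcp_pos'],s['gripper_width'])
p,c=shot('scene','s6');p,c=shot('top','t6')
a=cv2.imread('pics/s6.png')[180:430,250:600];b=cv2.imread('pics/t6.png')[200:340,140:336]
cv2.imwrite('pics/m6.png',np.hstack([cv2.resize(a,(400,286)),cv2.resize(b,(400,286))]))
E
```

```text
[0.5067082  0.41319644 0.04774631] 0.12988784993312602
```

View pics/m6.png

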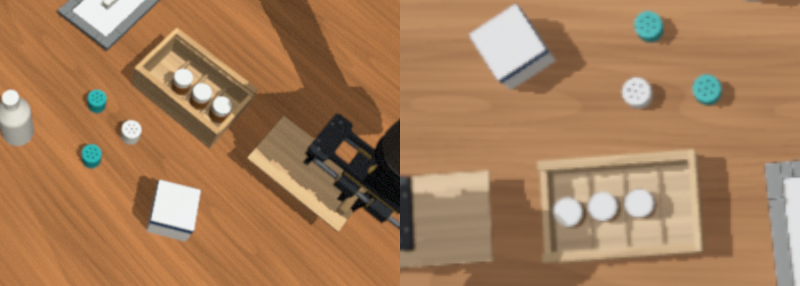

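The lid is out and clear of the case. Three jars stand at places +59, +20 and −20, and the −59 place is empty. Next I lower the lid to the table.

Call:
{"api": "play_rows", "payload": {"commands": [{"fingers":1,"tx":0.02,"ty":0,"tz":0,"ax":0,"ay":0,"az":0},{"fingers":1,"tx":0.04,"ty":0,"tz":0,"ax":0,"ay":0,"az":0},{"fingers":1,"tx":0.054,"ty":0,"tz":0,"ax":0,"ay":0,"az":0},{"fingers":1,"tx":0.06,"ty":0,"tz":0,"ax":0,"ay":0,"az":0},{"fingers":1,"tx":0.06,"ty":0,"tz":0,"ax":0,"ay":0,"az":0}]}}

```text
time_s: 12.02
tcp_pos: [0.5066, 0.4117, 0.0017]
ee_rot: [[-0.002, 0.091, -0.996], [-0.002, -0.996, -0.091], [-1.0, 0.002, 0.002]]
wrist_force: [-0.5, -1.1, -0.0]
gripper_width: 0.133
```

Call:
{"api": "play_rows", "payload": {"commands": [{"fingers":1,"tx":0.003,"ty":0,"tz":0,"ax":0,"ay":0,"az":0},{"fingers":1,"tx":0.006,"ty":0,"tz":0,"ax":0,"ay":0,"az":0},{"fingers":1,"tx":0.006,"ty":0,"tz":0,"ax":0,"ay":0,"az":0},{"fingers":1,"tx":0.006,"ty":0,"tz":0,"ax":0,"ay":0,"az":0}]}}

```text
time_s: 12.35
tcp_pos: [0.5073, 0.4132, -0.001]
ee_rot: [[0.0, 0.092, -0.996], [0.001, -0.996, -0.092], [-1.0, -0.001, -0.001]]
wrist_force: [-0.3, -0.3, -1.4]
gripper_width: 0.134
```

Call:
{"api": "play_rows", "payload": {"commands": [{"fingers":-0.06,"tx":0,"ty":0,"tz":0,"ax":0,"ay":0,"az":0},{"fingers":-0.06,"tx":0,"ty":0,"tz":0,"ax":0,"ay":0,"az":0},{"fingers":-0.06,"tx":0,"ty":0,"tz":0,"ax":0,"ay":0,"az":0},{"fingers":-0.06,"tx":0,"ty":0,"tz":0,"ax":0,"ay":0,"az":0},{"fingers":-0.06,"tx":-0.01,"ty":0,"tz":0,"ax":0,"ay":0,"az":0}]}}

```text
time_s: 12.77
tcp_pos: [0.5063, 0.4121, 0.0049]
ee_rot: [[-0.002, 0.091, -0.996], [-0.002, -0.996, -0.091], [-1.0, 0.002, 0.002]]
wrist_force: [-1.1, 0.1, 0.4]
gripper_width: 0.423
```

Call:
{"api": "play_rows", "payload": {"commands": [{"fingers":-0.06,"tx":-0.05,"ty":0,"tz":0,"ax":0,"ay":0,"az":0},{"fingers":-0.06,"tx":-0.25,"ty":0,"tz":0,"ax":0,"ay":0,"az":0},{"fingers":-0.06,"tx":-0.25,"ty":0,"tz":0,"ax":0,"ay":0,"az":0},{"fingers":-0.06,"tx":-0.25,"ty":0,"tz":0,"ax":0,"ay":0,"az":0},{"fingers":-0.06,"tx":-0.25,"ty":0,"tz":0,"ax":0,"ay":0,"az":0}]}}

```text
time_s: 13.18
tcp_pos: [0.5086, 0.414, 0.2003]
ee_rot: [[0.006, 0.092, -0.996], [0.006, -0.996, -0.092], [-1.0, -0.005, -0.007]]
wrist_force: [-0.0, 0.6, 0.6]
gripper_width: 0.528
```

Call:
{"api": "play_rows", "payload": {"commands": [{"fingers":-0.06,"tx":-0.06,"ty":0.179,"tz":0,"ax":0,"ay":0,"az":0},{"fingers":-0.06,"tx":-0.06,"ty":0.179,"tz":0,"ax":0,"ay":0,"az":0},{"fingers":-0.06,"tx":-0.06,"ty":0.179,"tz":0,"ax":0,"ay":0,"az":0},{"fingers":-0.06,"tx":-0.06,"ty":0.179,"tz":0,"ax":0,"ay":0,"az":0},{"fingers":-0.06,"tx":-0.06,"ty":0.179,"tz":0,"ax":0,"ay":0,"az":0}]}}

```text
time_s: 13.6
tcp_pos: [0.5202, 0.2765, 0.2419]
ee_rot: [[0.004, 0.088, -0.996], [0.003, -0.996, -0.088], [-1.0, -0.002, -0.004]]
wrist_force: [0.1, 0.1, 0.1]
gripper_width: 0.532
```

Call:
{"api": "play_rows", "payload": {"commands": [{"fingers":-0.06,"tx":0,"ty":0.179,"tz":0,"ax":0.198,"ay":0,"az":0},{"fingers":-0.06,"tx":0,"ty":0.179,"tz":0,"ax":0.198,"ay":0,"az":0},{"fingers":-0.06,"tx":0,"ty":0.179,"tz":0,"ax":0.198,"ay":0,"az":0},{"fingers":-0.06,"tx":0,"ty":0.179,"tz":0,"ax":0.198,"ay":0,"az":0},{"fingers":-0.06,"tx":0,"ty":0.179,"tz":0,"ax":0.198,"ay":0,"az":0}]}}

```text
time_s: 14.02
tcp_pos: [0.5317, 0.1435, 0.2386]
ee_rot: [[-0.0, -0.514, -0.858], [-0.0, -0.858, 0.514], [-1.0, 0.0, 0.0]]
wrist_force: [0.5, 1.0, -0.6]
gripper_width: 0.53
```

Call:
{"api": "play_rows", "payload": {"commands": [{"fingers":-0.06,"tx":0,"ty":0,"tz":0,"ax":0.151,"ay":0,"az":0},{"fingers":-0.06,"tx":0,"ty":0,"tz":0,"ax":0.151,"ay":0,"az":0},{"fingers":-0.06,"tx":0,"ty":0,"tz":0,"ax":0.151,"ay":0,"az":0},{"fingers":-0.06,"tx":0,"ty":0,"tz":0,"ax":0.151,"ay":0,"az":0}]}}

```text
time_s: 14.35
tcp_pos: [0.5317, 0.1463, 0.2383]
ee_rot: [[-0.0, -0.847, -0.532], [0.0, -0.532, 0.847], [-1.0, 0.0, 0.0]]
wrist_force: [-0.3, -0.4, 0.5]
gripper_width: 0.53
```

Call:
{"api": "play_rows", "payload": {"commands": [{"fingers":-0.06,"tx":0,"ty":0,"tz":0,"ax":0.151,"ay":0,"az":0},{"fingers":-0.06,"tx":0,"ty":0,"tz":0,"ax":0.151,"ay":0,"az":0},{"fingers":-0.06,"tx":0,"ty":0,"tz":0,"ax":0.151,"ay":0,"az":0},{"fingers":-0.06,"tx":0,"ty":0,"tz":0,"ax":0.151,"ay":0,"az":0},{"fingers":-0.06,"tx":0,"ty":0,"tz":0,"ax":0.151,"ay":0,"az":0}]}}

```text
time_s: 14.77
tcp_pos: [0.5317, 0.1464, 0.2382]
ee_rot: [[-0.001, -0.996, -0.091], [-0.0, -0.091, 0.996], [-1.0, 0.001, 0.0]]
wrist_force: [-0.1, 0.2, 0.1]
gripper_width: 0.528
```

Call:
{"api": "play_rows", "payload": {"commands": [{"fingers":-0.06,"tx":0,"ty":0,"tz":0,"ax":0,"ay":0,"az":0},{"fingers":-0.06,"tx":0,"ty":0,"tz":0,"ax":0,"ay":0,"az":0},{"fingers":-0.06,"tx":0,"ty":0,"tz":0,"ax":0,"ay":0,"az":0},{"fingers":-0.06,"tx":0,"ty":0,"tz":0,"ax":0,"ay":0,"az":0},{"fingers":-0.06,"tx":0,"ty":0,"tz":0,"ax":0,"ay":0,"az":0}]}}

```text
time_s: 15.18
tcp_pos: [0.5317, 0.1456, 0.2386]
ee_rot: [[0.0, -0.996, -0.092], [0.0, -0.092, 0.996], [-1.0, -0.0, 0.0]]
wrist_force: [0.1, -0.9, -0.5]
gripper_width: 0.533
```

```bash
python3 - <<'E'
from h import *
s=r.sense();p,c=shot('wrist','w7');print(s['time_s'],s['tcp_pos'],np.round(s['ee_rot'],3).tolist())
for q in spotter.silhouettes('jar0_c',p): print('wrist',np.round(q['uv']),round(q['score'],2),toworld(q['uv'],.035,c)[0].round(4),q['region'].sum())
g,cg=shot('scene','s7')
for q in spotter.find_in('jar0_c',g): print('scene',np.round(q['uv']),round(q['score'],2),toworld(q['uv'],.042,cg)[0].round(4))
t,ct=shot('top','t7')
for q in spotter.find_in('jar0_c',t): print('top',np.round(q['uv']),round(q['score'],2),toworld(q['uv'],.042,ct)[0].round(4))
E
```

```text
15.1833 [0.53169814 0.14564171 0.23857241] [[0.0, -0.996, -0.092], [0.0, -0.092, 0.996], [-1.0, -0.0, 0.0]]
wrist [384.  24.] 0.4 [ 0.4952 -0.0574  0.035 ] 7986
wrist [186. 265.] 0.19 [0.7009 0.2236 0.035 ] 1071
scene [411. 250.] 0.57 [0.5396 0.1057 0.042 ]
scene [350. 178.] 0.39 [ 0.5161 -0.0947  0.042 ]
```

View pics/w7.png

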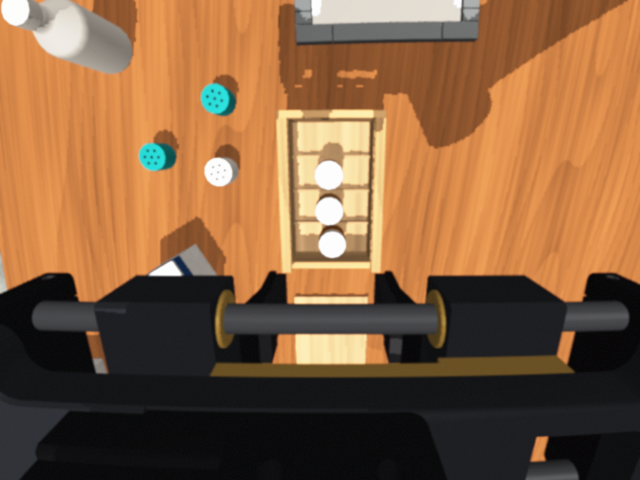

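Three white caps show at (329,175), (329,210) and (332,244), and the canister at (220,171). I'll get their centres by blob analysis rather than viewing more pictures.

```bash
cat >> h.py <<'E'
def whites(p,c,z,box,amin=150,thr=175):
    im=p['image'].astype(int);m=((im.min(2)>thr)&(im.max(2)-im.min(2)<30)).astype(np.uint8)
    k=np.zeros_like(m);x0,y0,x1,y1=box;k[y0:y1,x0:x1]=1
    n,l,st,ce=cv2.connectedComponentsWithStats(m*k)
    out=[]
    for i in range(1,n):
        if st[i,4]>=amin:
            (u,v),rad=cv2.minEnclosingCircle(np.argwhere(l==i)[:,::-1].astype(np.float32).reshape(-1,1,2))
            out.append((np.round([u,v],1).tolist(),round(rad,1),int(st[i,4]),toworld([u,v],z,c)[0][:2].round(4).tolist()))
    return out
E
python3 - <<'E'
from h import *
p,c=shot('wrist')
for q in whites(p,c,.045,(295,150,370,262)): print('jar',q)
for q in whites(p,c,.03,(195,150,245,195)): print('can',q)
E=np.array([(278,110),(385,110),(384,270),(279,270)],float)
print('case outer guess',toworld(E,.062,c)[:,:2].round(4).tolist())
t,ct=shot('top')
for q in whites(t,ct,.045,(200,260,300,330),30): print('top jar',q)
for q in whites(t,ct,.03,(245,235,268,257),30): print('top can',q)
E
```

```text
jar ([328.3, 174.8], 14.4, 647, [0.5378, 0.1])
jar ([328.7, 210.8], 13.9, 605, [0.5337, 0.1397])
jar ([331.8, 244.4], 13.5, 568, [0.5267, 0.1784])
can ([218.5, 171.5], 14.3, 612, [0.6628, 0.1085])
case outer guess [[0.5936, 0.0396], [0.4873, 0.0298], [0.4659, 0.198], [0.5835, 0.2088]]
top jar ([256.5, 298.9], 6.8, 149, [0.5388, 0.1033])
top jar ([239.0, 300.4], 6.7, 134, [0.5347, 0.1425])
top can ([255.3, 244.5], 6.7, 142, [0.6641, 0.1118])
```

Call:
{"api": "play_rows", "payload": {"commands": [{"fingers":-0.06,"tx":0.04,"ty":0.0026,"tz":0.0442,"ax":0,"ay":0,"az":0},{"fingers":-0.06,"tx":0.09,"ty":0.0026,"tz":0.0442,"ax":0,"ay":0,"az":0},{"fingers":-0.06,"tx":0.14,"ty":0.0026,"tz":0.0442,"ax":0,"ay":0,"az":0},{"fingers":-0.06,"tx":0.17,"ty":0.0026,"tz":0.0442,"ax":0,"ay":0,"az":0},{"fingers":-0.06,"tx":0.18,"ty":0.0026,"tz":0.0442,"ax":0,"ay":0,"az":0}]}}

```text
time_s: 16.0
tcp_pos: [0.524, 0.1771, 0.0993]
ee_rot: [[-0.007, -0.996, -0.091], [-0.004, -0.091, 0.996], [-1.0, 0.008, -0.003]]
wrist_force: [-0.2, -0.4, 0.2]
gripper_width: 0.529
```

Call:
{"api": "play_rows", "payload": {"commands": [{"fingers":-0.06,"tx":0.02,"ty":0,"tz":0,"ax":0,"ay":0,"az":0},{"fingers":-0.06,"tx":0.045,"ty":0,"tz":0,"ax":0,"ay":0,"az":0},{"fingers":-0.06,"tx":0.07,"ty":0,"tz":0,"ax":0,"ay":0,"az":0},{"fingers":-0.06,"tx":0.095,"ty":0,"tz":0,"ax":0,"ay":0,"az":0},{"fingers":-0.06,"tx":0.105,"ty":0,"tz":0,"ax":0,"ay":0,"az":0}]}}

```text
time_s: 16.42
tcp_pos: [0.5264, 0.1781, 0.0237]
ee_rot: [[-0.001, -0.996, -0.091], [-0.001, -0.091, 0.996], [-1.0, 0.002, -0.001]]
wrist_force: [0.2, 0.1, -0.4]
gripper_width: 0.526
```

Call:
{"api": "play_rows", "payload": {"commands": [{"fingers":-0.06,"tx":0.007,"ty":0,"tz":0,"ax":0,"ay":0,"az":0},{"fingers":-0.06,"tx":0.013,"ty":0,"tz":0,"ax":0,"ay":0,"az":0},{"fingers":-0.06,"tx":0.013,"ty":0,"tz":0,"ax":0,"ay":0,"az":0}]}}

```text
time_s: 16.67
tcp_pos: [0.5271, 0.1786, 0.0153]
ee_rot: [[0.001, -0.996, -0.092], [0.0, -0.092, 0.996], [-1.0, -0.001, 0.0]]
wrist_force: [1.7, -0.5, -0.9]
gripper_width: 0.528
```

Call:
{"api": "play_rows", "payload": {"commands": [{"fingers":1,"tx":0,"ty":0,"tz":0,"ax":0,"ay":0,"az":0},{"fingers":1,"tx":0,"ty":0,"tz":0,"ax":0,"ay":0,"az":0},{"fingers":1,"tx":0,"ty":0,"tz":0,"ax":0,"ay":0,"az":0},{"fingers":1,"tx":0,"ty":0,"tz":0,"ax":0,"ay":0,"az":0},{"fingers":1,"tx":0,"ty":0,"tz":0,"ax":0,"ay":0,"az":0}]}}

```text
time_s: 17.08
tcp_pos: [0.5272, 0.1787, 0.0159]
ee_rot: [[0.001, -0.996, -0.092], [0.001, -0.092, 0.996], [-1.0, -0.001, 0.001]]
wrist_force: [-1.0, 0.4, 3.5]
gripper_width: 0.354
```

Call:
{"api": "play_rows", "payload": {"commands": [{"fingers":1,"tx":0,"ty":0,"tz":0,"ax":0,"ay":0,"az":0},{"fingers":1,"tx":-0.03,"ty":0,"tz":0,"ax":0,"ay":0,"az":0},{"fingers":1,"tx":-0.08,"ty":0,"tz":0,"ax":0,"ay":0,"az":0},{"fingers":1,"tx":-0.13,"ty":0,"tz":0,"ax":0,"ay":0,"az":0},{"fingers":1,"tx":-0.16,"ty":0,"tz":0,"ax":0,"ay":0,"az":0}]}}

```text
time_s: 17.5
tcp_pos: [0.5281, 0.179, 0.1388]
ee_rot: [[0.004, -0.996, -0.092], [0.002, -0.092, 0.996], [-1.0, -0.005, 0.001]]
wrist_force: [-0.1, 0.7, 0.4]
gripper_width: 0.356
```

Call:
{"api": "play_rows", "payload": {"commands": [{"fingers":1,"tx":0,"ty":0.0116,"tz":-0.2266,"ax":-0.1556,"ay":0,"az":0},{"fingers":1,"tx":0,"ty":0.0116,"tz":-0.2266,"ax":-0.1556,"ay":0,"az":0},{"fingers":1,"tx":0,"ty":0.0116,"tz":-0.2266,"ax":-0.1556,"ay":0,"az":0},{"fingers":1,"tx":0,"ty":0.0116,"tz":-0.2266,"ax":-0.1556,"ay":0,"az":0},{"fingers":1,"tx":0,"ty":0.0116,"tz":-0.2266,"ax":-0.1556,"ay":0,"az":0}]}}

```text
time_s: 17.92
tcp_pos: [0.5327, 0.005, 0.1348]
ee_rot: [[-0.001, -0.835, -0.55], [-0.0, -0.55, 0.835], [-1.0, 0.001, 0.0]]
wrist_force: [-0.5, 0.4, 0.2]
gripper_width: 0.359
```

Call:
{"api": "play_rows", "payload": {"commands": [{"fingers":1,"tx":0,"ty":0.1166,"tz":-0.1946,"ax":-0.1556,"ay":0,"az":0},{"fingers":1,"tx":0,"ty":0.1166,"tz":-0.1946,"ax":-0.1556,"ay":0,"az":0},{"fingers":1,"tx":0,"ty":0.1166,"tz":-0.1946,"ax":-0.1556,"ay":0,"az":0},{"fingers":1,"tx":0,"ty":0.1166,"tz":-0.1946,"ax":-0.1556,"ay":0,"az":0},{"fingers":1,"tx":0,"ty":0.1166,"tz":-0.1946,"ax":-0.1556,"ay":0,"az":0}]}}

```text
time_s: 18.33
tcp_pos: [0.54, -0.1647, 0.1347]
ee_rot: [[-0.001, -0.479, -0.878], [-0.0, -0.878, 0.479], [-1.0, 0.0, 0.0]]
wrist_force: [0.6, 0.2, 0.2]
gripper_width: 0.358
```

Call:
{"api": "play_rows", "payload": {"commands": [{"fingers":1,"tx":0,"ty":0.1926,"tz":-0.1145,"ax":-0.1556,"ay":0,"az":0},{"fingers":1,"tx":0,"ty":0.1926,"tz":-0.1145,"ax":-0.1556,"ay":0,"az":0},{"fingers":1,"tx":0,"ty":0.1926,"tz":-0.1145,"ax":-0.1556,"ay":0,"az":0},{"fingers":1,"tx":0,"ty":0.1926,"tz":-0.1145,"ax":-0.1556,"ay":0,"az":0},{"fingers":1,"tx":0,"ty":0.1926,"tz":-0.1145,"ax":-0.1556,"ay":0,"az":0}]}}

```text
time_s: 18.75
tcp_pos: [0.5458, -0.3341, 0.1342]
ee_rot: [[-0.0, -0.012, -1.0], [-0.001, -1.0, 0.012], [-1.0, 0.001, 0.0]]
wrist_force: [0.8, 0.7, -1.1]
gripper_width: 0.358
```

Call:
{"api": "play_rows", "payload": {"commands": [{"fingers":1,"tx":0,"ty":0,"tz":0,"ax":0,"ay":0,"az":0},{"fingers":1,"tx":0,"ty":0,"tz":0,"ax":0,"ay":0,"az":0},{"fingers":1,"tx":0,"ty":0,"tz":0,"ax":0,"ay":0,"az":0},{"fingers":1,"tx":0,"ty":0,"tz":0,"ax":0,"ay":0,"az":0},{"fingers":1,"tx":0,"ty":0,"tz":0,"ax":0,"ay":0,"az":0}]}}

```text
time_s: 19.17
tcp_pos: [0.5467, -0.3283, 0.1353]
ee_rot: [[0.0, -0.011, -1.0], [0.0, -1.0, 0.011], [-1.0, -0.0, -0.0]]
wrist_force: [-0.8, -0.1, -0.5]
gripper_width: 0.358
```

```bash
python3 - <<'E'
from h import *
s=r.sense();p,c=shot('wrist','w8');print(s['time_s'],s['tcp_pos'],np.round(s['ee_rot'],3).tolist(),s['gripper_width'])
for k in ['tub','jar0_c']:
  for q in spotter.silhouettes(k,p)[:2]: print(k,np.round(q['uv']),round(q['score'],2),toworld(q['uv'],.06,c)[0].round(4),q['region'].sum())
E
```

```text
19.1667 [ 0.54666579 -0.32833817  0.13532852] [[0.0, -0.011, -1.0], [0.0, -1.0, 0.011], [-1.0, -0.0, -0.0]] 0.3580958130180741
tub [336. 245.] 0.59 [ 0.5465 -0.3337  0.06  ] 12462
jar0_c [131. 195.] 0.35 [ 0.5878 -0.1771  0.06  ] 1402
jar0_c [121. 364.] 0.26 [ 0.4375 -0.1405  0.06  ] 461
```

View pics/w8.png

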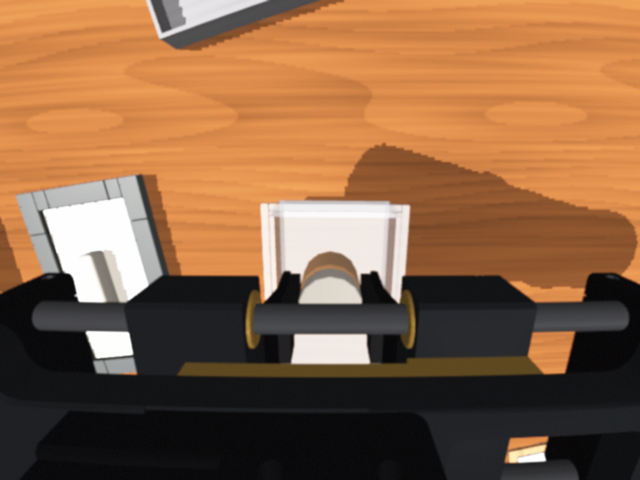

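The jar is held. The tub's +x rim edge runs from (261,203) to (409,205).

```bash
python3 - <<'E'
from h import *
s=r.sense();p,c=shot('wrist')
q=toworld([(261,203),(409,205),(262,260),(407,285)],.06,c)[:,:2];print(q.round(4).tolist())
im=p['image'].astype(int)
print('row 240',[(x,*im[240,x]) for x in range(254,286,2)]); print([(x,*im[240,x]) for x in range(386,418,2)])
print('col 300',[(y,*im[y,300]) for y in range(194,222,2)])
E
```

```text
[[0.5803, -0.2773], [0.5775, -0.3895], [0.5348, -0.2751], [0.5121, -0.3913]]
row 240 [(254, np.int64(219), np.int64(139), np.int64(75)), (256, np.int64(218), np.int64(138), np.int64(76)), (258, np.int64(218), np.int64(138), np.int64(75)), (260, np.int64(223), np.int64(153), np.int64(102)), (262, np.int64(246), np.int64(234), np.int64(222)), (264, np.int64(250), np.int64(242), np.int64(235)), (266, np.int64(249), np.int64(241), np.int64(233)), (268, np.int64(239), np.int64(226), np.int64(214)), (270, np.int64(243), np.int64(232), np.int64(225)), (272, np.int64(249), np.int64(240), np.int64(233)), (274, np.int64(217), np.int64(190), np.int64(172)), (276, np.int64(157), np.int64(123), np.int64(105)), (278, np.int64(160), np.int64(129), np.int64(111)), (280, np.int64(195), np.int64(177), np.int64(171)), (282, np.int64(210), np.int64(201), np.int64(198)), (284, np.int64(231), np.int64(222), np.int64(216))]
[(386, np.int64(206), np.int64(194), np.int64(193)), (388, np.int64(163), np.int64(142), np.int64(136)), (390, np.int64(157), np.int64(133), np.int64(125)), (392, np.int64(160), np.int6
[... 671 characters left out ...]
int64(143), np.int64(76)), (196, np.int64(228), np.int64(149), np.int64(81)), (198, np.int64(234), np.int64(155), np.int64(86)), (200, np.int64(210), np.int64(166), np.int64(142)), (202, np.int64(201), np.int64(194), np.int64(193)), (204, np.int64(227), np.int64(223), np.int64(226)), (206, np.int64(241), np.int64(240), np.int64(241)), (208, np.int64(242), np.int64(241), np.int64(241)), (210, np.int64(240), np.int64(238), np.int64(239)), (212, np.int64(249), np.int64(247), np.int64(247)), (214, np.int64(252), np.int64(251), np.int64(251)), (216, np.int64(251), np.int64(249), np.int64(248)), (218, np.int64(243), np.int64(236), np.int64(232)), (220, np.int64(242), np.int64(234), np.int64(229))]
```

Call:
{"api": "play_rows", "payload": {"commands": [{"fingers":1,"tx":0,"ty":0.0076,"tz":0,"ax":0,"ay":0,"az":0},{"fingers":1,"tx":0.04,"ty":0.0076,"tz":0,"ax":0,"ay":0,"az":0},{"fingers":1,"tx":0.08,"ty":0.0076,"tz":0,"ax":0,"ay":0,"az":0},{"fingers":1,"tx":0.115,"ty":0.0076,"tz":0,"ax":0,"ay":0,"az":0},{"fingers":1,"tx":0.14,"ty":0.0076,"tz":0,"ax":0,"ay":0,"az":0}]}}

```text
time_s: 19.78
tcp_pos: [0.5451, -0.335, 0.0275]
ee_rot: [[-0.003, -0.013, -1.0], [0.001, -1.0, 0.013], [-1.0, -0.001, 0.003]]
wrist_force: [-0.6, -0.8, 0.0]
gripper_width: 0.363
```

Call:
{"api": "play_rows", "payload": {"commands": [{"fingers":1,"tx":0.01,"ty":0,"tz":0,"ax":0,"ay":0,"az":0},{"fingers":1,"tx":0.017,"ty":0,"tz":0,"ax":0,"ay":0,"az":0},{"fingers":1,"tx":0.02,"ty":0,"tz":0,"ax":0,"ay":0,"az":0},{"fingers":1,"tx":0.02,"ty":0,"tz":0,"ax":0,"ay":0,"az":0},{"fingers":1,"tx":0.02,"ty":0,"tz":0,"ax":0,"ay":0,"az":0}]}}

```text
time_s: 20.2
tcp_pos: [0.5474, -0.3357, 0.0165]
ee_rot: [[0.002, -0.012, -1.0], [-0.001, -1.0, 0.012], [-1.0, 0.001, -0.002]]
wrist_force: [0.2, -0.1, 0.2]
gripper_width: 0.358
```

Call:
{"api": "play_rows", "payload": {"commands": [{"fingers":-0.06,"tx":0,"ty":0,"tz":0,"ax":0,"ay":0,"az":0},{"fingers":-0.06,"tx":0,"ty":0,"tz":0,"ax":0,"ay":0,"az":0},{"fingers":-0.06,"tx":0,"ty":0,"tz":0,"ax":0,"ay":0,"az":0},{"fingers":-0.06,"tx":-0.02,"ty":0,"tz":0,"ax":0,"ay":0,"az":0},{"fingers":-0.06,"tx":-0.06,"ty":0,"tz":0,"ax":0,"ay":0,"az":0}]}}

```text
time_s: 20.62
tcp_pos: [0.5436, -0.3341, 0.0569]
ee_rot: [[-0.008, -0.013, -1.0], [0.003, -1.0, 0.013], [-1.0, -0.003, 0.008]]
wrist_force: [0.2, 0.2, -0.9]
gripper_width: 0.525
```

Call:
{"api": "play_rows", "payload": {"commands": [{"fingers":-0.06,"tx":-0.05,"ty":0,"tz":0,"ax":0,"ay":0,"az":0},{"fingers":-0.06,"tx":-0.1,"ty":0,"tz":0,"ax":0,"ay":0,"az":0},{"fingers":-0.06,"tx":-0.1,"ty":0,"tz":0,"ax":0,"ay":0,"az":0}]}}

```text
time_s: 20.87
tcp_pos: [0.5512, -0.3378, 0.1449]
ee_rot: [[0.015, -0.011, -1.0], [-0.008, -1.0, 0.011], [-1.0, 0.008, -0.016]]
wrist_force: [1.4, -0.6, 1.0]
gripper_width: 0.529
```

Call:
{"api": "play_rows", "payload": {"commands": [{"fingers":-0.06,"tx":0,"ty":-0.2107,"tz":0.0081,"ax":0.1556,"ay":0,"az":0},{"fingers":-0.06,"tx":0,"ty":-0.2107,"tz":0.0081,"ax":0.1556,"ay":0,"az":0},{"fingers":-0.06,"tx":0,"ty":-0.2107,"tz":0.0081,"ax":0.1556,"ay":0,"az":0},{"fingers":-0.06,"tx":0,"ty":-0.2107,"tz":0.0081,"ax":0.1556,"ay":0,"az":0},{"fingers":-0.06,"tx":0,"ty":-0.2107,"tz":0.0081,"ax":0.1556,"ay":0,"az":0}]}}

```text
time_s: 21.28
tcp_pos: [0.542, -0.1726, 0.1357]
ee_rot: [[0.001, -0.48, -0.877], [0.001, -0.877, 0.48], [-1.0, -0.001, -0.0]]
wrist_force: [-0.8, 0.2, 0.3]
gripper_width: 0.527
```

Call:
{"api": "play_rows", "payload": {"commands": [{"fingers":-0.06,"tx":0,"ty":-0.182,"tz":0.1061,"ax":0.1556,"ay":0,"az":0},{"fingers":-0.06,"tx":0,"ty":-0.182,"tz":0.1061,"ax":0.1556,"ay":0,"az":0},{"fingers":-0.06,"tx":0,"ty":-0.182,"tz":0.1061,"ax":0.1556,"ay":0,"az":0},{"fingers":-0.06,"tx":0,"ty":-0.182,"tz":0.1061,"ax":0.1556,"ay":0,"az":0},{"fingers":-0.06,"tx":0,"ty":-0.182,"tz":0.1061,"ax":0.1556,"ay":0,"az":0}]}}

```text
time_s: 21.7
tcp_pos: [0.5383, -0.0153, 0.1356]
ee_rot: [[0.002, -0.836, -0.549], [0.001, -0.549, 0.836], [-1.0, -0.002, -0.0]]
wrist_force: [0.1, -0.2, -0.3]
gripper_width: 0.532
```

Call:
{"api": "play_rows", "payload": {"commands": [{"fingers":-0.06,"tx":0,"ty":-0.1108,"tz":0.1793,"ax":0.1556,"ay":0,"az":0},{"fingers":-0.06,"tx":0,"ty":-0.1108,"tz":0.1793,"ax":0.1556,"ay":0,"az":0},{"fingers":-0.06,"tx":0,"ty":-0.1108,"tz":0.1793,"ax":0.1556,"ay":0,"az":0},{"fingers":-0.06,"tx":0,"ty":-0.1108,"tz":0.1793,"ax":0.1556,"ay":0,"az":0},{"fingers":-0.06,"tx":0,"ty":-0.1108,"tz":0.1793,"ax":0.1556,"ay":0,"az":0}]}}

```text
time_s: 22.12
tcp_pos: [0.5345, 0.1437, 0.1356]
ee_rot: [[0.003, -0.996, -0.092], [0.002, -0.092, 0.996], [-1.0, -0.003, 0.001]]
wrist_force: [0.4, -1.0, -0.3]
gripper_width: 0.532
```

Call:
{"api": "play_rows", "payload": {"commands": [{"fingers":-0.06,"tx":0,"ty":0,"tz":0,"ax":0,"ay":0,"az":0},{"fingers":-0.06,"tx":0,"ty":0,"tz":0,"ax":0,"ay":0,"az":0},{"fingers":-0.06,"tx":0,"ty":0,"tz":0,"ax":0,"ay":0,"az":0},{"fingers":-0.06,"tx":0,"ty":0,"tz":0,"ax":0,"ay":0,"az":0},{"fingers":-0.06,"tx":0,"ty":0,"tz":0,"ax":0,"ay":0,"az":0}]}}

```text
time_s: 22.53
tcp_pos: [0.5339, 0.1376, 0.1352]
ee_rot: [[0.0, -0.996, -0.09], [-0.0, -0.09, 0.996], [-1.0, -0.0, -0.0]]
wrist_force: [0.1, 0.1, -0.4]
gripper_width: 0.53
```

```bash
python3 - <<'E'
from h import *
s=r.sense();p,c=shot('wrist','w9');print(s['time_s'],s['tcp_pos'],np.round(s['ee_rot'],3).tolist(),s['gripper_width'])
for q in whites(p,c,.045,(230,60,420,275)): print('jar',q)
t,ct=shot('top','t9')
for q in whites(t,ct,.044,(430,285,475,375),60): print('tub jar',q)
E
```

```text
22.5333 [0.53392353 0.13757788 0.13518677] [[0.0, -0.996, -0.09], [-0.0, -0.09, 0.996], [-1.0, -0.0, -0.0]] 0.5295309360096252
jar ([329.5, 194.5], 19.6, 1188, [0.5378, 0.0999])
jar ([330.0, 243.0], 18.7, 1080, [0.5338, 0.1398])
tub jar ([452.0, 326.0], 46.5, 3145, [0.4848, -0.335])
```

Call:
{"api": "play_rows", "payload": {"commands": [{"fingers":-0.06,"tx":0.03,"ty":0,"tz":0.003,"ax":0,"ay":0,"az":0},{"fingers":-0.06,"tx":0.07,"ty":0,"tz":0.003,"ax":0,"ay":0,"az":0},{"fingers":-0.06,"tx":0.11,"ty":0,"tz":0.003,"ax":0,"ay":0,"az":0},{"fingers":-0.06,"tx":0.14,"ty":0,"tz":0.003,"ax":0,"ay":0,"az":0},{"fingers":-0.06,"tx":0.1596,"ty":0,"tz":0.003,"ax":0,"ay":0,"az":0}]}}

```text
time_s: 23.05
tcp_pos: [0.5323, 0.1398, 0.0129]
ee_rot: [[-0.003, -0.996, -0.091], [-0.002, -0.091, 0.996], [-1.0, 0.004, -0.001]]
wrist_force: [-1.5, 0.2, 0.4]
gripper_width: 0.53
```

Call:
{"api": "play_rows", "payload": {"commands": [{"fingers":-0.06,"tx":0,"ty":0,"tz":0,"ax":0,"ay":0,"az":0},{"fingers":1,"tx":0,"ty":0,"tz":0,"ax":0,"ay":0,"az":0},{"fingers":1,"tx":0,"ty":0,"tz":0,"ax":0,"ay":0,"az":0},{"fingers":1,"tx":0,"ty":0,"tz":0,"ax":0,"ay":0,"az":0},{"fingers":1,"tx":0,"ty":0,"tz":0,"ax":0,"ay":0,"az":0}]}}

```text
time_s: 23.47
tcp_pos: [0.5346, 0.1414, 0.0169]
ee_rot: [[0.003, -0.996, -0.092], [0.001, -0.092, 0.996], [-1.0, -0.003, 0.001]]
wrist_force: [0.8, -0.6, 2.3]
gripper_width: 0.36
```

Call:
{"api": "play_rows", "payload": {"commands": [{"fingers":1,"tx":0,"ty":0,"tz":0,"ax":0,"ay":0,"az":0},{"fingers":1,"tx":-0.03,"ty":0,"tz":0,"ax":0,"ay":0,"az":0},{"fingers":1,"tx":-0.08,"ty":0,"tz":0,"ax":0,"ay":0,"az":0},{"fingers":1,"tx":-0.13,"ty":0,"tz":0,"ax":0,"ay":0,"az":0},{"fingers":1,"tx":-0.16,"ty":0,"tz":0,"ax":0,"ay":0,"az":0}]}}

```text
time_s: 23.88
tcp_pos: [0.5351, 0.1416, 0.1397]
ee_rot: [[0.006, -0.996, -0.092], [0.002, -0.092, 0.996], [-1.0, -0.006, 0.002]]
wrist_force: [0.4, 1.1, -0.2]
gripper_width: 0.359
```

Call:
{"api": "play_rows", "payload": {"commands": [{"fingers":1,"tx":0,"ty":0.0321,"tz":-0.2084,"ax":-0.1556,"ay":0,"az":0},{"fingers":1,"tx":0,"ty":0.0321,"tz":-0.2084,"ax":-0.1556,"ay":0,"az":0},{"fingers":1,"tx":0,"ty":0.0321,"tz":-0.2084,"ax":-0.1556,"ay":0,"az":0},{"fingers":1,"tx":0,"ty":0.0321,"tz":-0.2084,"ax":-0.1556,"ay":0,"az":0},{"fingers":1,"tx":0,"ty":0.0321,"tz":-0.2084,"ax":-0.1556,"ay":0,"az":0}]}}

```text
time_s: 24.3
tcp_pos: [0.5224, -0.0211, 0.1357]
ee_rot: [[-0.001, -0.836, -0.548], [-0.0, -0.548, 0.836], [-1.0, 0.001, 0.0]]
wrist_force: [0.6, 1.6, -0.3]
gripper_width: 0.36
```

Call:
{"api": "play_rows", "payload": {"commands": [{"fingers":1,"tx":0,"ty":0.1263,"tz":-0.1688,"ax":-0.1556,"ay":0,"az":0},{"fingers":1,"tx":0,"ty":0.1263,"tz":-0.1688,"ax":-0.1556,"ay":0,"az":0},{"fingers":1,"tx":0,"ty":0.1263,"tz":-0.1688,"ax":-0.1556,"ay":0,"az":0},{"fingers":1,"tx":0,"ty":0.1263,"tz":-0.1688,"ax":-0.1556,"ay":0,"az":0},{"fingers":1,"tx":0,"ty":0.1263,"tz":-0.1688,"ax":-0.1556,"ay":0,"az":0}]}}

```text
time_s: 24.72
tcp_pos: [0.5134, -0.1783, 0.1357]
ee_rot: [[0.0, -0.48, -0.877], [-0.0, -0.877, 0.48], [-1.0, 0.0, -0.0]]
wrist_force: [-0.1, 0.3, -0.5]
gripper_width: 0.359
```

Call:
{"api": "play_rows", "payload": {"commands": [{"fingers":1,"tx":0,"ty":0.1908,"tz":-0.0896,"ax":-0.1556,"ay":0,"az":0},{"fingers":1,"tx":0,"ty":0.1908,"tz":-0.0896,"ax":-0.1556,"ay":0,"az":0},{"fingers":1,"tx":0,"ty":0.1908,"tz":-0.0896,"ax":-0.1556,"ay":0,"az":0},{"fingers":1,"tx":0,"ty":0.1908,"tz":-0.0896,"ax":-0.1556,"ay":0,"az":0},{"fingers":1,"tx":0,"ty":0.1908,"tz":-0.0896,"ax":-0.1556,"ay":0,"az":0}]}}

```text
time_s: 25.13
tcp_pos: [0.5036, -0.3372, 0.1354]
ee_rot: [[0.001, -0.013, -1.0], [-0.001, -1.0, 0.013], [-1.0, 0.001, -0.001]]
wrist_force: [1.2, 0.5, -1.1]
gripper_width: 0.362
```

Call:
{"api": "play_rows", "payload": {"commands": [{"fingers":1,"tx":0,"ty":0,"tz":0,"ax":0,"ay":0,"az":0},{"fingers":1,"tx":0,"ty":0,"tz":0,"ax":0,"ay":0,"az":0},{"fingers":1,"tx":0,"ty":0,"tz":0,"ax":0,"ay":0,"az":0},{"fingers":1,"tx":0,"ty":0,"tz":0,"ax":0,"ay":0,"az":0},{"fingers":1,"tx":0,"ty":0,"tz":0,"ax":0,"ay":0,"az":0}]}}

```text
time_s: 25.55
tcp_pos: [0.5047, -0.3312, 0.1357]
ee_rot: [[0.0, -0.011, -1.0], [0.0, -1.0, 0.011], [-1.0, -0.0, -0.0]]
wrist_force: [-0.8, 0.0, -0.5]
gripper_width: 0.361
```

```bash
python3 - <<'E'
from h import *
s=r.sense();p,c=shot('wrist','w10');print(s['time_s'],s['tcp_pos'],np.round(s['ee_rot'],3).tolist(),s['gripper_width'])
for q in [(.546,-.335,.044),(.505,-.334,.1),(.579,-.3334,.06)]: print(proj([q],c).round())
E
```

```text
25.55 [ 0.50471397 -0.33120602  0.13568661] [[0.0, -0.011, -1.0], [0.0, -1.0, 0.011], [-1.0, -0.0, -0.0]] 0.36071722696456476
[[334. 189.]]
[[333. 261.]]
[[331. 146.]]
```

View pics/w10.png

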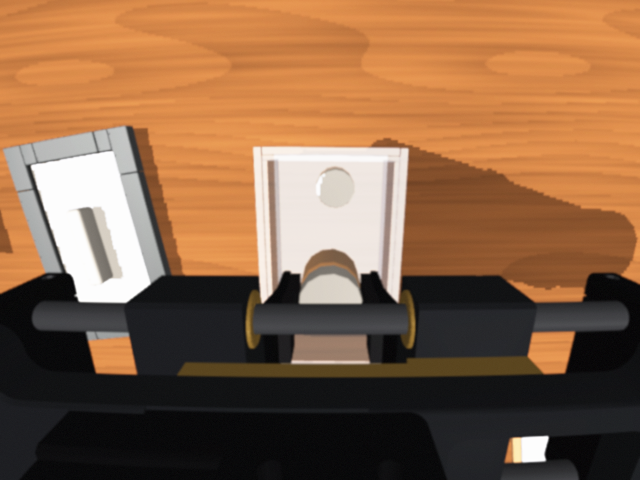

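Jar 1 stands in the tub at (335,187), as predicted. Lowering jar 2.

Call:
{"api": "play_rows", "payload": {"commands": [{"fingers":1,"tx":0.04,"ty":0.003,"tz":0,"ax":0,"ay":0,"az":0},{"fingers":1,"tx":0.08,"ty":0.003,"tz":0,"ax":0,"ay":0,"az":0},{"fingers":1,"tx":0.115,"ty":0.003,"tz":0,"ax":0,"ay":0,"az":0},{"fingers":1,"tx":0.14,"ty":0.003,"tz":0,"ax":0,"ay":0,"az":0},{"fingers":1,"tx":0.15,"ty":0.003,"tz":0,"ax":0,"ay":0,"az":0}]}}

```text
time_s: 26.02
tcp_pos: [0.5026, -0.3332, 0.0198]
ee_rot: [[-0.005, -0.012, -1.0], [0.002, -1.0, 0.012], [-1.0, -0.002, 0.005]]
wrist_force: [-0.4, 0.4, -1.0]
gripper_width: 0.358
```

Call:
{"api": "play_rows", "payload": {"commands": [{"fingers":1,"tx":0.007,"ty":0,"tz":0,"ax":0,"ay":0,"az":0},{"fingers":1,"tx":0.01,"ty":0,"tz":0,"ax":0,"ay":0,"az":0},{"fingers":1,"tx":0.01,"ty":0,"tz":0,"ax":0,"ay":0,"az":0},{"fingers":1,"tx":0.01,"ty":0,"tz":0,"ax":0,"ay":0,"az":0}]}}

```text
time_s: 26.35
tcp_pos: [0.5056, -0.335, 0.0168]
ee_rot: [[0.003, -0.012, -1.0], [-0.001, -1.0, 0.012], [-1.0, 0.001, -0.003]]
wrist_force: [0.4, 0.2, -1.1]
gripper_width: 0.357
```

Call:
{"api": "play_rows", "payload": {"commands": [{"fingers":-0.06,"tx":0,"ty":0,"tz":0,"ax":0,"ay":0,"az":0},{"fingers":-0.06,"tx":0,"ty":0,"tz":0,"ax":0,"ay":0,"az":0},{"fingers":-0.06,"tx":0,"ty":0,"tz":0,"ax":0,"ay":0,"az":0},{"fingers":-0.06,"tx":-0.02,"ty":0,"tz":0,"ax":0,"ay":0,"az":0},{"fingers":-0.06,"tx":-0.06,"ty":0,"tz":0,"ax":0,"ay":0,"az":0}]}}

```text
time_s: 26.77
tcp_pos: [0.5016, -0.3335, 0.0574]
ee_rot: [[-0.008, -0.013, -1.0], [0.003, -1.0, 0.013], [-1.0, -0.003, 0.008]]
wrist_force: [0.7, -0.0, -0.6]
gripper_width: 0.521
```

Call:
{"api": "play_rows", "payload": {"commands": [{"fingers":-0.06,"tx":-0.05,"ty":0,"tz":0,"ax":0,"ay":0,"az":0},{"fingers":-0.06,"tx":-0.1,"ty":0,"tz":0,"ax":0,"ay":0,"az":0},{"fingers":-0.06,"tx":-0.1,"ty":0,"tz":0,"ax":0,"ay":0,"az":0},{"fingers":-0.06,"tx":-0.1,"ty":0,"tz":0,"ax":0,"ay":0,"az":0}]}}

```text
time_s: 27.1
tcp_pos: [0.506, -0.3353, 0.1388]
ee_rot: [[0.007, -0.012, -1.0], [-0.002, -1.0, 0.012], [-1.0, 0.002, -0.007]]
wrist_force: [-0.0, -0.8, -0.6]
gripper_width: 0.53
```

Call:
{"api": "play_rows", "payload": {"commands": [{"fingers":-0.06,"tx":0,"ty":-0.1931,"tz":-0.0124,"ax":0.1556,"ay":0,"az":0},{"fingers":-0.06,"tx":0,"ty":-0.1931,"tz":-0.0124,"ax":0.1556,"ay":0,"az":0},{"fingers":-0.06,"tx":0,"ty":-0.1931,"tz":-0.0124,"ax":0.1556,"ay":0,"az":0},{"fingers":-0.06,"tx":0,"ty":-0.1931,"tz":-0.0124,"ax":0.1556,"ay":0,"az":0},{"fingers":-0.06,"tx":0,"ty":-0.1931,"tz":-0.0124,"ax":0.1556,"ay":0,"az":0}]}}

```text
time_s: 27.52
tcp_pos: [0.5146, -0.1859, 0.1342]
ee_rot: [[-0.003, -0.481, -0.877], [0.001, -0.877, 0.481], [-1.0, 0.0, 0.003]]
wrist_force: [-0.8, -0.3, -0.3]
gripper_width: 0.529
```

Call:
{"api": "play_rows", "payload": {"commands": [{"fingers":-0.06,"tx":0,"ty":-0.1763,"tz":0.0799,"ax":0.1556,"ay":0,"az":0},{"fingers":-0.06,"tx":0,"ty":-0.1763,"tz":0.0799,"ax":0.1556,"ay":0,"az":0},{"fingers":-0.06,"tx":0,"ty":-0.1763,"tz":0.0799,"ax":0.1556,"ay":0,"az":0},{"fingers":-0.06,"tx":0,"ty":-0.1763,"tz":0.0799,"ax":0.1556,"ay":0,"az":0},{"fingers":-0.06,"tx":0,"ty":-0.1763,"tz":0.0799,"ax":0.1556,"ay":0,"az":0}]}}

```text
time_s: 27.93
tcp_pos: [0.5263, -0.0415, 0.1343]
ee_rot: [[-0.001, -0.836, -0.549], [0.0, -0.549, 0.836], [-1.0, 0.001, 0.001]]
wrist_force: [-0.2, -0.4, -0.4]
gripper_width: 0.532
```

Call:
{"api": "play_rows", "payload": {"commands": [{"fingers":-0.06,"tx":0,"ty":-0.1181,"tz":0.1533,"ax":0.1556,"ay":0,"az":0},{"fingers":-0.06,"tx":0,"ty":-0.1181,"tz":0.1533,"ax":0.1556,"ay":0,"az":0},{"fingers":-0.06,"tx":0,"ty":-0.1181,"tz":0.1533,"ax":0.1556,"ay":0,"az":0},{"fingers":-0.06,"tx":0,"ty":-0.1181,"tz":0.1533,"ax":0.1556,"ay":0,"az":0},{"fingers":-0.06,"tx":0,"ty":-0.1181,"tz":0.1533,"ax":0.1556,"ay":0,"az":0}]}}

```text
time_s: 28.35
tcp_pos: [0.5378, 0.1035, 0.1342]
ee_rot: [[-0.0, -0.996, -0.092], [0.0, -0.092, 0.996], [-1.0, 0.0, 0.0]]
wrist_force: [0.7, 0.4, 0.4]
gripper_width: 0.533
```

Call:
{"api": "play_rows", "payload": {"commands": [{"fingers":-0.06,"tx":0,"ty":0,"tz":0,"ax":0,"ay":0,"az":0},{"fingers":-0.06,"tx":0,"ty":0,"tz":0,"ax":0,"ay":0,"az":0},{"fingers":-0.06,"tx":0,"ty":0,"tz":0,"ax":0,"ay":0,"az":0},{"fingers":-0.06,"tx":0,"ty":0,"tz":0,"ax":0,"ay":0,"az":0},{"fingers":-0.06,"tx":0,"ty":0,"tz":0,"ax":0,"ay":0,"az":0}]}}

```text
time_s: 28.77
tcp_pos: [0.5373, 0.0984, 0.1353]
ee_rot: [[-0.0, -0.996, -0.091], [-0.0, -0.091, 0.996], [-1.0, 0.0, -0.0]]
wrist_force: [-0.9, 0.3, -0.0]
gripper_width: 0.526
```

```bash
python3 - <<'E'
from h import *
s=r.sense();p,c=shot('wrist','w11');print(s['time_s'],s['tcp_pos'],np.round(s['ee_rot'],3).tolist(),s['gripper_width'])
for q in whites(p,c,.045,(230,60,420,275)): print('jar',q)
for q in whites(p,c,.03,(100,60,230,275)): print('can',q)
E
```

```text
28.7667 [0.53734529 0.09839656 0.13531325] [[-0.0, -0.996, -0.091], [-0.0, -0.091, 0.996], [-1.0, 0.0, -0.0]] 0.5257064529521858
jar ([329.4, 242.0], 18.8, 1090, [0.5377, 0.0999])
can ([186.4, 234.2], 18.4, 970, [0.6628, 0.1084])
```

Call:
{"api": "play_rows", "payload": {"commands": [{"fingers":-0.06,"tx":0.03,"ty":0,"tz":0.002,"ax":0,"ay":0,"az":0},{"fingers":-0.06,"tx":0.07,"ty":0,"tz":0.002,"ax":0,"ay":0,"az":0},{"fingers":-0.06,"tx":0.11,"ty":0,"tz":0.002,"ax":0,"ay":0,"az":0},{"fingers":-0.06,"tx":0.14,"ty":0,"tz":0.002,"ax":0,"ay":0,"az":0},{"fingers":-0.06,"tx":0.1596,"ty":0,"tz":0.002,"ax":0,"ay":0,"az":0}]}}

```text
time_s: 29.23
tcp_pos: [0.5359, 0.0998, 0.0133]
ee_rot: [[-0.003, -0.996, -0.091], [-0.001, -0.091, 0.996], [-1.0, 0.003, -0.001]]
wrist_force: [0.0, 0.9, 0.3]
gripper_width: 0.532
```

Call:
{"api": "play_rows", "payload": {"commands": [{"fingers":-0.06,"tx":0,"ty":0,"tz":0,"ax":0,"ay":0,"az":0},{"fingers":1,"tx":0,"ty":0,"tz":0,"ax":0,"ay":0,"az":0},{"fingers":1,"tx":0,"ty":0,"tz":0,"ax":0,"ay":0,"az":0},{"fingers":1,"tx":0,"ty":0,"tz":0,"ax":0,"ay":0,"az":0},{"fingers":1,"tx":0,"ty":0,"tz":0,"ax":0,"ay":0,"az":0}]}}

```text
time_s: 29.65
tcp_pos: [0.5384, 0.1014, 0.0172]
ee_rot: [[0.003, -0.996, -0.092], [0.001, -0.092, 0.996], [-1.0, -0.003, 0.001]]
wrist_force: [0.8, -1.1, 1.4]
gripper_width: 0.362
```

Call:
{"api": "play_rows", "payload": {"commands": [{"fingers":1,"tx":0,"ty":0,"tz":0,"ax":0,"ay":0,"az":0},{"fingers":1,"tx":-0.03,"ty":0,"tz":0,"ax":0,"ay":0,"az":0},{"fingers":1,"tx":-0.08,"ty":0,"tz":0,"ax":0,"ay":0,"az":0},{"fingers":1,"tx":-0.13,"ty":0,"tz":0,"ax":0,"ay":0,"az":0},{"fingers":1,"tx":-0.16,"ty":0,"tz":0,"ax":0,"ay":0,"az":0}]}}

```text
time_s: 30.07
tcp_pos: [0.5389, 0.1015, 0.1401]
ee_rot: [[0.006, -0.996, -0.092], [0.002, -0.092, 0.996], [-1.0, -0.006, 0.001]]
wrist_force: [0.0, 1.2, -0.3]
gripper_width: 0.359
```

Call:
{"api": "play_rows", "payload": {"commands": [{"fingers":1,"tx":0,"ty":0.0507,"tz":-0.1884,"ax":-0.1556,"ay":0,"az":0},{"fingers":1,"tx":0,"ty":0.0507,"tz":-0.1884,"ax":-0.1556,"ay":0,"az":0},{"fingers":1,"tx":0,"ty":0.0507,"tz":-0.1884,"ax":-0.1556,"ay":0,"az":0},{"fingers":1,"tx":0,"ty":0.0507,"tz":-0.1884,"ax":-0.1556,"ay":0,"az":0},{"fingers":1,"tx":0,"ty":0.0507,"tz":-0.1884,"ax":-0.1556,"ay":0,"az":0}]}}

```text
time_s: 30.48
tcp_pos: [0.5105, -0.0469, 0.136]
ee_rot: [[-0.001, -0.836, -0.548], [-0.0, -0.548, 0.836], [-1.0, 0.001, 0.0]]
wrist_force: [0.4, 1.1, 0.0]
gripper_width: 0.357
```

Call:
{"api": "play_rows", "payload": {"commands": [{"fingers":1,"tx":0,"ty":0.1333,"tz":-0.1425,"ax":-0.1556,"ay":0,"az":0},{"fingers":1,"tx":0,"ty":0.1333,"tz":-0.1425,"ax":-0.1556,"ay":0,"az":0},{"fingers":1,"tx":0,"ty":0.1333,"tz":-0.1425,"ax":-0.1556,"ay":0,"az":0},{"fingers":1,"tx":0,"ty":0.1333,"tz":-0.1425,"ax":-0.1556,"ay":0,"az":0},{"fingers":1,"tx":0,"ty":0.1333,"tz":-0.1425,"ax":-0.1556,"ay":0,"az":0}]}}

```text
time_s: 30.9
tcp_pos: [0.4863, -0.1909, 0.1359]
ee_rot: [[-0.0, -0.481, -0.877], [-0.0, -0.877, 0.481], [-1.0, 0.0, -0.0]]
wrist_force: [0.6, -0.0, 0.1]
gripper_width: 0.358
```

Call:
{"api": "play_rows", "payload": {"commands": [{"fingers":1,"tx":0,"ty":0.1847,"tz":-0.0632,"ax":-0.1556,"ay":0,"az":0},{"fingers":1,"tx":0,"ty":0.1847,"tz":-0.0632,"ax":-0.1556,"ay":0,"az":0},{"fingers":1,"tx":0,"ty":0.1847,"tz":-0.0632,"ax":-0.1556,"ay":0,"az":0},{"fingers":1,"tx":0,"ty":0.1847,"tz":-0.0632,"ax":-0.1556,"ay":0,"az":0},{"fingers":1,"tx":0,"ty":0.1847,"tz":-0.0632,"ax":-0.1556,"ay":0,"az":0}]}}

```text
time_s: 31.32
tcp_pos: [0.4617, -0.3359, 0.1358]
ee_rot: [[0.001, -0.013, -1.0], [-0.001, -1.0, 0.013], [-1.0, 0.001, -0.001]]
wrist_force: [0.9, 0.4, 0.2]
gripper_width: 0.354
```

Call:
{"api": "play_rows", "payload": {"commands": [{"fingers":1,"tx":0,"ty":0,"tz":0,"ax":0,"ay":0,"az":0},{"fingers":1,"tx":0,"ty":0,"tz":0,"ax":0,"ay":0,"az":0},{"fingers":1,"tx":0,"ty":0,"tz":0,"ax":0,"ay":0,"az":0},{"fingers":1,"tx":0,"ty":0,"tz":0,"ax":0,"ay":0,"az":0},{"fingers":1,"tx":0,"ty":0,"tz":0,"ax":0,"ay":0,"az":0}]}}

```text
time_s: 31.73
tcp_pos: [0.4628, -0.3307, 0.1359]
ee_rot: [[0.0, -0.011, -1.0], [-0.0, -1.0, 0.011], [-1.0, 0.0, -0.0]]
wrist_force: [-0.2, -0.3, -0.3]
gripper_width: 0.356
```

Call:
{"api": "play_rows", "payload": {"commands": [{"fingers":1,"tx":0.04,"ty":0.0027,"tz":0,"ax":0,"ay":0,"az":0},{"fingers":1,"tx":0.08,"ty":0.0027,"tz":0,"ax":0,"ay":0,"az":0},{"fingers":1,"tx":0.115,"ty":0.0027,"tz":0,"ax":0,"ay":0,"az":0},{"fingers":1,"tx":0.14,"ty":0.0027,"tz":0,"ax":0,"ay":0,"az":0},{"fingers":1,"tx":0.15,"ty":0.0027,"tz":0,"ax":0,"ay":0,"az":0}]}}

```text
time_s: 32.15
tcp_pos: [0.4608, -0.3322, 0.0203]
ee_rot: [[-0.005, -0.012, -1.0], [0.002, -1.0, 0.012], [-1.0, -0.002, 0.005]]
wrist_force: [0.3, -0.3, -0.9]
gripper_width: 0.356
```

Call:
{"api": "play_rows", "payload": {"commands": [{"fingers":1,"tx":0.007,"ty":0,"tz":0,"ax":0,"ay":0,"az":0},{"fingers":1,"tx":0.011,"ty":0,"tz":0,"ax":0,"ay":0,"az":0},{"fingers":1,"tx":0.011,"ty":0,"tz":0,"ax":0,"ay":0,"az":0},{"fingers":1,"tx":0.011,"ty":0,"tz":0,"ax":0,"ay":0,"az":0}]}}

```text
time_s: 32.48
tcp_pos: [0.4637, -0.3339, 0.0164]
ee_rot: [[0.003, -0.012, -1.0], [-0.001, -1.0, 0.012], [-1.0, 0.001, -0.003]]
wrist_force: [-0.1, 0.1, -0.5]
gripper_width: 0.361
```

Call:
{"api": "play_rows", "payload": {"commands": [{"fingers":-0.06,"tx":0,"ty":0,"tz":0,"ax":0,"ay":0,"az":0},{"fingers":-0.06,"tx":0,"ty":0,"tz":0,"ax":0,"ay":0,"az":0},{"fingers":-0.06,"tx":0,"ty":0,"tz":0,"ax":0,"ay":0,"az":0},{"fingers":-0.06,"tx":-0.02,"ty":0,"tz":0,"ax":0,"ay":0,"az":0},{"fingers":-0.06,"tx":-0.06,"ty":0,"tz":0,"ax":0,"ay":0,"az":0}]}}

```text
time_s: 32.9
tcp_pos: [0.4597, -0.3325, 0.0571]
ee_rot: [[-0.008, -0.013, -1.0], [0.004, -1.0, 0.013], [-1.0, -0.004, 0.008]]
wrist_force: [0.4, -0.2, 0.1]
gripper_width: 0.521
```

Call:
{"api": "play_rows", "payload": {"commands": [{"fingers":-0.06,"tx":-0.05,"ty":0,"tz":0,"ax":0,"ay":0,"az":0},{"fingers":-0.06,"tx":-0.1,"ty":0,"tz":0,"ax":0,"ay":0,"az":0},{"fingers":-0.06,"tx":-0.12,"ty":0,"tz":0,"ax":0,"ay":0,"az":0},{"fingers":-0.06,"tx":-0.12,"ty":0,"tz":0,"ax":0,"ay":0,"az":0}]}}

```text
time_s: 33.23
tcp_pos: [0.4652, -0.3351, 0.1554]
ee_rot: [[0.01, -0.012, -1.0], [-0.005, -1.0, 0.012], [-1.0, 0.005, -0.01]]
wrist_force: [0.1, -1.5, -0.0]
gripper_width: 0.525
```

Call:
{"api": "play_rows", "payload": {"commands": [{"fingers":-0.06,"tx":0,"ty":-0.1973,"tz":-0.0865,"ax":0,"ay":0,"az":0},{"fingers":-0.06,"tx":0,"ty":-0.1973,"tz":-0.0865,"ax":0,"ay":0,"az":0},{"fingers":-0.06,"tx":0,"ty":-0.1973,"tz":-0.0865,"ax":0,"ay":0,"az":0},{"fingers":-0.06,"tx":0,"ty":-0.1973,"tz":-0.0865,"ax":0,"ay":0,"az":0},{"fingers":-0.06,"tx":0,"ty":-0.1973,"tz":-0.0865,"ax":0,"ay":0,"az":0}]}}

```text
time_s: 33.65
tcp_pos: [0.5311, -0.1819, 0.1491]
ee_rot: [[0.0, -0.007, -1.0], [0.001, -1.0, 0.007], [-1.0, -0.001, -0.0]]
wrist_force: [-0.4, -0.8, 0.5]
gripper_width: 0.53
```

Call:
{"api": "play_rows", "payload": {"commands": [{"fingers":-0.06,"tx":0,"ty":-0.1973,"tz":-0.0865,"ax":0,"ay":0,"az":0},{"fingers":-0.06,"tx":0,"ty":-0.1973,"tz":-0.0865,"ax":0,"ay":0,"az":0},{"fingers":-0.06,"tx":0,"ty":-0.1973,"tz":-0.0865,"ax":0,"ay":0,"az":0},{"fingers":-0.06,"tx":0,"ty":-0.1973,"tz":-0.0865,"ax":0,"ay":0,"az":0},{"fingers":-0.06,"tx":0,"ty":-0.1973,"tz":-0.0865,"ax":0,"ay":0,"az":0}]}}

```text
time_s: 34.07
tcp_pos: [0.598, -0.0346, 0.1487]
ee_rot: [[0.001, -0.007, -1.0], [0.0, -1.0, 0.007], [-1.0, -0.0, -0.001]]
wrist_force: [0.3, -0.7, 0.2]
gripper_width: 0.528
```

Call:
{"api": "play_rows", "payload": {"commands": [{"fingers":-0.06,"tx":0,"ty":-0.1973,"tz":-0.0865,"ax":0,"ay":0,"az":0},{"fingers":-0.06,"tx":0,"ty":-0.1973,"tz":-0.0865,"ax":0,"ay":0,"az":0},{"fingers":-0.06,"tx":0,"ty":-0.1973,"tz":-0.0865,"ax":0,"ay":0,"az":0},{"fingers":-0.06,"tx":0,"ty":-0.1973,"tz":-0.0865,"ax":0,"ay":0,"az":0},{"fingers":-0.06,"tx":0,"ty":-0.1973,"tz":-0.0865,"ax":0,"ay":0,"az":0}]}}

```text
time_s: 34.48
tcp_pos: [0.6644, 0.1129, 0.1479]
ee_rot: [[0.0, -0.007, -1.0], [0.0, -1.0, 0.007], [-1.0, -0.0, -0.0]]
wrist_force: [0.6, -0.5, -0.7]
gripper_width: 0.53
```

Call:
{"api": "play_rows", "payload": {"commands": [{"fingers":-0.06,"tx":0,"ty":0,"tz":0,"ax":0,"ay":0,"az":0},{"fingers":-0.06,"tx":0,"ty":0,"tz":0,"ax":0,"ay":0,"az":0},{"fingers":-0.06,"tx":0,"ty":0,"tz":0,"ax":0,"ay":0,"az":0},{"fingers":-0.06,"tx":0,"ty":0,"tz":0,"ax":0,"ay":0,"az":0},{"fingers":-0.06,"tx":0,"ty":0,"tz":0,"ax":0,"ay":0,"az":0}]}}

```text
time_s: 34.9
tcp_pos: [0.6623, 0.1065, 0.1502]
ee_rot: [[0.0, -0.014, -1.0], [0.0, -1.0, 0.014], [-1.0, -0.0, -0.0]]
wrist_force: [1.5, -0.2, -0.0]
gripper_width: 0.529
```

```bash
python3 - <<'E'
from h import *
s=r.sense();p,c=shot('wrist','w12');print(s['time_s'],s['tcp_pos'],np.round(s['ee_rot'],3).tolist(),s['gripper_width'])
for q in whites(p,c,.03,(200,40,450,275)): print('can',q)
print(proj([[.6628,.1085,.03]],c))
t,ct=shot('top','t12')
for q in whites(t,ct,.03,(240,230,300,262),30): print('top can',q)
im=t['image'];cv2.imwrite('pics/tub12.png',cv2.resize(im[270:385,330:490,::-1],(800,575),interpolation=cv2.INTER_CUBIC))
E
```

```text
34.9 [0.66227406 0.10648939 0.15018461] [[0.0, -0.014, -1.0], [0.0, -1.0, 0.014], [-1.0, -0.0, -0.0]] 0.5293620492242886
can ([326.8, 228.5], 17.5, 927, [0.6648, 0.1089])
[[327.25833579 230.6268998 ]]
top can ([254.0, 247.0], 5.4, 53, [0.6583, 0.1146])
```

Call:
{"api": "play_rows", "payload": {"commands": [{"fingers":-0.06,"tx":0.04,"ty":-0.003,"tz":-0.002,"ax":0,"ay":0,"az":0},{"fingers":-0.06,"tx":0.08,"ty":-0.003,"tz":-0.002,"ax":0,"ay":0,"az":0},{"fingers":-0.06,"tx":0.12,"ty":-0.003,"tz":-0.002,"ax":0,"ay":0,"az":0},{"fingers":-0.06,"tx":0.15,"ty":-0.003,"tz":-0.002,"ax":0,"ay":0,"az":0},{"fingers":-0.06,"tx":0.17,"ty":-0.003,"tz":-0.002,"ax":0,"ay":0,"az":0}]}}

```text
time_s: 35.42
tcp_pos: [0.6624, 0.1091, 0.0195]
ee_rot: [[-0.004, -0.013, -1.0], [-0.001, -1.0, 0.014], [-1.0, 0.001, 0.004]]
wrist_force: [0.2, 0.2, -0.9]
gripper_width: 0.529
```

Call:
{"api": "play_rows", "payload": {"commands": [{"fingers":-0.06,"tx":0.012,"ty":0,"tz":0,"ax":0,"ay":0,"az":0},{"fingers":-0.06,"tx":0.022,"ty":0,"tz":0,"ax":0,"ay":0,"az":0},{"fingers":-0.06,"tx":0.0276,"ty":0,"tz":0,"ax":0,"ay":0,"az":0},{"fingers":-0.06,"tx":0.0276,"ty":0,"tz":0,"ax":0,"ay":0,"az":0}]}}

```text
time_s: 35.75
tcp_pos: [0.6641, 0.1099, 0.0015]
ee_rot: [[-0.0, -0.013, -1.0], [-0.0, -1.0, 0.013], [-1.0, 0.0, 0.0]]
wrist_force: [-0.8, 0.6, 0.2]
gripper_width: 0.528
```

Call:
{"api": "play_rows", "payload": {"commands": [{"fingers":1,"tx":0,"ty":0,"tz":0,"ax":0,"ay":0,"az":0},{"fingers":1,"tx":0,"ty":0,"tz":0,"ax":0,"ay":0,"az":0},{"fingers":1,"tx":0,"ty":0,"tz":0,"ax":0,"ay":0,"az":0},{"fingers":1,"tx":0,"ty":0,"tz":0,"ax":0,"ay":0,"az":0},{"fingers":1,"tx":0,"ty":0,"tz":0,"ax":0,"ay":0,"az":0}]}}

```text
time_s: 36.17
tcp_pos: [0.6647, 0.1102, 0.0028]
ee_rot: [[0.002, -0.012, -1.0], [0.0, -1.0, 0.012], [-1.0, -0.0, -0.002]]
wrist_force: [-0.3, -0.2, 4.1]
gripper_width: 0.359
```

Call:
{"api": "play_rows", "payload": {"commands": [{"fingers":1,"tx":0,"ty":0,"tz":0,"ax":0,"ay":0,"az":0},{"fingers":1,"tx":-0.03,"ty":0,"tz":0,"ax":0,"ay":0,"az":0},{"fingers":1,"tx":-0.08,"ty":0,"tz":0,"ax":0,"ay":0,"az":0},{"fingers":1,"tx":-0.13,"ty":0,"tz":0,"ax":0,"ay":0,"az":0},{"fingers":1,"tx":-0.18,"ty":0,"tz":0,"ax":0,"ay":0,"az":0}]}}

```text
time_s: 36.58
tcp_pos: [0.6635, 0.1098, 0.1376]
ee_rot: [[-0.002, -0.013, -1.0], [-0.001, -1.0, 0.013], [-1.0, 0.001, 0.002]]
wrist_force: [1.1, 0.1, 0.3]
gripper_width: 0.357
```

View pics/tub12.png

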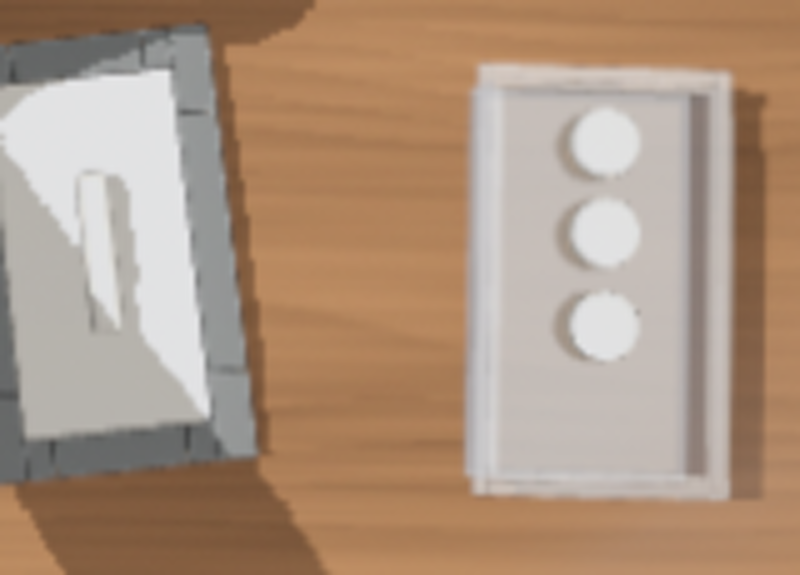

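All three jars stand upright in the tub. Carrying the canister over.

Call:
{"api": "play_rows", "payload": {"commands": [{"fingers":1,"tx":0,"ty":0.1973,"tz":0.1049,"ax":0,"ay":0,"az":0},{"fingers":1,"tx":0,"ty":0.1973,"tz":0.1049,"ax":0,"ay":0,"az":0},{"fingers":1,"tx":0,"ty":0.1973,"tz":0.1049,"ax":0,"ay":0,"az":0},{"fingers":1,"tx":0,"ty":0.1973,"tz":0.1049,"ax":0,"ay":0,"az":0},{"fingers":1,"tx":0,"ty":0.1973,"tz":0.1049,"ax":0,"ay":0,"az":0}]}}

```text
time_s: 37.0
tcp_pos: [0.5789, -0.0416, 0.1366]
ee_rot: [[-0.004, -0.018, -1.0], [-0.0, -1.0, 0.018], [-1.0, 0.0, 0.004]]
wrist_force: [-1.2, 0.7, -0.5]
gripper_width: 0.359
```

Call:
{"api": "play_rows", "payload": {"commands": [{"fingers":1,"tx":0,"ty":0.1973,"tz":0.1049,"ax":0,"ay":0,"az":0},{"fingers":1,"tx":0,"ty":0.1973,"tz":0.1049,"ax":0,"ay":0,"az":0},{"fingers":1,"tx":0,"ty":0.1973,"tz":0.1049,"ax":0,"ay":0,"az":0},{"fingers":1,"tx":0,"ty":0.1973,"tz":0.1049,"ax":0,"ay":0,"az":0},{"fingers":1,"tx":0,"ty":0.1973,"tz":0.1049,"ax":0,"ay":0,"az":0}]}}

```text
time_s: 37.42
tcp_pos: [0.4988, -0.188, 0.1364]
ee_rot: [[-0.003, -0.019, -1.0], [0.0, -1.0, 0.019], [-1.0, -0.0, 0.003]]
wrist_force: [0.9, 1.1, -1.8]
gripper_width: 0.356
```

Call:
{"api": "play_rows", "payload": {"commands": [{"fingers":1,"tx":0,"ty":0.1973,"tz":0.1049,"ax":0,"ay":0,"az":0},{"fingers":1,"tx":0,"ty":0.1973,"tz":0.1049,"ax":0,"ay":0,"az":0},{"fingers":1,"tx":0,"ty":0.1973,"tz":0.1049,"ax":0,"ay":0,"az":0},{"fingers":1,"tx":0,"ty":0.1973,"tz":0.1049,"ax":0,"ay":0,"az":0},{"fingers":1,"tx":0,"ty":0.1973,"tz":0.1049,"ax":0,"ay":0,"az":0}]}}

```text
time_s: 37.83
tcp_pos: [0.4192, -0.3351, 0.1364]
ee_rot: [[-0.001, -0.019, -1.0], [-0.0, -1.0, 0.019], [-1.0, 0.0, 0.001]]
wrist_force: [0.0, 0.5, 0.1]
gripper_width: 0.355
```

Call:
{"api": "play_rows", "payload": {"commands": [{"fingers":1,"tx":0,"ty":0,"tz":0,"ax":0,"ay":0,"az":0},{"fingers":1,"tx":0,"ty":0,"tz":0,"ax":0,"ay":0,"az":0},{"fingers":1,"tx":0,"ty":0,"tz":0,"ax":0,"ay":0,"az":0},{"fingers":1,"tx":0,"ty":0,"tz":0,"ax":0,"ay":0,"az":0},{"fingers":1,"tx":0,"ty":0,"tz":0,"ax":0,"ay":0,"az":0}]}}

```text
time_s: 38.25
tcp_pos: [0.4233, -0.3299, 0.1368]
ee_rot: [[0.0, -0.01, -1.0], [0.0, -1.0, 0.01], [-1.0, -0.0, -0.0]]
wrist_force: [0.0, -0.5, 0.3]
gripper_width: 0.353
```

```bash
python3 - <<'E'
from h import *
s=r.sense();p,c=shot('wrist','w13');print(s['time_s'],s['tcp_pos'],np.round(s['ee_rot'],3).tolist(),s['gripper_width'])
im=p['image'].astype(int)
# tub rim edges along rows/cols
g=im[:,:,2]
for v in (120,150,180): print(v,[(x,int(g[v,x])) for x in range(230,440,1) if abs(int(g[v,x+1])-int(g[v,x-1]))>45])
for u in (290,330,370): print('col',u,[(y,int(g[y,u])) for y in range(40,140) if abs(int(g[y+1,u])-int(g[y-1,u]))>40])
E
```

```text
38.25 [ 0.42332631 -0.32987359  0.1367825 ] [[0.0, -0.01, -1.0], [0.0, -1.0, 0.01], [-1.0, -0.0, -0.0]] 0.35314377307068145
120 [(250, 64), (251, 104), (252, 161), (264, 189), (265, 154), (266, 108), (272, 115), (388, 156), (389, 122), (395, 125), (396, 165), (408, 180), (409, 143), (410, 82), (411, 38)]
150 [(252, 102), (253, 158), (265, 191), (266, 154), (267, 107), (273, 116), (334, 229), (335, 192), (387, 145), (393, 113), (394, 148), (407, 150), (408, 88), (409, 42)]
180 [(253, 78), (254, 129), (255, 182), (267, 158), (268, 110), (274, 120), (318, 197), (323, 222), (324, 187), (385, 155), (386, 127), (392, 131), (393, 167), (405, 146), (406, 90), (407, 45)]
col 290 [(40, 128), (54, 95), (55, 127), (56, 161)]
col 330 [(40, 142), (41, 101), (55, 108), (56, 147), (57, 178), (58, 208), (99, 211), (100, 145), (106, 145), (107, 172), (115, 198), (116, 231)]
col 370 [(40, 168), (41, 124), (55, 94), (56, 133), (57, 168)]
```

Call:
{"api": "play_rows", "payload": {"commands": [{"fingers":1,"tx":0.04,"ty":0.0033,"tz":0,"ax":0,"ay":0,"az":0},{"fingers":1,"tx":0.08,"ty":0.0033,"tz":0,"ax":0,"ay":0,"az":0},{"fingers":1,"tx":0.115,"ty":0.0033,"tz":0,"ax":0,"ay":0,"az":0},{"fingers":1,"tx":0.14,"ty":0.0033,"tz":0,"ax":0,"ay":0,"az":0},{"fingers":1,"tx":0.155,"ty":0.0033,"tz":0,"ax":0,"ay":0,"az":0}]}}

```text
time_s: 38.72
tcp_pos: [0.4215, -0.3322, 0.018]
ee_rot: [[-0.004, -0.012, -1.0], [0.002, -1.0, 0.012], [-1.0, -0.002, 0.004]]
wrist_force: [1.0, -0.1, -0.6]
gripper_width: 0.357
```

Call:
{"api": "play_rows", "payload": {"commands": [{"fingers":1,"tx":0.01,"ty":0,"tz":0,"ax":0,"ay":0,"az":0},{"fingers":1,"tx":0.016,"ty":0,"tz":0,"ax":0,"ay":0,"az":0},{"fingers":1,"tx":0.016,"ty":0,"tz":0,"ax":0,"ay":0,"az":0},{"fingers":1,"tx":0.016,"ty":0,"tz":0,"ax":0,"ay":0,"az":0},{"fingers":1,"tx":0.016,"ty":0,"tz":0,"ax":0,"ay":0,"az":0}]}}

```text
time_s: 39.13
tcp_pos: [0.4233, -0.3336, 0.0094]
ee_rot: [[0.002, -0.012, -1.0], [-0.001, -1.0, 0.012], [-1.0, 0.001, -0.002]]
wrist_force: [-0.2, -0.1, -0.4]
gripper_width: 0.357
```

Call:
{"api": "play_rows", "payload": {"commands": [{"fingers":-0.06,"tx":0,"ty":0,"tz":0,"ax":0,"ay":0,"az":0},{"fingers":-0.06,"tx":0,"ty":0,"tz":0,"ax":0,"ay":0,"az":0},{"fingers":-0.06,"tx":0,"ty":0,"tz":0,"ax":0,"ay":0,"az":0},{"fingers":-0.06,"tx":-0.02,"ty":0,"tz":0,"ax":0,"ay":0,"az":0},{"fingers":-0.06,"tx":-0.06,"ty":0,"tz":0,"ax":0,"ay":0,"az":0}]}}

```text
time_s: 39.55
tcp_pos: [0.4198, -0.3322, 0.051]
ee_rot: [[-0.007, -0.013, -1.0], [0.004, -1.0, 0.013], [-1.0, -0.004, 0.007]]
wrist_force: [0.2, -0.1, -0.1]
gripper_width: 0.521
```

Call:
{"api": "play_rows", "payload": {"commands": [{"fingers":-0.06,"tx":-0.05,"ty":0,"tz":0,"ax":0,"ay":0,"az":0},{"fingers":-0.06,"tx":-0.1,"ty":0,"tz":0,"ax":0,"ay":0,"az":0},{"fingers":-0.06,"tx":-0.15,"ty":0,"tz":0,"ax":0,"ay":0,"az":0},{"fingers":-0.06,"tx":-0.2,"ty":-0.02,"tz":0,"ax":0,"ay":0,"az":0},{"fingers":-0.06,"tx":-0.24,"ty":-0.05,"tz":0,"ax":0,"ay":0,"az":0}]}}

```text
time_s: 39.97
tcp_pos: [0.4234, -0.2969, 0.2368]
ee_rot: [[0.003, -0.015, -1.0], [-0.002, -1.0, 0.015], [-1.0, 0.002, -0.003]]
wrist_force: [1.1, 0.1, 0.1]
gripper_width: 0.532
```

Call:
{"api": "play_rows", "payload": {"commands": [{"fingers":-0.06,"tx":-0.02,"ty":-0.246,"tz":0.033,"ax":0,"ay":0,"az":0},{"fingers":-0.06,"tx":-0.02,"ty":-0.246,"tz":0.033,"ax":0,"ay":0,"az":0},{"fingers":-0.06,"tx":-0.02,"ty":-0.246,"tz":0.033,"ax":0,"ay":0,"az":0},{"fingers":-0.06,"tx":-0.02,"ty":-0.246,"tz":0.033,"ax":0,"ay":0,"az":0},{"fingers":-0.06,"tx":-0.02,"ty":-0.246,"tz":0.033,"ax":0,"ay":0,"az":0}]}}

```text
time_s: 40.38
tcp_pos: [0.3995, -0.1084, 0.2494]
ee_rot: [[0.002, -0.01, -1.0], [0.001, -1.0, 0.01], [-1.0, -0.001, -0.002]]
wrist_force: [0.2, -0.4, 1.0]
gripper_width: 0.526
```

Call:
{"api": "play_rows", "payload": {"commands": [{"fingers":-0.06,"tx":0,"ty":0,"tz":0,"ax":0,"ay":0,"az":0},{"fingers":-0.06,"tx":0,"ty":0,"tz":0,"ax":0,"ay":0,"az":0},{"fingers":-0.06,"tx":0,"ty":0,"tz":0,"ax":0,"ay":0,"az":0},{"fingers":-0.06,"tx":0,"ty":0,"tz":0,"ax":0,"ay":0,"az":0},{"fingers":-0.06,"tx":0,"ty":0,"tz":0,"ax":0,"ay":0,"az":0}]}}

```text
time_s: 40.8
tcp_pos: [0.4005, -0.112, 0.2482]
ee_rot: [[-0.001, -0.014, -1.0], [-0.0, -1.0, 0.014], [-1.0, 0.0, 0.001]]
wrist_force: [0.1, 0.2, 0.7]
gripper_width: 0.53
```

```bash
python3 - <<'E'
from h import *
s=r.sense();p,c=shot('wrist','w14');print(s['time_s'],s['tcp_pos'],np.round(s['ee_rot'],3).tolist(),s['gripper_width'])
im=p['image'].astype(int)
for k in ['tub_lid_c','tub_lid_grip','tub']:
  for q in spotter.silhouettes(k,p)[:2]: print(k,np.round(q['uv']),round(q['score'],2),q['region'].sum())
# white panel
m=((im.min(2)>165)&(im.max(2)-im.min(2)<25)).astype(np.uint8);m[272:]=0
n,l,st,ce=cv2.connectedComponentsWithStats(m);
for i in range(1,n):
  if st[i,4]>300: print(st[i],ce[i].round())
print('pred corners',proj([(.586,-.038,.019),(.599,-.159,.019),(.406,-.181,.019),(.391,-.063,.019)],c).round().tolist())
# tub rim from w13 saved numbers
t,ct=shot('top','t14')
for q in whites(t,ct,.03,(430,345,475,370),40): print('tub can',q)
E
```

```text
40.8 [ 0.40051637 -0.11196214  0.24817747] [[-0.001, -0.014, -1.0], [-0.0, -1.0, 0.014], [-1.0, 0.0, 0.001]] 0.5301377818866222
tub_lid_c [326. 122.] 0.72 18412
tub_lid_grip [325. 122.] 0.56 18383
tub [534. 132.] 0.68 16989
[  459    41   136   183 12526] [514. 135.]
[261  46  18  36 432] [269.  64.]
[  279    52    91   151 10399] [326. 126.]
[ 267   84   25  101 1096] [280. 129.]
pred corners [[260.0, 46.0], [370.0, 31.0], [386.0, 205.0], [290.0, 218.0]]
tub can ([448.0, 355.5], 20.8, 659, [0.4189, -0.3284])
```

View pics/w14.png

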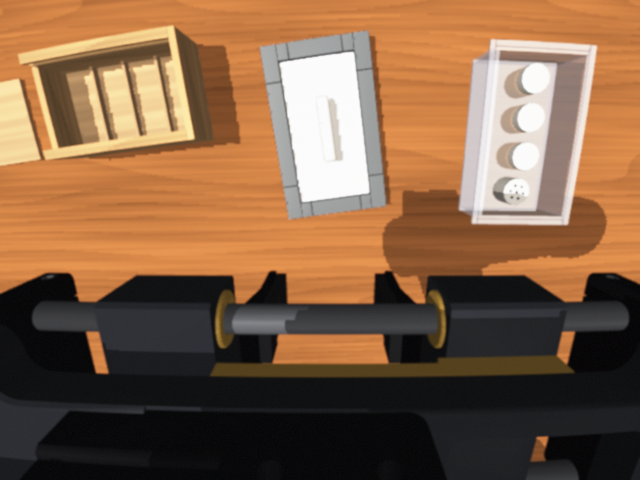

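All four are in the tub: jars at (533,78), (527,117) and (523,156), canister at (515,191). The lid is unmoved. I'll fit the lid and tub poses accurately.

```bash
cat > fit.py <<'E'
from h import *
def rect(pts):
    (cx,cy),(w,h),a=cv2.minAreaRect((pts*1000).astype(np.float32));
    b=cv2.boxPoints(((cx,cy),(w,h),a)); e=b[1]-b[0] if np.linalg.norm(b[1]-b[0])>np.linalg.norm(b[2]-b[1]) else b[2]-b[1]
    y=np.degrees(np.arctan2(e[1],e[0])); y=(y+90)%180-90
    return np.round([cx,cy],1),np.round([w,h],1),round(y,2)
def greyblob(p,seed,vmax=272,sat=40):
    im=p['image'].astype(int);m=((im.max(2)-im.min(2)<sat)&(im.min(2)>60)).astype(np.uint8);m[vmax:]=0
    m=cv2.morphologyEx(m,cv2.MORPH_OPEN,np.ones((3,3)))
    l=cv2.connectedComponents(m)[1]; i=l[seed[1],seed[0]]
    return cv2.findContours((l==i).astype(np.uint8),0,2)[0][0].reshape(-1,2).astype(float)
E
python3 - <<'E'
from fit import *
s=r.sense();p,c=shot('wrist')
ct=greyblob(p,(326,200) if False else (300,150))
for z in (.016,.019): print('lid',z,rect(toworld(ct,z,c)[:,:2]))
# panel for check
im=p['image'].astype(int);m=((im.min(2)>200)&(im.max(2)-im.min(2)<30)).astype(np.uint8);m[272:]=0;m[:,:262]=0;m[:,400:]=0
k=cv2.findContours(m,0,2)[0];k=max(k,key=cv2.contourArea).reshape(-1,2).astype(float)
print('panel',rect(toworld(k,.013,c)[:,:2]))
print('grip',[(q['uv'],q['score']) for q in spotter.find_in('tub_lid_grip',p)[:2]])
# tub from w13
R=np.array([[0,-.01,-1],[0,-1,.01],[-1,0,0]]);s13={'ee_rot':R,'tcp_pos':np.array([.42333,-.32987,.13678])}
q=dict(p);c13=cam(q,s13)
L=toworld([(251.3,120),(252.6,150),(254.3,180)],.06,c13);Rr=toworld([(410,120),(408,150),(406,180)],.06,c13)
F=toworld([(290,55.),(330,56),(370,56.3)],.06,c13)
print(L[:,:2].round(4).tolist(),Rr[:,:2].round(4).tolist(),F[:,:2].round(4).tolist())
# top view tub
t,ctp=shot('top')
im=t['image'];np.save('t.npy',im)
tc=[(480,65),(730,72),(728,497),(472,492)]
print('top tub',toworld(np.array(tc)/5+[330,270],.06,ctp)[:,:2].round(4).tolist())
for nm,pt in [('jar3',(.4628,-.3327,.044)),('can',(.4233,-.333,.03))]: print(nm,proj([pt],ctp).round(1), proj([pt],c).round(1))
E
```

```text
lid 0.016 (array([ 495.4, -109.2]), array([197.6, 122.2]), np.float32(7.11))
lid 0.019 (array([ 495.2, -109.2]), array([196.2, 121.3]), np.float32(7.11))
panel (array([ 495.1, -109. ]), array([161.3,  85.3]), np.float32(7.03))
grip [([325.2, 124.1], 0.85)]
[[0.5167, -0.2747], [0.4957, -0.2743], [0.4739, -0.2741]] [[0.5156, -0.3887], [0.4946, -0.3882], [0.4728, -0.3877]] [[0.5593, -0.304], [0.5583, -0.3316], [0.558, -0.3592]]
top tub [[0.5792, -0.274], [0.5775, -0.3871], [0.3895, -0.3837], [0.3912, -0.2697]]
jar3 [[451.1 335.9]] [[524.4 157.5]]
can [[450.  353.6]] [[514.  190.9]]
```

Call:
{"api": "play_rows", "payload": {"commands": [{"fingers":-0.06,"tx":0.1,"ty":-0.0056,"tz":-0.1262,"ax":-0.0437,"ay":0,"az":0},{"fingers":-0.06,"tx":0.1,"ty":-0.0056,"tz":-0.1262,"ax":-0.0437,"ay":0,"az":0},{"fingers":-0.06,"tx":0.1,"ty":-0.0056,"tz":-0.1262,"ax":-0.0437,"ay":0,"az":0},{"fingers":-0.06,"tx":0.1,"ty":-0.0056,"tz":-0.1262,"ax":-0.0437,"ay":0,"az":0},{"fingers":-0.06,"tx":0.1,"ty":-0.0056,"tz":-0.1262,"ax":-0.0437,"ay":0,"az":0}]}}

```text
time_s: 41.62
tcp_pos: [0.4951, -0.1081, 0.1707]
ee_rot: [[-0.006, 0.124, -0.992], [-0.001, -0.992, -0.124], [-1.0, -0.0, 0.006]]
wrist_force: [0.1, -0.1, -0.4]
gripper_width: 0.53
```

Call:
{"api": "play_rows", "payload": {"commands": [{"fingers":-0.06,"tx":0.02,"ty":0,"tz":0,"ax":0,"ay":0,"az":0},{"fingers":-0.06,"tx":0.06,"ty":0,"tz":0,"ax":0,"ay":0,"az":0},{"fingers":-0.06,"tx":0.1,"ty":0,"tz":0,"ax":0,"ay":0,"az":0},{"fingers":-0.06,"tx":0.12,"ty":0,"tz":0,"ax":0,"ay":0,"az":0},{"fingers":-0.06,"tx":0.12,"ty":0,"tz":0,"ax":0,"ay":0,"az":0}]}}

```text
time_s: 42.03
tcp_pos: [0.4923, -0.1082, 0.0817]
ee_rot: [[-0.005, 0.124, -0.992], [0.0, -0.992, -0.124], [-1.0, -0.001, 0.005]]
wrist_force: [-0.8, -1.2, 0.1]
gripper_width: 0.53
```

Call:
{"api": "play_rows", "payload": {"commands": [{"fingers":-0.06,"tx":0,"ty":0,"tz":0,"ax":0,"ay":0,"az":0},{"fingers":-0.06,"tx":0,"ty":0,"tz":0,"ax":0,"ay":0,"az":0},{"fingers":-0.06,"tx":0,"ty":0,"tz":0,"ax":0,"ay":0,"az":0},{"fingers":-0.06,"tx":0,"ty":0,"tz":0,"ax":0,"ay":0,"az":0},{"fingers":-0.06,"tx":0,"ty":0,"tz":0,"ax":0,"ay":0,"az":0}]}}

```text
time_s: 42.45
tcp_pos: [0.4959, -0.108, 0.0847]
ee_rot: [[0.002, 0.125, -0.992], [0.0, -0.992, -0.125], [-1.0, 0.0, -0.002]]
wrist_force: [0.6, 0.3, -0.7]
gripper_width: 0.527
```

```bash
python3 - <<'E'
from fit import *
s=r.sense();p,c=shot('wrist','w15');print(s['time_s'],s['tcp_pos'],np.round(s['ee_rot'],4).tolist())
# predicted vs seen: rib +x end top centre & lid +x corners
t=np.radians(7.07);Rm=np.array([[np.cos(t),-np.sin(t)],[np.sin(t),np.cos(t)]])
P=lambda x,y,z:np.r_[np.array([.4952,-.1091])+Rm@[x,y],z]
print(proj([P(.099,.061,.019),P(.099,-.061,.019),P(.081,.043,.013),P(.081,-.043,.013),P(.036,.007,.033),P(.036,-.007,.033)],c).round(1).tolist())
ct=greyblob(p,(330,120));hull=cv2.approxPolyDP(ct.astype(np.float32).reshape(-1,1,2),6,True).reshape(-1,2);print(hull.tolist())
g=p['image'].astype(int).sum(2)
for v in (215,225,240): print(v,[(x,int(g[v,x])) for x in range(290,372) if abs(g[v,x+1]-g[v,x-1])>50])
E
```

```text
42.45 [ 0.49588038 -0.10804459  0.08466464] [[0.0025, 0.1245, -0.9922], [0.0002, -0.9922, -0.1245], [-1.0, 0.0001, -0.0025]]
[[241.7, 110.6], [420.1, 111.0], [270.5, 138.0], [391.2, 138.2], [320.6, 205.1], [341.0, 205.1]]
[[243.0, 113.0], [253.0, 271.0], [408.0, 271.0], [417.0, 112.0]]
215 [(338, 720), (339, 661), (340, 586), (351, 657), (352, 711)]
225 [(338, 718), (339, 656), (350, 669), (351, 729), (366, 738), (367, 692), (368, 658)]
240 [(320, 726), (321, 599), (322, 515), (323, 548), (324, 585), (338, 575), (340, 553), (341, 602)]
```

Call:
{"api": "play_rows", "payload": {"commands": [{"fingers":-0.06,"tx":0.03,"ty":0.0013,"tz":0,"ax":0,"ay":0,"az":0},{"fingers":-0.06,"tx":0.06,"ty":0.0013,"tz":0,"ax":0,"ay":0,"az":0},{"fingers":-0.06,"tx":0.08,"ty":0.0013,"tz":0,"ax":0,"ay":0,"az":0},{"fingers":-0.06,"tx":0.095,"ty":0.0013,"tz":0,"ax":0,"ay":0,"az":0},{"fingers":-0.06,"tx":0.1,"ty":0.0013,"tz":0,"ax":0,"ay":0,"az":0}]}}

```text
time_s: 42.92
tcp_pos: [0.4942, -0.1092, 0.0069]
ee_rot: [[-0.003, 0.124, -0.992], [-0.0, -0.992, -0.124], [-1.0, -0.0, 0.003]]
wrist_force: [-0.5, -0.3, -1.1]
gripper_width: 0.527
```

Call:
{"api": "play_rows", "payload": {"commands": [{"fingers":-0.06,"tx":0.0056,"ty":0,"tz":0,"ax":0,"ay":0,"az":0},{"fingers":-0.06,"tx":0.0056,"ty":0,"tz":0,"ax":0,"ay":0,"az":0},{"fingers":-0.06,"tx":0.0056,"ty":0,"tz":0,"ax":0,"ay":0,"az":0},{"fingers":-0.06,"tx":0.0056,"ty":0,"tz":0,"ax":0,"ay":0,"az":0}]}}

```text
time_s: 43.25
tcp_pos: [0.496, -0.109, 0.0051]
ee_rot: [[0.002, 0.125, -0.992], [0.0, -0.992, -0.125], [-1.0, 0.0, -0.002]]
wrist_force: [-0.6, -0.2, 0.2]
gripper_width: 0.529
```

Call:
{"api": "play_rows", "payload": {"commands": [{"fingers":1,"tx":0,"ty":0,"tz":0,"ax":0,"ay":0,"az":0},{"fingers":1,"tx":0,"ty":0,"tz":0,"ax":0,"ay":0,"az":0},{"fingers":1,"tx":0,"ty":0,"tz":0,"ax":0,"ay":0,"az":0},{"fingers":1,"tx":0,"ty":0,"tz":0,"ax":0,"ay":0,"az":0},{"fingers":1,"tx":0,"ty":0,"tz":0,"ax":0,"ay":0,"az":0}]}}

```text
time_s: 43.67
tcp_pos: [0.4954, -0.1091, 0.0044]
ee_rot: [[0.0, 0.124, -0.992], [0.0, -0.992, -0.124], [-1.0, 0.0, -0.0]]
wrist_force: [-0.7, -1.1, 0.3]
gripper_width: 0.237
```

Call:
{"api": "play_rows", "payload": {"commands": [{"fingers":1,"tx":0,"ty":0,"tz":0,"ax":0,"ay":0,"az":0},{"fingers":1,"tx":0,"ty":0,"tz":0,"ax":0,"ay":0,"az":0},{"fingers":1,"tx":0,"ty":0,"tz":0,"ax":0,"ay":0,"az":0},{"fingers":1,"tx":0,"ty":0,"tz":0,"ax":0,"ay":0,"az":0}]}}

```text
time_s: 44.0
tcp_pos: [0.4954, -0.109, 0.0043]
ee_rot: [[0.0, 0.125, -0.992], [0.0, -0.992, -0.125], [-1.0, -0.0, -0.0]]
wrist_force: [-0.4, 0.6, 1.5]
gripper_width: 0.162
```

Call:
{"api": "play_rows", "payload": {"commands": [{"fingers":1,"tx":-0.02,"ty":0,"tz":0,"ax":0,"ay":0,"az":0},{"fingers":1,"tx":-0.05,"ty":0,"tz":0,"ax":0,"ay":0,"az":0},{"fingers":1,"tx":-0.09,"ty":0,"tz":0,"ax":0,"ay":0,"az":0},{"fingers":1,"tx":-0.13,"ty":0,"tz":0,"ax":0,"ay":0,"az":0},{"fingers":1,"tx":-0.15,"ty":0,"tz":0,"ax":0,"ay":0,"az":0}]}}

```text
time_s: 44.42
tcp_pos: [0.4966, -0.1092, 0.1197]
ee_rot: [[0.004, 0.125, -0.992], [-0.0, -0.992, -0.125], [-1.0, 0.001, -0.004]]
wrist_force: [1.3, 0.7, -2.4]
gripper_width: 0.16
```

Call:
{"api": "play_rows", "payload": {"commands": [{"fingers":1,"tx":0,"ty":0.025,"tz":0.004,"ax":0,"ay":0,"az":0},{"fingers":1,"tx":0,"ty":0.055,"tz":0.01,"ax":0,"ay":0,"az":0},{"fingers":1,"tx":0,"ty":0.085,"tz":0.015,"ax":0,"ay":0,"az":0},{"fingers":1,"tx":0,"ty":0.115,"tz":0.021,"ax":0,"ay":0,"az":0},{"fingers":1,"tx":0,"ty":0.146,"tz":0.026,"ax":0,"ay":0,"az":0}]}}

```text
time_s: 44.83
tcp_pos: [0.4885, -0.2208, 0.116]
ee_rot: [[-0.002, 0.124, -0.992], [0.001, -0.992, -0.124], [-1.0, -0.001, 0.002]]
wrist_force: [-0.6, -0.1, -2.1]
gripper_width: 0.157
```

Call:
{"api": "play_rows", "payload": {"commands": [{"fingers":1,"tx":0,"ty":0.035,"tz":0.006,"ax":0.01,"ay":0,"az":0},{"fingers":1,"tx":0,"ty":0.07,"tz":0.012,"ax":0.02,"ay":0,"az":0},{"fingers":1,"tx":0,"ty":0.1,"tz":0.018,"ax":0.03,"ay":0,"az":0},{"fingers":1,"tx":0,"ty":0.128,"tz":0.023,"ax":0.04,"ay":0,"az":0},{"fingers":1,"tx":0,"ty":0.146,"tz":0.026,"ax":0.0458,"ay":0,"az":0}]}}

```text
time_s: 45.25
tcp_pos: [0.4829, -0.3328, 0.1157]
ee_rot: [[-0.002, -0.022, -1.0], [0.001, -1.0, 0.022], [-1.0, -0.001, 0.002]]
wrist_force: [0.6, -0.5, -2.7]
gripper_width: 0.157
```

Call:
{"api": "play_rows", "payload": {"commands": [{"fingers":1,"tx":0,"ty":0,"tz":0,"ax":0,"ay":0,"az":0},{"fingers":1,"tx":0,"ty":0,"tz":0,"ax":0,"ay":0,"az":0},{"fingers":1,"tx":0,"ty":0,"tz":0,"ax":0,"ay":0,"az":0},{"fingers":1,"tx":0,"ty":0,"tz":0,"ax":0,"ay":0,"az":0},{"fingers":1,"tx":0,"ty":0,"tz":0,"ax":0,"ay":0,"az":0}]}}

```text
time_s: 45.67
tcp_pos: [0.4841, -0.3303, 0.1169]
ee_rot: [[-0.0, -0.018, -1.0], [0.0, -1.0, 0.018], [-1.0, -0.0, 0.0]]
wrist_force: [0.1, -0.6, -1.8]
gripper_width: 0.16
```

```bash
python3 - <<'E'
from fit import *
s=r.sense();p,c=shot('wrist','w16');print(s['time_s'],s['tcp_pos'],np.round(s['ee_rot'],4).tolist(),s['gripper_width'])
o=np.array(s['tcp_pos']);zc=o[2]-.0043
t=np.radians(-1.1);Rm=np.array([[np.cos(t),-np.sin(t)],[np.sin(t),np.cos(t)]])
P=lambda x,y,z:np.r_[o[:2]+Rm@[x,y],z]
print('lid pred +x corners',proj([P(.099,.061,zc+.019),P(.099,-.061,zc+.019),P(.081,.043,zc+.013),P(.081,-.043,zc+.013)],c).round(1).tolist())
T=lambda x,y,z:np.r_[np.array([.484,-.3312])+Rm@[x,y],z]
print('tub rim +x corners pred',proj([T(.095,.057,.06),T(.095,-.057,.06)],c).round(1).tolist())
ct=greyblob(p,(330,110));print(cv2.approxPolyDP(ct.astype(np.float32).reshape(-1,1,2),5,True).reshape(-1,2).tolist())
tt,ctt=shot('top','t16')
m=greyblob(tt,(420,325),400) 
g=p['image'].astype(int)
for u in (290,330,370): print('col',u,[(y,*g[y,u]) for y in range(0,140,1) if np.abs(g[y+1,u]-g[y-1,u]).max()>45][:14])
E
```

```text
45.6667 [ 0.48405374 -0.33030234  0.1168664 ] [[-0.0, -0.0177, -0.9998], [0.0002, -0.9998, 0.0177], [-1.0, -0.0002, 0.0]] 0.16028299855912953
lid pred +x corners [[193.7, 88.6], [465.1, 89.1], [239.1, 130.3], [419.6, 130.7]]
tub rim +x corners pred [[244.5, 114.0], [417.4, 114.4]]
[[198.0, 91.0], [214.0, 271.0], [246.0, 271.0], [241.0, 182.0], [228.0, 177.0], [240.0, 175.0], [237.0, 131.0], [263.0, 129.0], [265.0, 120.0], [267.0, 129.0], [302.0, 130.0], [241.0, 131.0], [249.0, 271.0], [411.0, 271.0], [420.0, 143.0], [424.0, 177.0], [414.0, 271.0], [447.0, 270.0], [462.0, 91.0]]
col 290 [(0, np.int64(214), np.int64(136), np.int64(74)), (88, np.int64(184), np.int64(128), np.int64(91)), (89, np.int64(160), np.int64(143), np.int64(132)), (90, np.int64(166), np.int64(167), np.int64(165)), (113, np.int64(144), np.int64(145), np.int64(146)), (130, np.int64(61), np.int64(60), np.int64(58)), (131, np.int64(125), np.int64(120), np.int64(111)), (132, np.int64(199), np.int64(192), np.int64(182))]
col 330 [(0, np.int64(210), np.int64(132), np.int64(72)), (88, np.int64(176), np.int64(124), np.int64(91)), (89, np.int64(153), np.int64(139), np.int64(130)), (126, np.int64(154), np.int64(154), np.int64(154)), (127, np.int64(120), np.int64(122), np.int64(121)), (128, np.int64(91), np.int64(92), np.int64(92)), (130, np.int64(68), np.int64(66), np.int64(63)), (131, np.int64(135), np.int64(129), np.int64(121)), (132, np.int64(203), np.int64(196), np.int64(186))]
col 370 [(0, np.int64(214), np.int64(136), np.int64(73)), (88, np.int64(174), np.int64(121), np.int64(88)), (89, np.int64(149), np.int64(133), np.int64(123)), (128, np.int64(148), np.int64(150), np.int64(148)), (129, np.int64(112), np.int64(113), np.int64(113)), (131, np.int64(138), np.int64(134), np.int64(127)), (132, np.int64(236), np.int64(234), np.int64(230))]
```

Call:
{"api": "play_rows", "payload": {"commands": [{"fingers":1,"tx":0.015,"ty":0.0012,"tz":0,"ax":0,"ay":0,"az":0},{"fingers":1,"tx":0.035,"ty":0.0012,"tz":0,"ax":0,"ay":0,"az":0},{"fingers":1,"tx":0.052,"ty":0.0012,"tz":0,"ax":0,"ay":0,"az":0},{"fingers":1,"tx":0.0652,"ty":0.0012,"tz":0,"ax":0,"ay":0,"az":0},{"fingers":1,"tx":0.0652,"ty":0.0012,"tz":0,"ax":0,"ay":0,"az":0}]}}

```text
time_s: 46.18
tcp_pos: [0.4821, -0.3311, 0.0649]
ee_rot: [[-0.005, -0.019, -1.0], [0.002, -1.0, 0.019], [-1.0, -0.002, 0.005]]
wrist_force: [-0.8, 0.6, -3.2]
gripper_width: 0.159
```

Call:
{"api": "play_rows", "payload": {"commands": [{"fingers":1,"tx":0,"ty":0,"tz":0,"ax":0,"ay":0,"az":0},{"fingers":1,"tx":0.002,"ty":0,"tz":0,"ax":0,"ay":0,"az":0},{"fingers":1,"tx":0.004,"ty":0,"tz":0,"ax":0,"ay":0,"az":0},{"fingers":1,"tx":0.006,"ty":0,"tz":0,"ax":0,"ay":0,"az":0},{"fingers":1,"tx":0.008,"ty":0,"tz":0,"ax":0,"ay":0,"az":0}]}}

```text
time_s: 46.6
tcp_pos: [0.4842, -0.3322, 0.0623]
ee_rot: [[0.001, -0.019, -1.0], [-0.0, -1.0, 0.019], [-1.0, 0.0, -0.001]]
wrist_force: [-0.7, -0.8, -1.5]
gripper_width: 0.155
```

Call:
{"api": "play_rows", "payload": {"commands": [{"fingers":1,"tx":0.0015,"ty":0,"tz":0,"ax":0,"ay":0,"az":0},{"fingers":1,"tx":0.003,"ty":0,"tz":0,"ax":0,"ay":0,"az":0},{"fingers":1,"tx":0.0045,"ty":0,"tz":0,"ax":0,"ay":0,"az":0},{"fingers":1,"tx":0.0045,"ty":0,"tz":0,"ax":0,"ay":0,"az":0},{"fingers":1,"tx":0.0045,"ty":0,"tz":0,"ax":0,"ay":0,"az":0}]}}

```text
time_s: 47.02
tcp_pos: [0.4839, -0.3321, 0.0585]
ee_rot: [[0.0, -0.019, -1.0], [-0.0, -1.0, 0.019], [-1.0, 0.0, -0.0]]
wrist_force: [0.4, 0.0, -2.6]
gripper_width: 0.159
```

Call:
{"api": "play_rows", "payload": {"commands": [{"fingers":1,"tx":0.0013,"ty":0,"tz":0,"ax":0,"ay":0,"az":0},{"fingers":1,"tx":0.0013,"ty":0,"tz":0,"ax":0,"ay":0,"az":0},{"fingers":1,"tx":0.0013,"ty":0,"tz":0,"ax":0,"ay":0,"az":0}]}}

```text
time_s: 47.27
tcp_pos: [0.484, -0.3322, 0.0584]
ee_rot: [[0.0, -0.019, -1.0], [-0.0, -1.0, 0.019], [-1.0, 0.0, -0.0]]
wrist_force: [-1.2, 2.4, 3.5]
gripper_width: 0.156
```

Call:
{"api": "play_rows", "payload": {"commands": [{"fingers":0.3,"tx":0,"ty":0,"tz":0,"ax":0,"ay":0,"az":0},{"fingers":0.3,"tx":0,"ty":0,"tz":0,"ax":0,"ay":0,"az":0},{"fingers":0.3,"tx":0,"ty":0,"tz":0,"ax":0,"ay":0,"az":0},{"fingers":0.3,"tx":-0.01,"ty":0,"tz":0,"ax":0,"ay":0,"az":0},{"fingers":0.3,"tx":-0.04,"ty":0,"tz":0,"ax":0,"ay":0,"az":0}]}}

```text
time_s: 47.68
tcp_pos: [0.4817, -0.3311, 0.0848]
ee_rot: [[-0.007, -0.02, -1.0], [0.003, -1.0, 0.02], [-1.0, -0.003, 0.007]]
wrist_force: [0.4, -0.1, 0.5]
gripper_width: 0.34
```

Call:
{"api": "play_rows", "payload": {"commands": [{"fingers":1,"tx":-0.04,"ty":0,"tz":0,"ax":0,"ay":0,"az":0},{"fingers":1,"tx":-0.055,"ty":0,"tz":0,"ax":0,"ay":0,"az":0},{"fingers":1,"tx":-0.055,"ty":0,"tz":0,"ax":0,"ay":0,"az":0},{"fingers":1,"tx":-0.055,"ty":0,"tz":0,"ax":0,"ay":0,"az":0},{"fingers":1,"tx":-0.055,"ty":0,"tz":0,"ax":0,"ay":0,"az":0}]}}

```text
time_s: 48.1
tcp_pos: [0.4832, -0.3317, 0.1279]
ee_rot: [[-0.001, -0.019, -1.0], [0.001, -1.0, 0.019], [-1.0, -0.001, 0.001]]
wrist_force: [0.6, -0.1, -0.7]
gripper_width: 0.064
```

Call:
{"api": "play_rows", "payload": {"commands": [{"fingers":1,"tx":0,"ty":0,"tz":0,"ax":0,"ay":0,"az":0},{"fingers":1,"tx":0,"ty":0,"tz":0,"ax":0,"ay":0,"az":0},{"fingers":1,"tx":0,"ty":0,"tz":0,"ax":0,"ay":0,"az":0},{"fingers":1,"tx":0,"ty":0,"tz":0,"ax":0,"ay":0,"az":0},{"fingers":1,"tx":0,"ty":0,"tz":0,"ax":0,"ay":0,"az":0}]}}

```text
time_s: 48.52
tcp_pos: [0.4838, -0.3321, 0.1284]
ee_rot: [[-0.001, -0.019, -1.0], [0.0, -1.0, 0.019], [-1.0, -0.0, 0.001]]
wrist_force: [-0.0, -0.6, 0.2]
gripper_width: 0.008
```

```bash
python3 - <<'E'
from fit import *
s=r.sense();p,c=shot('wrist','w17');print(s['time_s'],s['tcp_pos'],np.round(s['ee_rot'],4).tolist(),s['gripper_width'])
t=np.radians(-1.1);Rm=np.array([[np.cos(t),-np.sin(t)],[np.sin(t),np.cos(t)]])
P=lambda x,y,z:np.r_[np.array([.4839,-.3321])+Rm@[x,y],z]
print('lid pred',proj([P(.099,.061,.073),P(.099,-.061,.073),P(.081,.043,.067),P(.081,-.043,.067)],c).round(1).tolist())
ct=greyblob(p,(250,200));print(cv2.approxPolyDP(ct.astype(np.float32).reshape(-1,1,2),5,True).reshape(-1,2).tolist())
g=p['image'].astype(int)
for u in (290,330,370): print('col',u,[(y,*g[y,u].tolist()) for y in range(40,180,1) if np.abs(g[y+1,u]-g[y-1,u]).max()>45][:12])
E
```

```text
48.5167 [ 0.48376964 -0.33209429  0.12840062] [[-0.0007, -0.0191, -0.9998], [0.0002, -0.9998, 0.0191], [-1.0, -0.0002, 0.0007]] 0.00754158201685096
lid pred [[235.9, 107.2], [422.8, 107.3], [266.2, 135.9], [392.5, 136.0]]
[[239.0, 109.0], [249.0, 271.0], [411.0, 271.0], [421.0, 109.0]]
col 290 [(107, 188, 141, 113), (108, 169, 158, 151), (136, 170, 169, 171), (137, 240, 240, 241)]
col 330 [(107, 186, 139, 110), (108, 170, 156, 147), (136, 119, 114, 108), (137, 180, 174, 163)]
col 370 [(107, 188, 137, 104), (108, 166, 147, 137), (132, 121, 122, 123), (136, 113, 109, 103), (137, 175, 168, 158)]
```

Lid contact came at the expected height, and its outline matches the seated prediction. Now pressing, starting at edge1 to learn the tip height.

Call:
{"api": "play_rows", "payload": {"commands": [{"fingers":1,"tx":0.02,"ty":-0.068,"tz":0,"ax":0,"ay":0,"az":0},{"fingers":1,"tx":0.05,"ty":-0.068,"tz":0,"ax":0,"ay":0,"az":0},{"fingers":1,"tx":0.075,"ty":-0.068,"tz":0,"ax":0,"ay":0,"az":0},{"fingers":1,"tx":0.083,"ty":-0.068,"tz":0,"ax":0,"ay":0,"az":0},{"fingers":1,"tx":0.083,"ty":-0.068,"tz":0,"ax":0,"ay":0,"az":0}]}}

```text
time_s: 48.98
tcp_pos: [0.4839, -0.2808, 0.065]
ee_rot: [[-0.004, -0.019, -1.0], [0.001, -1.0, 0.019], [-1.0, -0.001, 0.004]]
wrist_force: [0.5, 0.1, -0.1]
gripper_width: 0.005
```

Call:
{"api": "play_rows", "payload": {"commands": [{"fingers":1,"tx":0.002,"ty":0,"tz":0,"ax":0,"ay":0,"az":0},{"fingers":1,"tx":0.004,"ty":0,"tz":0,"ax":0,"ay":0,"az":0},{"fingers":1,"tx":0.006,"ty":0,"tz":0,"ax":0,"ay":0,"az":0},{"fingers":1,"tx":0.006,"ty":0,"tz":0,"ax":0,"ay":0,"az":0}]}}

```text
time_s: 49.32
tcp_pos: [0.4852, -0.2816, 0.0626]
ee_rot: [[0.001, -0.02, -1.0], [-0.0, -1.0, 0.02], [-1.0, 0.0, -0.001]]
wrist_force: [0.0, -0.0, 0.0]
gripper_width: 0.005
```

Call:
{"api": "play_rows", "payload": {"commands": [{"fingers":1,"tx":0.002,"ty":0,"tz":0,"ax":0,"ay":0,"az":0},{"fingers":1,"tx":0.004,"ty":0,"tz":0,"ax":0,"ay":0,"az":0},{"fingers":1,"tx":0.004,"ty":0,"tz":0,"ax":0,"ay":0,"az":0}]}}

```text
time_s: 49.57
tcp_pos: [0.4853, -0.2815, 0.0598]
ee_rot: [[0.001, -0.019, -1.0], [-0.001, -1.0, 0.019], [-1.0, 0.001, -0.001]]
wrist_force: [-0.4, -0.0, 2.8]
gripper_width: 0.004
```

Call:
{"api": "play_rows", "payload": {"commands": [{"fingers":1,"tx":0.002,"ty":0,"tz":0,"ax":0,"ay":0,"az":0},{"fingers":1,"tx":0.003,"ty":0,"tz":0,"ax":0,"ay":0,"az":0},{"fingers":1,"tx":0.003,"ty":0,"tz":0,"ax":0,"ay":0,"az":0}]}}

```text
time_s: 49.82
tcp_pos: [0.4854, -0.2815, 0.0577]
ee_rot: [[0.001, -0.019, -1.0], [-0.001, -1.0, 0.019], [-1.0, 0.001, -0.001]]
wrist_force: [-0.4, 0.5, 5.2]
gripper_width: 0.004
```

Call:
{"api": "play_rows", "payload": {"commands": [{"fingers":1,"tx":0.002,"ty":0,"tz":0,"ax":0,"ay":0,"az":0},{"fingers":1,"tx":0.002,"ty":0,"tz":0,"ax":0,"ay":0,"az":0},{"fingers":1,"tx":0.002,"ty":0,"tz":0,"ax":0,"ay":0,"az":0}]}}

```text
time_s: 50.07
tcp_pos: [0.4854, -0.2814, 0.0567]
ee_rot: [[0.001, -0.019, -1.0], [-0.001, -1.0, 0.019], [-1.0, 0.001, -0.001]]
wrist_force: [-1.1, 0.9, 7.5]
gripper_width: 0.0
```

Call:
{"api": "play_rows", "payload": {"commands": [{"fingers":1,"tx":0.002,"ty":0,"tz":0,"ax":0,"ay":0,"az":0},{"fingers":1,"tx":0.002,"ty":0,"tz":0,"ax":0,"ay":0,"az":0},{"fingers":1,"tx":0.002,"ty":0,"tz":0,"ax":0,"ay":0,"az":0}]}}

```text
time_s: 50.32
tcp_pos: [0.4854, -0.2814, 0.0564]
ee_rot: [[0.002, -0.018, -1.0], [-0.001, -1.0, 0.018], [-1.0, 0.001, -0.002]]
wrist_force: [-2.7, 3.9, 15.2]
gripper_width: 0.005
```

Call:
{"api": "play_rows", "payload": {"commands": [{"fingers":1,"tx":0.002,"ty":0,"tz":0,"ax":0,"ay":0,"az":0},{"fingers":1,"tx":0.002,"ty":0,"tz":0,"ax":0,"ay":0,"az":0},{"fingers":1,"tx":0.002,"ty":0,"tz":0,"ax":0,"ay":0,"az":0}]}}

```text
time_s: 50.57
tcp_pos: [0.4855, -0.2814, 0.0562]
ee_rot: [[0.002, -0.018, -1.0], [-0.002, -1.0, 0.018], [-1.0, 0.002, -0.002]]
wrist_force: [-5.4, 5.0, 22.2]
gripper_width: 0.005
```

Call:
{"api": "play_rows", "payload": {"commands": [{"fingers":1,"tx":-0.025,"ty":0,"tz":0,"ax":0,"ay":0,"az":0},{"fingers":1,"tx":-0.025,"ty":0,"tz":-0.05,"ax":0,"ay":0,"az":0},{"fingers":1,"tx":-0.025,"ty":0,"tz":-0.1,"ax":0,"ay":0,"az":0},{"fingers":1,"tx":-0.025,"ty":0,"tz":-0.1187,"ax":0,"ay":0,"az":0},{"fingers":1,"tx":-0.025,"ty":0,"tz":-0.1187,"ax":0,"ay":0,"az":0}]}}

```text
time_s: 50.98
tcp_pos: [0.5772, -0.2828, 0.0705]
ee_rot: [[0.002, -0.018, -1.0], [-0.001, -1.0, 0.018], [-1.0, 0.001, -0.002]]
wrist_force: [0.3, -0.6, -0.6]
gripper_width: 0.008
```

Call:
{"api": "play_rows", "payload": {"commands": [{"fingers":1,"tx":0.008,"ty":0,"tz":0,"ax":0,"ay":0,"az":0},{"fingers":1,"tx":0.014,"ty":0,"tz":0,"ax":0,"ay":0,"az":0},{"fingers":1,"tx":0.019,"ty":0,"tz":0,"ax":0,"ay":0,"az":0},{"fingers":1,"tx":0.022,"ty":0,"tz":0,"ax":0,"ay":0,"az":0},{"fingers":1,"tx":0.0245,"ty":0,"tz":0,"ax":0,"ay":0,"az":0}]}}

```text
time_s: 51.4
tcp_pos: [0.5734, -0.2829, 0.0557]
ee_rot: [[0.001, -0.018, -1.0], [-0.001, -1.0, 0.018], [-1.0, 0.001, -0.001]]
wrist_force: [-4.3, 6.1, 21.7]
gripper_width: 0.005
```

Call:
{"api": "play_rows", "payload": {"commands": [{"fingers":1,"tx":0.0005,"ty":0,"tz":0,"ax":0,"ay":0,"az":0},{"fingers":1,"tx":0.0005,"ty":0,"tz":0,"ax":0,"ay":0,"az":0},{"fingers":1,"tx":0.0005,"ty":0,"tz":0,"ax":0,"ay":0,"az":0},{"fingers":1,"tx":0.0005,"ty":0,"tz":0,"ax":0,"ay":0,"az":0}]}}

```text
time_s: 51.73
tcp_pos: [0.5733, -0.2828, 0.056]
ee_rot: [[0.001, -0.018, -1.0], [-0.001, -1.0, 0.018], [-1.0, 0.001, -0.001]]
wrist_force: [-3.3, 5.2, 16.2]
gripper_width: 0.003
```

Call:
{"api": "play_rows", "payload": {"commands": [{"fingers":1,"tx":-0.025,"ty":0,"tz":0,"ax":0,"ay":0,"az":0},{"fingers":1,"tx":-0.025,"ty":0.04,"tz":0,"ax":0,"ay":0,"az":0},{"fingers":1,"tx":-0.025,"ty":0.068,"tz":0,"ax":0,"ay":0,"az":0},{"fingers":1,"tx":-0.025,"ty":0.068,"tz":0,"ax":0,"ay":0,"az":0},{"fingers":1,"tx":-0.025,"ty":0.068,"tz":0,"ax":0,"ay":0,"az":0}]}}

```text
time_s: 52.15
tcp_pos: [0.571, -0.3345, 0.0702]
ee_rot: [[-0.002, -0.022, -1.0], [0.001, -1.0, 0.022], [-1.0, -0.001, 0.002]]
wrist_force: [0.1, 0.1, -0.4]
gripper_width: 0.005
```

Call:
{"api": "play_rows", "payload": {"commands": [{"fingers":1,"tx":0.008,"ty":0,"tz":0,"ax":0,"ay":0,"az":0},{"fingers":1,"tx":0.014,"ty":0,"tz":0,"ax":0,"ay":0,"az":0},{"fingers":1,"tx":0.019,"ty":0,"tz":0,"ax":0,"ay":0,"az":0},{"fingers":1,"tx":0.022,"ty":0,"tz":0,"ax":0,"ay":0,"az":0},{"fingers":1,"tx":0.0245,"ty":0,"tz":0,"ax":0,"ay":0,"az":0}]}}

```text
time_s: 52.57
tcp_pos: [0.5725, -0.3334, 0.0558]
ee_rot: [[-0.002, -0.017, -1.0], [-0.001, -1.0, 0.017], [-1.0, 0.001, 0.002]]
wrist_force: [-7.5, 5.7, 23.4]
gripper_width: 0.006
```

Call:
{"api": "play_rows", "payload": {"commands": [{"fingers":1,"tx":0.0005,"ty":0,"tz":0,"ax":0,"ay":0,"az":0},{"fingers":1,"tx":0.0005,"ty":0,"tz":0,"ax":0,"ay":0,"az":0},{"fingers":1,"tx":0.0005,"ty":0,"tz":0,"ax":0,"ay":0,"az":0},{"fingers":1,"tx":0.0005,"ty":0,"tz":0,"ax":0,"ay":0,"az":0}]}}

```text
time_s: 52.9
tcp_pos: [0.5724, -0.3334, 0.056]
ee_rot: [[-0.001, -0.017, -1.0], [-0.001, -1.0, 0.017], [-1.0, 0.001, 0.001]]
wrist_force: [-5.7, 3.2, 18.6]
gripper_width: 0.003
```

Call:
{"api": "play_rows", "payload": {"commands": [{"fingers":1,"tx":-0.025,"ty":0,"tz":0,"ax":0,"ay":0,"az":0},{"fingers":1,"tx":-0.025,"ty":0.04,"tz":0,"ax":0,"ay":0,"az":0},{"fingers":1,"tx":-0.025,"ty":0.068,"tz":0,"ax":0,"ay":0,"az":0},{"fingers":1,"tx":-0.025,"ty":0.068,"tz":0,"ax":0,"ay":0,"az":0},{"fingers":1,"tx":-0.025,"ty":0.068,"tz":0,"ax":0,"ay":0,"az":0}]}}

```text
time_s: 53.32
tcp_pos: [0.5712, -0.3846, 0.0699]
ee_rot: [[-0.001, -0.02, -1.0], [0.001, -1.0, 0.02], [-1.0, -0.001, 0.001]]
wrist_force: [-0.4, 0.1, -0.3]
gripper_width: 0.007
```

Call:
{"api": "play_rows", "payload": {"commands": [{"fingers":1,"tx":0.008,"ty":0,"tz":0,"ax":0,"ay":0,"az":0},{"fingers":1,"tx":0.014,"ty":0,"tz":0,"ax":0,"ay":0,"az":0},{"fingers":1,"tx":0.019,"ty":0,"tz":0,"ax":0,"ay":0,"az":0},{"fingers":1,"tx":0.022,"ty":0,"tz":0,"ax":0,"ay":0,"az":0},{"fingers":1,"tx":0.0245,"ty":0,"tz":0,"ax":0,"ay":0,"az":0}]}}

```text
time_s: 53.73
tcp_pos: [0.572, -0.3839, 0.0557]
ee_rot: [[-0.001, -0.017, -1.0], [-0.001, -1.0, 0.017], [-1.0, 0.001, 0.001]]
wrist_force: [-5.0, 6.0, 20.9]
gripper_width: 0.007
```

Call:
{"api": "play_rows", "payload": {"commands": [{"fingers":1,"tx":0.0005,"ty":0,"tz":0,"ax":0,"ay":0,"az":0},{"fingers":1,"tx":0.0005,"ty":0,"tz":0,"ax":0,"ay":0,"az":0},{"fingers":1,"tx":0.0005,"ty":0,"tz":0,"ax":0,"ay":0,"az":0},{"fingers":1,"tx":0.0005,"ty":0,"tz":0,"ax":0,"ay":0,"az":0}]}}

```text
time_s: 54.07
tcp_pos: [0.572, -0.3839, 0.056]
ee_rot: [[-0.0, -0.017, -1.0], [-0.001, -1.0, 0.017], [-1.0, 0.001, 0.0]]
wrist_force: [-5.0, 5.9, 14.9]
gripper_width: 0.01
```

Consistent so far. Next come edge5, edge4, edge3 and edge2.

Call:
{"api": "play_rows", "payload": {"commands": [{"fingers":1,"tx":-0.025,"ty":0,"tz":0,"ax":0,"ay":0,"az":0},{"fingers":1,"tx":-0.025,"ty":0,"tz":0.05,"ax":0,"ay":0,"az":0},{"fingers":1,"tx":-0.025,"ty":0,"tz":0.1,"ax":0,"ay":0,"az":0},{"fingers":1,"tx":-0.025,"ty":0,"tz":0.1187,"ax":0,"ay":0,"az":0},{"fingers":1,"tx":-0.025,"ty":0,"tz":0.1187,"ax":0,"ay":0,"az":0}]}}

```text
time_s: 54.48
tcp_pos: [0.4791, -0.3816, 0.0706]
ee_rot: [[-0.003, -0.02, -1.0], [0.002, -1.0, 0.02], [-1.0, -0.002, 0.003]]
wrist_force: [-0.0, -0.3, 0.0]
gripper_width: 0.003
```

Call:
{"api": "play_rows", "payload": {"commands": [{"fingers":1,"tx":0.008,"ty":0,"tz":0,"ax":0,"ay":0,"az":0},{"fingers":1,"tx":0.014,"ty":0,"tz":0,"ax":0,"ay":0,"az":0},{"fingers":1,"tx":0.019,"ty":0,"tz":0,"ax":0,"ay":0,"az":0},{"fingers":1,"tx":0.022,"ty":0,"tz":0,"ax":0,"ay":0,"az":0},{"fingers":1,"tx":0.0245,"ty":0,"tz":0,"ax":0,"ay":0,"az":0}]}}

```text
time_s: 54.9
tcp_pos: [0.4843, -0.3833, 0.0559]
ee_rot: [[-0.001, -0.016, -1.0], [-0.002, -1.0, 0.016], [-1.0, 0.002, 0.001]]
wrist_force: [-6.6, 7.5, 27.8]
gripper_width: 0.004
```

Call:
{"api": "play_rows", "payload": {"commands": [{"fingers":1,"tx":0.0005,"ty":0,"tz":0,"ax":0,"ay":0,"az":0},{"fingers":1,"tx":0.0005,"ty":0,"tz":0,"ax":0,"ay":0,"az":0},{"fingers":1,"tx":0.0005,"ty":0,"tz":0,"ax":0,"ay":0,"az":0},{"fingers":1,"tx":0.0005,"ty":0,"tz":0,"ax":0,"ay":0,"az":0}]}}

```text
time_s: 55.23
tcp_pos: [0.4842, -0.3832, 0.0561]
ee_rot: [[0.0, -0.016, -1.0], [-0.002, -1.0, 0.016], [-1.0, 0.002, -0.0]]
wrist_force: [-5.7, 5.6, 21.1]
gripper_width: 0.005
```

Call:
{"api": "play_rows", "payload": {"commands": [{"fingers":1,"tx":-0.025,"ty":0,"tz":0,"ax":0,"ay":0,"az":0},{"fingers":1,"tx":-0.025,"ty":0,"tz":0.05,"ax":0,"ay":0,"az":0},{"fingers":1,"tx":-0.025,"ty":0,"tz":0.1,"ax":0,"ay":0,"az":0},{"fingers":1,"tx":-0.025,"ty":0,"tz":0.1187,"ax":0,"ay":0,"az":0},{"fingers":1,"tx":-0.025,"ty":0,"tz":0.1187,"ax":0,"ay":0,"az":0}]}}

```text
time_s: 55.65
tcp_pos: [0.3912, -0.3805, 0.0701]
ee_rot: [[-0.003, -0.021, -1.0], [0.002, -1.0, 0.021], [-1.0, -0.002, 0.003]]
wrist_force: [0.2, 0.7, -0.2]
gripper_width: 0.006
```

Call:
{"api": "play_rows", "payload": {"commands": [{"fingers":1,"tx":0.008,"ty":0,"tz":0,"ax":0,"ay":0,"az":0},{"fingers":1,"tx":0.014,"ty":0,"tz":0,"ax":0,"ay":0,"az":0},{"fingers":1,"tx":0.019,"ty":0,"tz":0,"ax":0,"ay":0,"az":0},{"fingers":1,"tx":0.022,"ty":0,"tz":0,"ax":0,"ay":0,"az":0},{"fingers":1,"tx":0.0245,"ty":0,"tz":0,"ax":0,"ay":0,"az":0}]}}

```text
time_s: 56.07
tcp_pos: [0.3957, -0.3824, 0.0552]
ee_rot: [[-0.0, -0.016, -1.0], [-0.002, -1.0, 0.016], [-1.0, 0.002, 0.0]]
wrist_force: [-6.7, 5.9, 28.8]
gripper_width: 0.007
```

Call:
{"api": "play_rows", "payload": {"commands": [{"fingers":1,"tx":0.0005,"ty":0,"tz":0,"ax":0,"ay":0,"az":0},{"fingers":1,"tx":0.0005,"ty":0,"tz":0,"ax":0,"ay":0,"az":0},{"fingers":1,"tx":0.0005,"ty":0,"tz":0,"ax":0,"ay":0,"az":0},{"fingers":1,"tx":0.0005,"ty":0,"tz":0,"ax":0,"ay":0,"az":0}]}}

```text
time_s: 56.4
tcp_pos: [0.3957, -0.3823, 0.0556]
ee_rot: [[0.001, -0.016, -1.0], [-0.003, -1.0, 0.016], [-1.0, 0.003, -0.001]]
wrist_force: [-6.0, 4.5, 23.7]
gripper_width: 0.007
```

Call:
{"api": "play_rows", "payload": {"commands": [{"fingers":1,"tx":-0.025,"ty":0,"tz":0,"ax":0,"ay":0,"az":0},{"fingers":1,"tx":-0.025,"ty":-0.04,"tz":0,"ax":0,"ay":0,"az":0},{"fingers":1,"tx":-0.025,"ty":-0.068,"tz":0,"ax":0,"ay":0,"az":0},{"fingers":1,"tx":-0.025,"ty":-0.068,"tz":0,"ax":0,"ay":0,"az":0},{"fingers":1,"tx":-0.025,"ty":-0.068,"tz":0,"ax":0,"ay":0,"az":0}]}}

```text
time_s: 56.82
tcp_pos: [0.3961, -0.3297, 0.0705]
ee_rot: [[-0.0, -0.016, -1.0], [0.0, -1.0, 0.016], [-1.0, -0.0, 0.0]]
wrist_force: [1.3, 0.6, 0.5]
gripper_width: 0.006
```

Call:
{"api": "play_rows", "payload": {"commands": [{"fingers":1,"tx":0.008,"ty":0,"tz":0,"ax":0,"ay":0,"az":0},{"fingers":1,"tx":0.014,"ty":0,"tz":0,"ax":0,"ay":0,"az":0},{"fingers":1,"tx":0.019,"ty":0,"tz":0,"ax":0,"ay":0,"az":0},{"fingers":1,"tx":0.022,"ty":0,"tz":0,"ax":0,"ay":0,"az":0},{"fingers":1,"tx":0.0245,"ty":0,"tz":0,"ax":0,"ay":0,"az":0}]}}

```text
time_s: 57.23
tcp_pos: [0.3958, -0.3313, 0.0555]
ee_rot: [[-0.0, -0.018, -1.0], [-0.001, -1.0, 0.018], [-1.0, 0.001, 0.0]]
wrist_force: [-6.6, 12.1, 37.1]
gripper_width: 0.003
```

Call:
{"api": "play_rows", "payload": {"commands": [{"fingers":1,"tx":0.0005,"ty":0,"tz":0,"ax":0,"ay":0,"az":0},{"fingers":1,"tx":0.0005,"ty":0,"tz":0,"ax":0,"ay":0,"az":0},{"fingers":1,"tx":0.0005,"ty":0,"tz":0,"ax":0,"ay":0,"az":0},{"fingers":1,"tx":0.0005,"ty":0,"tz":0,"ax":0,"ay":0,"az":0}]}}

```text
time_s: 57.57
tcp_pos: [0.3958, -0.3313, 0.0557]
ee_rot: [[0.001, -0.018, -1.0], [-0.002, -1.0, 0.018], [-1.0, 0.002, -0.001]]
wrist_force: [-4.0, 8.0, 26.9]
gripper_width: 0.005
```

Call:
{"api": "play_rows", "payload": {"commands": [{"fingers":1,"tx":-0.025,"ty":0,"tz":0,"ax":0,"ay":0,"az":0},{"fingers":1,"tx":-0.025,"ty":-0.04,"tz":0,"ax":0,"ay":0,"az":0},{"fingers":1,"tx":-0.025,"ty":-0.068,"tz":0,"ax":0,"ay":0,"az":0},{"fingers":1,"tx":-0.025,"ty":-0.068,"tz":0,"ax":0,"ay":0,"az":0},{"fingers":1,"tx":-0.025,"ty":-0.068,"tz":0,"ax":0,"ay":0,"az":0}]}}

```text
time_s: 57.98
tcp_pos: [0.3958, -0.2792, 0.0705]
ee_rot: [[-0.001, -0.018, -1.0], [0.0, -1.0, 0.018], [-1.0, -0.0, 0.001]]
wrist_force: [-0.9, -0.1, -0.2]
gripper_width: 0.008
```

Call:
{"api": "play_rows", "payload": {"commands": [{"fingers":1,"tx":0.008,"ty":0,"tz":0,"ax":0,"ay":0,"az":0},{"fingers":1,"tx":0.014,"ty":0,"tz":0,"ax":0,"ay":0,"az":0},{"fingers":1,"tx":0.019,"ty":0,"tz":0,"ax":0,"ay":0,"az":0},{"fingers":1,"tx":0.022,"ty":0,"tz":0,"ax":0,"ay":0,"az":0},{"fingers":1,"tx":0.0245,"ty":0,"tz":0,"ax":0,"ay":0,"az":0}]}}

```text
time_s: 58.4
tcp_pos: [0.3959, -0.2803, 0.055]
ee_rot: [[-0.002, -0.018, -1.0], [-0.001, -1.0, 0.018], [-1.0, 0.001, 0.002]]
wrist_force: [-8.0, 8.5, 36.7]
gripper_width: 0.005
```

Call:
{"api": "play_rows", "payload": {"commands": [{"fingers":1,"tx":0.0005,"ty":0,"tz":0,"ax":0,"ay":0,"az":0},{"fingers":1,"tx":0.0005,"ty":0,"tz":0,"ax":0,"ay":0,"az":0},{"fingers":1,"tx":0.0005,"ty":0,"tz":0,"ax":0,"ay":0,"az":0},{"fingers":1,"tx":0.0005,"ty":0,"tz":0,"ax":0,"ay":0,"az":0}]}}

```text
time_s: 58.73
tcp_pos: [0.396, -0.2803, 0.0554]
ee_rot: [[-0.0, -0.018, -1.0], [-0.001, -1.0, 0.018], [-1.0, 0.001, 0.0]]
wrist_force: [-5.6, 7.0, 28.3]
gripper_width: 0.008
```

Call:
{"api": "play_rows", "payload": {"commands": [{"fingers":1,"tx":-0.03,"ty":0,"tz":0,"ax":0,"ay":0,"az":0},{"fingers":1,"tx":-0.08,"ty":0,"tz":0,"ax":0,"ay":0,"az":0},{"fingers":1,"tx":-0.13,"ty":0,"tz":0,"ax":0,"ay":0,"az":0},{"fingers":1,"tx":-0.18,"ty":0,"tz":0,"ax":0,"ay":0,"az":0},{"fingers":1,"tx":-0.22,"ty":0,"tz":0,"ax":0,"ay":0,"az":0}]}}

```text
time_s: 59.15
tcp_pos: [0.3961, -0.2803, 0.2195]
ee_rot: [[0.002, -0.02, -1.0], [-0.001, -1.0, 0.02], [-1.0, 0.001, -0.002]]
wrist_force: [1.2, -0.1, 0.5]
gripper_width: 0.006
```

Call:
{"api": "play_rows", "payload": {"commands": [{"fingers":1,"tx":0,"ty":-0.05,"tz":0,"ax":0,"ay":0,"az":0},{"fingers":1,"tx":0,"ty":-0.05,"tz":0,"ax":0,"ay":0,"az":0},{"fingers":1,"tx":0,"ty":-0.05,"tz":0,"ax":0,"ay":0,"az":0},{"fingers":1,"tx":0,"ty":-0.05,"tz":0,"ax":0,"ay":0,"az":0},{"fingers":1,"tx":0,"ty":-0.05,"tz":0,"ax":0,"ay":0,"az":0}]}}

```text
time_s: 59.57
tcp_pos: [0.3962, -0.2424, 0.2162]
ee_rot: [[-0.002, -0.02, -1.0], [0.0, -1.0, 0.02], [-1.0, -0.0, 0.002]]
wrist_force: [-0.4, 0.3, 0.5]
gripper_width: 0.007
```

Call:
{"api": "play_rows", "payload": {"commands": [{"fingers":1,"tx":0,"ty":0,"tz":0,"ax":0,"ay":0,"az":0},{"fingers":1,"tx":0,"ty":0,"tz":0,"ax":0,"ay":0,"az":0},{"fingers":1,"tx":0,"ty":0,"tz":0,"ax":0,"ay":0,"az":0},{"fingers":1,"tx":0,"ty":0,"tz":0,"ax":0,"ay":0,"az":0},{"fingers":1,"tx":0,"ty":0,"tz":0,"ax":0,"ay":0,"az":0}]}}

```text
time_s: 59.98
tcp_pos: [0.3965, -0.2421, 0.2171]
ee_rot: [[-0.0, -0.019, -1.0], [0.0, -1.0, 0.019], [-1.0, 0.0, 0.0]]
wrist_force: [0.3, -0.1, -0.6]
gripper_width: 0.004
```

```bash
python3 - <<'E'
from fit import *
s=r.sense();p,c=shot('wrist','w18');print(s['time_s'],s['tcp_pos'],s['wrist_force'])
t=np.radians(-1.1);Rm=np.array([[np.cos(t),-np.sin(t)],[np.sin(t),np.cos(t)]])
P=lambda x,y,z:np.r_[np.array([.4839,-.3321])+Rm@[x,y],z]
pc=proj([P(.099,.061,.068),P(.099,-.061,.068),P(-.099,-.061,.068),P(-.099,.061,.068)],c);print(pc.round().tolist())
mid=pc.mean(0);ct=greyblob(p,(int(pc[0,0]+8),int(pc[0,1]+30)))
for z in (.068,.073): print(rect(toworld(ct,z,c)[:,:2]))
g,cs=shot('scene','s18');tt,_=shot('top','t18')
x0=max(0,int(mid[0]-130));a=cv2.resize(p['image'][0:272,x0:x0+260,::-1],(400,418))
b=cv2.resize(g['image'][60:400,180:506,::-1],(400,418))
cv2.imwrite('pics/m18.png',np.hstack([a,b]))
for k in ['carton','spray','dish']:
    q=spotter.find_in(k,tt)[:1]; print(k,[(np.round(v['uv']).tolist(),round(v['score'],2)) for v in q])
E
```

```text
59.9833 [ 0.39651633 -0.24211162  0.21714433] [ 0.2775159  -0.1471952  -0.62792466]
[[361.0, 13.0], [498.0, 17.0], [477.0, 234.0], [357.0, 234.0]]
(array([ 484. , -332.3]), array([122. , 196.4]), np.float32(-1.04))
(array([ 483.7, -330.9]), array([120.1, 193.3]), np.float32(-1.04))
carton [([196.0, 224.0], 0.84)]
spray [([308.0, 185.0], 0.88)]
dish [([411.0, 200.0], 0.85)]
```

View pics/m18.png

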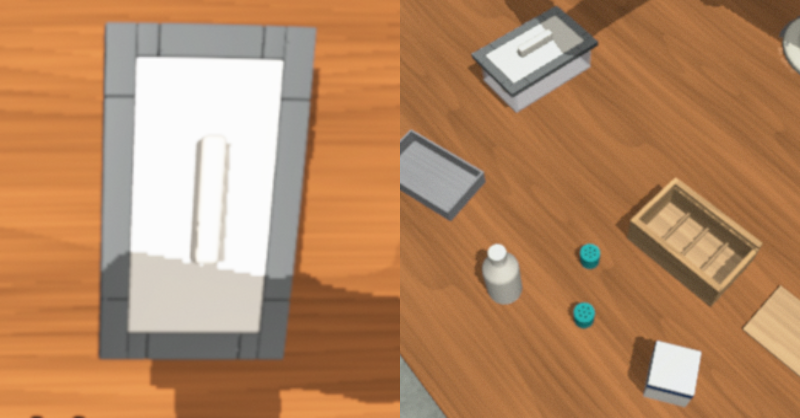

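```bash
python3 -c "
from h import *
print(job.finish_job(), r.sense()['time_s'])"
```

```text
the job is handed in; nothing more can be done
the job is handed in; nothing more can be done
```

I finished the job and handed it in at about 60 s of the 208 s allowed; no verdict is reported.

**What was done**
- I slid the case lid out over the low end and laid it on the table.
- There were three jars, at places +59, +20 and −20. I stood all three and the white canister in a row on the tub floor.
- I set the tub lid on and pressed all eight stretches of its rim.

**Last checks**
- **Tub lid:** it measured at (0.484, −0.332) m, turned −1.0°, against a tub turn of about −1.1°. Its outline fits the pressed-home height.
- **Seal:** every stretch came to a hard stop at the same tool height, 55.4 to 56.2 mm, under about 15 to 28 N steady. The peak reading was 37 N, through the fingertips.
- **Contents:** before the lid went on, a picture showed all three jars and the canister standing in the tub.
- **Carton, bottle and dish:** they were found within a few pixels of where they started.
- **At hand-in:** the gripper was empty and well clear of everything.

**What disagreed or was not checked**
- **Fingertip length:** the real fingertips sit about 11 mm behind the TCP, not 19 mm ahead as stated. The first grasp of the case lid therefore closed on nothing, and I re-aimed all later moves.
- **Case lid on the table:** I judged it flat from the release height, about 1 mm above the table, and from where it appears in later pictures. I did not measure it separately.
- **Disturbances:** I saw neither a knock to the tub lid or canister nor a grip slackening.

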